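Load and start the two-tier yoghurt warmer

ROBOT

A 7-joint arm with a two-finger parallel gripper is mounted at the origin on a cart in front of the work surface, level with it; the furniture and walls round the work are solid. World frame = base frame: x ahead of the robot, y to its left, z up, the work surface at z = 0. Lengths are in mm, angles in degrees, forces in N, time in s.
With the tool pointing down it reaches from about 425 to 825 mm from the base axis. Payload 3.6 kg.
Tool frame: the origin (TCP) lies between the finger pads; the fingertips stand 25 mm ahead of it and the grasp point (between the pads) lies 6 mm ahead of it (manip.finger_overhang is the distance from the TCP to the fingertips, in mm); z points along the fingers, y is the direction in which the jaws open and shut (so a half turn about z gives the same grasp; the last joint's range is limited). The gripper opens to 85 mm and grips with 20 to 120 N. Pads are 22 mm wide; open, the fingers measure 114 mm over their backs; the gripper's body (76 mm by 85 mm) begins 54 mm behind the grasp point. The pads swing forward as they close: fully open they stand 13 mm farther back than shut.
Start: joints at [66.836, 35.231, -0.722, 81.555, 0.464, 63.22, -2.315], TCP at [239.778, -604.128, 256.297] pointing down, gripper open.
Joint ranges: [-178.69, 178.69], [-17.37, 117.87], [-77.05, 75.6], [15.02, 138.74], [-78.02, 258.01], [0.78, 113.62], [-162.83, 162.83]. Speed limits (degrees/s): [159.86, 159.86, 180, 180, 180, 180, 180].

INTERFACE

Orientations are given as a 3x3 rotation matrix whose columns are the frame's x, y, z axes.
In Python, from plant import manip, viewer, finish_job gives the robot as it stands. The module is installed in compiled form; this text tells all that it offers.
- The arm moves only by the tool jog_arm, never from a script. Its argument "motion" is a list of rows, each an object of numbers: "ax", "ay", "az": the turn, a rotation vector about the tool's x, y, z in rad; "dx", "dy", "dz": the shift along the tool's x, y, z in m; "fingers": the closure, from -1 (fully open) to 1 (shut), so that 0 is half open. A call has 1 to 10 rows; each row shifts and turns the commanded pose from where the row before left it, along the tool's axes as they then stand; what a row does not reach is not made up. A row lasts 1/8 s, in which the tool goes at most 62.5 mm and 10.7 degrees, less where a joint would pass 70% of its speed; a pose out of reach is approached as far as the arm can. A call is refused whole if a number of a shift passes 0.0625 or a number of a turn 0.188, either way. A call with a gripper value outside its range is refused whole. The fingers move at their own pace and stop on an object; "newtons" is the grip in N (left out, the last holds). Time passes only in rows, so rows that do not move let the fingers close. It gives the time, the measured TCP pose, the force and the opening at its end, in the units of the state.
- manip.read_state(): the state, without advancing time (a new reading comes with each control period).
- viewer.camera(name): name is "scene" or "top" or "wrist"; returns the picture (384x512x3 uint8, red, green, blue); there is no depth.
- viewer.camera_model(name): a dict with "fx", "fy", "cx", "cy" (pixels), "origin" and "rotation" of the camera in the world. Camera axes: x right, y down, z forward; pixel columns grow to the right and rows downward; lengths in mm; the calibration is good to about 2 mm. The wrist camera is an equidistant fisheye: a pixel r from the principal point sees the ray r / f radians off the axis. A picture is of the moment at which its call begins: read the wrist's pose just before it. camera_model takes no time and is no camera call; for the wrist camera it gives the pose at the moment of the call.
- finish_job(): hands the job in, once; it reports no verdict.
The state is a dict: "t": time; "joint_pos": joint angles; "qd": joint speeds; "joint_torque": joint torques, N m; "ee_pos": TCP position; "ee_rot": TCP orientation; "force": force on the tool from outside, world axes, zero at the start; "wrist_torque": the same for the moment, N m; "width": finger opening in mm.
Only numpy, scipy, OpenCV 4.12 (cv2) and the standard library are available. Lean on these libraries where they do the work, as an engineer would, in place of code of your own. Each camera call takes 0.05 s, during which the arm holds its last target.

TASK

Load the yoghurt warmer from the bottom up: stand all the low jars upright side by side in one row on the warmer's tray and put the hood over them, its notch over the warmer's key so that it sits fully down; then stand the tall jars upright on the hood's top tray, one on each side of the handle, and put the lid on, its notch over the hood's key, fully down. Once it is closed, press the start button. Leave the glass jug and the mug where they are.

Things in the scene. Friction and masses are not known exactly. Their poses are not given: they have to be found in the camera images.
- base_tray (a point): centre of the tray floor of the fixed white yoghurt warmer, 40 mm above the worktop; z up, x to its back (away from the control deck), y left along the tray. Round the floor an upright lip 12 mm high, rounded on top, 58 x 170 mm (x, y) inside, 66 x 178 mm outside; outside it a flat shoulder level with the floor (housing 104 x 216 mm). Low control deck in front, 28 mm high, out to x = -138 mm
- warmer_key (a point): the KEY on the warmer: foot of a round-topped lug on the shoulder against the outside of the front (-x) lip, at x = -39, y = +45 mm from base_tray, same height; 12 mm wide (y), x = -33 to -44.5 mm, 14 mm high
- start_button_top (a point): top centre of the round start button (26 mm across) on the warmer's control deck, at x = -103 mm, y = 0 from base_tray in its axes, 49 mm above the worktop; pressed straight down
- start_button (a joint): travel of the start button in m: 0 released, 0.005 fully down; a spring of about 4 N at full travel brings it back; it counts as pressed beyond 0.0035
- hood_handle (a point): centre of the fin handle (14 mm thick in y, 44 long in x, 34 high) in the middle of the hood's top. Hood: white open-bottomed cover, 77 x 189 mm (x, y) outside, walls 3 mm, inside height 58 mm, 0.2 to 0.35 kg. This point is on its centre line, 80 mm above its lower edge; axes as base_tray. Seated: over the warmer's lip, 2.5 mm slack each side, lower edge on the shoulder, point 80 mm above base_tray
- hood_tray (a point): centre of the hood's flat top, 17 mm below hood_handle, 63 mm above the hood's lower edge: a second tray with the same lip and the same key (x = -39, y = +45 mm from here) as the warmer's; the handle stands on its middle
- hood_notch (a point): the NOTCH in the hood: middle of a gap 16 mm wide, 19 mm high, in the lower edge of the hood's front (-x) wall, at x = -37, y = +45 mm from its centre line. It must go over the warmer's key, x axes the same way; otherwise the hood rides up on key or lip
- lid_handle (a point): centre of the fin handle (as the hood's) on the lid: a taller white open-bottomed cover, outline and walls as the hood, inside height 80 mm, closed flat top 85 mm above its lower edge, 0.19 to 0.32 kg. This point is on its centre line, 102 mm above its lower edge; axes as the hood. Seated on the hood's lip as the hood on the warmer's, it is 85 mm above hood_handle
- lid_notch (a point): the NOTCH in the lid: 16 mm wide, 19 mm high, in the lower edge of the lid's front (-x) wall, at x = -37, y = +45 mm from its centre line; it must go over the hood's key
- low_jar0_mid (a point): centre of a low jar: closed glass jar of white yoghurt with a plain grey lid, upright cylinder 46 mm across, 50 mm high, 0.11 kg; this point is on its axis, 25 mm above its foot. May be absent.
- low_jar1_mid (a point): centre of a low jar: closed glass jar of white yoghurt with a plain grey lid, upright cylinder 46 mm across, 50 mm high, 0.11 kg; this point is on its axis, 25 mm above its foot. May be absent.
- low_jar2_mid (a point): centre of a low jar: closed glass jar of white yoghurt with a plain grey lid, upright cylinder 46 mm across, 50 mm high, 0.11 kg; this point is on its axis, 25 mm above its foot. May be absent.
- tall_jar0_mid (a point): centre of a tall jar: like the low jars but 72 mm high, 46 mm across, 0.16 kg; this point is on its axis, 36 mm above its foot. May be absent. Too tall to go under the hood.
- tall_jar1_mid (a point): centre of a tall jar: like the low jars but 72 mm high, 46 mm across, 0.16 kg; this point is on its axis, 36 mm above its foot. May be absent. Too tall to go under the hood.
- glass_jug: empty glass jug with handle, 113 x 144 x 182 mm, by the left front; origin at the centre of its foot; leave it alone
- mug_tea: mug with handle, 81 x 120 x 101 mm, at the right; origin at the centre of its foot; leave it alone
Not all that is in view belongs to the job. What is shaped like the part that bears low_jar0_mid but orange is not meant. Leave any pink look-alike of the part that bears low_jar1_mid alone.

How it is judged:
By the outcome, as a careful person would: the job done as asked, in the order asked, and still so for the second after the job is handed in, with the robot touching nothing.
Of low_jar0, low_jar1, low_jar2 only 2 to 3 are there at a start; the rules pass over those that are not, and their reading is None.
Of tall_jar0, tall_jar1 only 1 to 2 are there at a start; the rules pass over those that are not, and their reading is None.
At some moment in a run one of low_jar0, low_jar1, low_jar2, hood may be knocked a few centimetres aside while the robot is not near it.
It also fails if it takes over 208 s, if anything falls off the work surface, if the arm or the gripper's body presses on something with over 40 N, if the wrist force passes 120 N, or if a joint passes its speed limit or range.

## Working session

There is one attempt and no reset: what is moved stays moved. The work goes in short steps, Python scripts to look and compute and a tool call to move; the robot and the scene stay as the last step left them, time stands still between calls to the robot, and variables do not carry over. Pictures are saved under pics/ and viewed, and the job is handed in when it is done.

Besides the shell and the picture viewer there is one more tool, called after ">>>" as a command line: name --argument value ..., lists and objects as JSON in quotes. jog_arm: Moves the arm, as the interface text tells. Its arguments: {"type":"object","properties":{"motion":{"type":"array"},"newtons":{"type":"number"}},"required":["motion"]}

```bash
mkdir -p pics
cat > h.py <<'E'
import numpy as np, cv2
from plant import manip, viewer
def snap(n,f):
    im=viewer.camera(n); cv2.imwrite('pics/'+f+'.png',im[:,:,::-1]); return im
def ray(m,u,v,fish=False):
    o=np.array(m['origin']);R=np.array(m['rotation'])
    a=(u-m['cx'])/m['fx'];b=(v-m['cy'])/m['fy']
    if fish:
        r=np.hypot(a,b); d=np.array([np.sin(r)*a/max(r,1e-9),np.sin(r)*b/max(r,1e-9),np.cos(r)])
    else: d=np.array([a,b,1.])
    return o,R@d
def onz(m,u,v,z,fish=False):
    o,d=ray(m,u,v,fish); return o+d*(z-o[2])/d[2]
def proj(m,p):
    c=np.array(m['rotation']).T@(np.array(p)-np.array(m['origin'])); return c[0]/c[2]*m['fx']+m['cx'],c[1]/c[2]*m['fy']+m['cy']
def st():
    s=manip.read_state(); print('t',s['t'],'pos',np.round(s['ee_pos'],1),'F',np.round(s['force'],1),'w',round(s['width'],1)); print(np.round(s['ee_rot'],3)); return s
E
python3 - <<'E'
from h import *
st()
for n in ['top','scene','wrist']:
    print(n,viewer.camera_model(n)); snap(n,n+'0')
E
```

```text
t 0.0 pos [ 239.5 -603.5  255.1] F [ 0.7  0.2 -0.7] w 85.5
[[ 0.929  0.369 -0.001]
 [ 0.369 -0.929  0.002]
 [ 0.    -0.003 -1.   ]]
top {'fx': 399.4474034068543, 'fy': 399.4474034068543, 'cx': 259.76024747076707, 'cy': 189.95362756385936, 'origin': array([ -52.02035613,   30.65990222, 1421.23651908]), 'rotation': array([[-0.10134987, -0.91551969,  0.38929666],
       [-0.99485005,  0.09277415, -0.04082069],
       [ 0.00125548, -0.39142898, -0.92020746]])}
scene {'fx': 434.49071004410064, 'fy': 434.49071004410064, 'cx': 259.764680987004, 'cy': 192.7201560303056, 'origin': array([-417.92908942, -657.01650939,  997.04559447]), 'rotation': array([[ 0.55204177, -0.53893759,  0.63623593],
       [-0.83371602, -0.34492655,  0.43121139],
       [-0.01294136, -0.76848679, -0.63973477]])}
wrist {'fx': 297.3186396354542, 'fy': 297.3186396354542, 'cx': 256.12157661661763, 'cy': 188.69290709882569, 'origin': array([ 314.90028282, -572.9594909 ,  372.50392952]), 'rotation': array([[ 0.36850143, -0.88183202, -0.29424307],
       [-0.9296264 , -0.3499647 , -0.11540995],
       [-0.0012025 ,  0.31606486, -0.94873682]])}
```

View pics/top0.png

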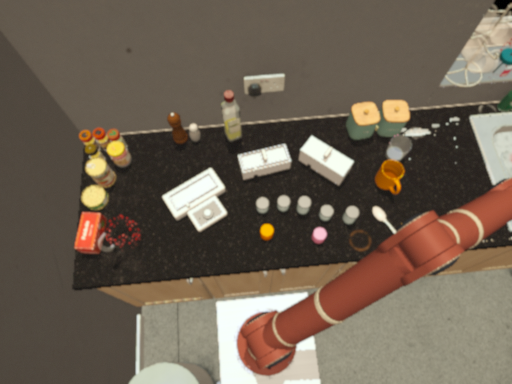

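View pics/scene0.png

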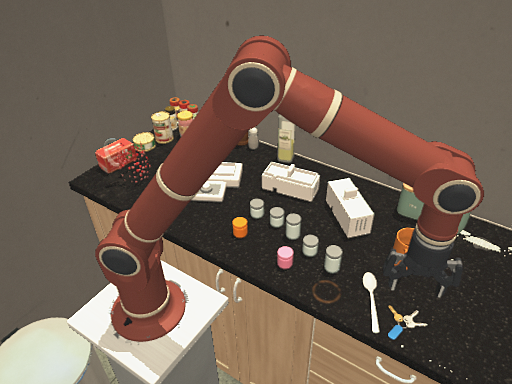

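View pics/wrist0.png

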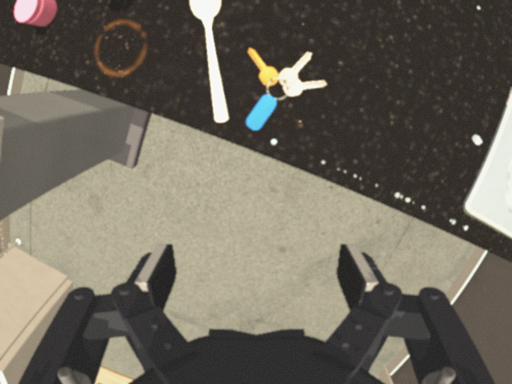

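Run:
```python
from h import *
t=cv2.imread('pics/top0.png'); cv2.imwrite('pics/top0z.png',cv2.resize(t[125:255,155:365],None,fx=3.8,fy=3.8,interpolation=cv2.INTER_CUBIC))
t=cv2.imread('pics/scene0.png'); cv2.imwrite('pics/scene0z.png',cv2.resize(t[150:290,185:385],None,fx=4,fy=4,interpolation=cv2.INTER_CUBIC))
```

```text
(no output)
```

View pics/top0z.png

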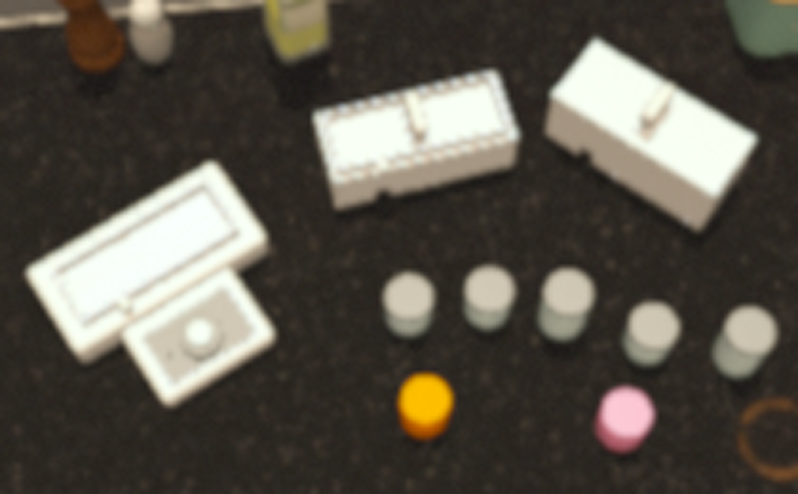

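View pics/scene0z.png

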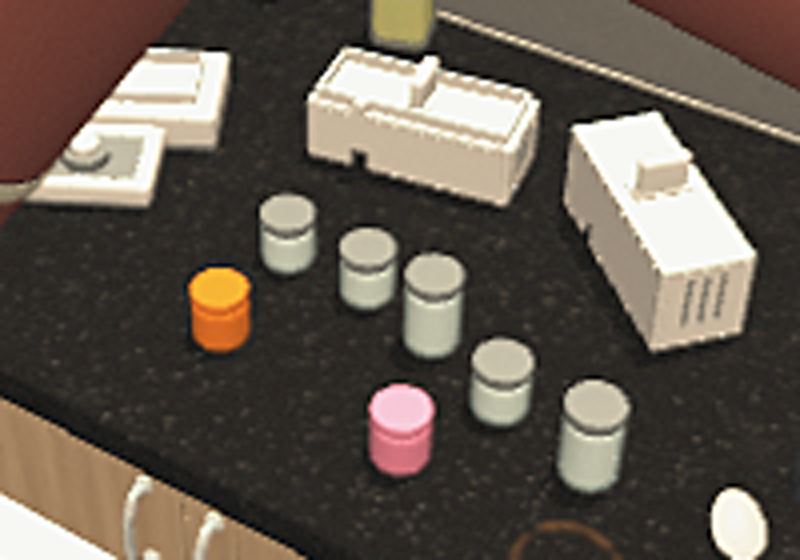

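Run:
```python
from h import *
m=viewer.camera_model('top')
def Z(u,v,z): 
    p=onz(m,155+u/3.8-.5+.13,125+v/3.8-.5+.13,z); return np.round(p,0)
for n,u,v,z in [('low A',409,297,50),('low B',489,288,50),('tall C',568,288,72),('low D',653,326,50),('tall E',749,331,72)]:
    p=Z(u,v,z);print(n,p,'r',np.hypot(*p[:2]))
print('base tray corners(shoulder z40)');
for u,v in [(28,270),(212,163),(268,240),(82,357)]: print(Z(u,v,40))
print('inner',[Z(u,v,40) for u,v in [(58,282),(203,188),(237,235),(92,325)]])
print('button',Z(202,333,49))
print('hood top',[Z(u,v,75) for u,v in [(315,113),(497,72),(517,132),(333,182)]],'handle',Z(413,100,97))
print('lid top',[Z(u,v,85) for u,v in [(597,40),(757,140),(708,200),(549,97)]],'handle',Z(658,94,119))
```

```text
low A [476. -34.  50.] r 477.2127408190188
low B [ 478. -112.   50.] r 490.9460255465971
tall C [ 461. -185.   72.] r 496.73534200819654
low D [ 423. -264.   50.] r 498.62310415783986
tall E [ 401. -349.   72.] r 531.6032355055789
base tray corners(shoulder z40)
[546. 335.  40.]
[645. 149.  40.]
[554.  98.  40.]
[450. 284.  40.]
inner [array([530., 306.,  40.]), array([618., 159.,  40.]), array([563., 128.,  40.]), array([482., 274.,  40.])]
button [460. 167.  49.]
hood top [array([672.,  40.,  75.]), array([ 701., -147.,   75.]), array([ 631., -158.,   75.]), array([594.,  29.,  75.])] handle [665. -58.  97.]
lid top [array([ 722., -252.,   85.]), array([ 593., -391.,   85.]), array([ 534., -332.,   85.]), array([ 662., -194.,   85.])] handle [ 636. -294.  119.]
```

```bash
cat >> h.py <<'E'
from scipy.spatial.transform import Rotation as Ro
def Rt(yaw):
    a=np.deg2rad(yaw);c,s=np.cos(a),np.sin(a); return np.array([[c,s,0],[s,-c,0],[0,0,-1.]])
def plan(segs,n=0):
    """segs: list of (xyz,yaw,nrows) world targets; prints tool-axis rows"""
    s=manip.read_state(); p=np.array(s['ee_pos']);R=np.array(s['ee_rot'])
    for xyz,yaw,k in segs:
        xyz=np.array(xyz,float); Rg=Rt(yaw)
        d=(xyz-p)/k; w=Ro.from_matrix(R.T@Rg).as_rotvec()
        for i in range(k):
            a=np.round(R.T@(xyz-p)/(k-i)/1000,4)
            ww=np.round(Ro.from_matrix(R.T@Rg).as_rotvec()/(k-i),3)
            print('{"dx":%g,"dy":%g,"dz":%g,"ax":%g,"ay":%g,"az":%g},'%(*a,*ww))
            p=p+R@a*1000; R=R@Ro.from_rotvec(ww).as_matrix()
        print('--')
E
python3 - <<'E'
from h import *
plan([((545,140,280),118,16)])
E
```

```text
{"dx":0.0349,"dy":-0.0362,"dz":-0.0015,"ax":-0,"ay":-0,"az":-0.105},
{"dx":0.0385,"dy":-0.0323,"dz":-0.0015,"ax":-0,"ay":-0,"az":-0.105},
{"dx":0.0417,"dy":-0.0281,"dz":-0.0015,"ax":-0,"ay":-0,"az":-0.105},
{"dx":0.0444,"dy":-0.0236,"dz":-0.0015,"ax":-0,"ay":-0,"az":-0.105},
{"dx":0.0466,"dy":-0.0188,"dz":-0.0015,"ax":-0,"ay":-0,"az":-0.105},
{"dx":0.0483,"dy":-0.0138,"dz":-0.0015,"ax":-0,"ay":-0,"az":-0.105},
{"dx":0.0495,"dy":-0.0087,"dz":-0.0014,"ax":-0,"ay":-0,"az":-0.105},
{"dx":0.0501,"dy":-0.0034,"dz":-0.0015,"ax":-0,"ay":-0,"az":-0.105},
{"dx":0.0502,"dy":0.0018,"dz":-0.0014,"ax":-0,"ay":-0,"az":-0.105},
{"dx":0.0497,"dy":0.0071,"dz":-0.0015,"ax":-0,"ay":-0,"az":-0.105},
{"dx":0.0487,"dy":0.0123,"dz":-0.0014,"ax":-0,"ay":-0,"az":-0.105},
{"dx":0.0472,"dy":0.0173,"dz":-0.0015,"ax":-0,"ay":-0,"az":-0.105},
{"dx":0.0451,"dy":0.0222,"dz":-0.0014,"ax":-0,"ay":-0.001,"az":-0.105},
{"dx":0.0425,"dy":0.0267,"dz":-0.0015,"ax":-0,"ay":-0,"az":-0.106},
{"dx":0.0395,"dy":0.0311,"dz":-0.0015,"ax":-0,"ay":-0.001,"az":-0.105},
{"dx":0.036,"dy":0.0351,"dz":-0.0015,"ax":-0,"ay":-0,"az":-0.106},
--
```

>>> jog_arm --motion '[{"dx": 0.035,"dy": -0.036,"dz": -0.001,"az": -0.105},{"dx": 0.038,"dy": -0.032,"dz": -0.001,"az": -0.105},{"dx": 0.042,"dy": -0.028,"dz": -0.002,"az": -0.105},{"dx": 0.044,"dy": -0.024,"dz": -0.001,"az": -0.105},{"dx": 0.047,"dy": -0.019,"dz": -0.002,"az": -0.105},{"dx": 0.048,"dy": -0.014,"dz": -0.001,"az": -0.105},{"dx": 0.05,"dy": -0.009,"dz": -0.002,"az": -0.105},{"dx": 0.05,"dy": -0.003,"dz": -0.001,"az": -0.105},{"dx": 0.05,"dy": 0.002,"dz": -0.002,"az": -0.105},{"dx": 0.05,"dy": 0.007,"dz": -0.001,"az": -0.105}]' --newtons 30

```text
schema error: expected keys ax, ay, az, dx, dy, dz, fingers
```

>>> jog_arm --motion '[{"dx": 0.049,"dy": 0.012,"dz": -0.002,"az": -0.105},{"dx": 0.047,"dy": 0.017,"dz": -0.001,"az": -0.105},{"dx": 0.045,"dy": 0.022,"dz": -0.002,"az": -0.105},{"dx": 0.042,"dy": 0.027,"dz": -0.001,"az": -0.105},{"dx": 0.039,"dy": 0.031,"dz": -0.002,"az": -0.105},{"dx": 0.036,"dy": 0.035,"dz": -0.001,"az": -0.105},{},{}]'

```text
schema error: expected keys ax, ay, az, dx, dy, dz, fingers
```

Run:
```python
from h import *
st(); print(np.round(manip.read_state()['joint_pos'],1)); snap('wrist','w1')
```

```text
t 0.15 pos [ 239.6 -603.7  255.4] F [ 0.3 -0.4  0. ] w 85.5
[[ 0.929  0.369 -0.001]
 [ 0.369 -0.929  0.002]
 [-0.    -0.002 -1.   ]]
[66.8 35.3 -0.7 81.6  0.5 63.2 -2.3]
```

View pics/w1.png

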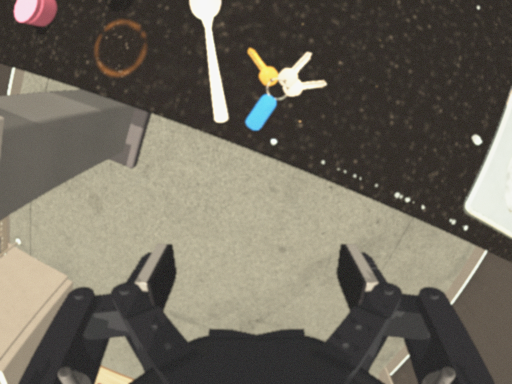

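>>> jog_arm --motion '[{"dx": 0.035,"dy": -0.036,"dz": -0.001,"ax": 0,"ay": 0,"az": -0.105,"fingers": -1},{"dx": 0.038,"dy": -0.032,"dz": -0.001,"ax": 0,"ay": 0,"az": -0.105,"fingers": -1},{"dx": 0.042,"dy": -0.028,"dz": -0.002,"ax": 0,"ay": 0,"az": -0.105,"fingers": -1},{"dx": 0.044,"dy": -0.024,"dz": -0.001,"ax": 0,"ay": 0,"az": -0.105,"fingers": -1},{"dx": 0.047,"dy": -0.019,"dz": -0.002,"ax": 0,"ay": 0,"az": -0.105,"fingers": -1},{"dx": 0.048,"dy": -0.014,"dz": -0.001,"ax": 0,"ay": 0,"az": -0.105,"fingers": -1},{"dx": 0.05,"dy": -0.009,"dz": -0.002,"ax": 0,"ay": 0,"az": -0.105,"fingers": -1},{"dx": 0.05,"dy": -0.003,"dz": -0.001,"ax": 0,"ay": 0,"az": -0.105,"fingers": -1},{"dx": 0.05,"dy": 0.002,"dz": -0.002,"ax": 0,"ay": 0,"az": -0.105,"fingers": -1},{"dx": 0.05,"dy": 0.007,"dz": -0.001,"ax": 0,"ay": 0,"az": -0.105,"fingers": -1}]' --newtons 30

```text
t: 1.45
ee_pos: [430.9, -137.8, 270.6]
ee_rot: [[0.14, 0.99, 0.001], [0.99, -0.14, -0.0], [-0.0, 0.001, -1.0]]
force: [0.8, -0.4, 0.0]
width: 85.2
```

>>> jog_arm --motion '[{"dx": 0.049,"dy": 0.012,"dz": -0.002,"ax": 0,"ay": 0,"az": -0.105,"fingers": -1},{"dx": 0.047,"dy": 0.017,"dz": -0.001,"ax": 0,"ay": 0,"az": -0.105,"fingers": -1},{"dx": 0.045,"dy": 0.022,"dz": -0.002,"ax": 0,"ay": 0,"az": -0.105,"fingers": -1},{"dx": 0.042,"dy": 0.027,"dz": -0.001,"ax": 0,"ay": 0,"az": -0.105,"fingers": -1},{"dx": 0.039,"dy": 0.031,"dz": -0.002,"ax": 0,"ay": 0,"az": -0.105,"fingers": -1},{"dx": 0.036,"dy": 0.035,"dz": -0.001,"ax": 0,"ay": 0,"az": -0.105,"fingers": -1},{"dx": 0,"dy": 0,"dz": 0,"ax": 0,"ay": 0,"az": 0,"fingers": -1},{"dx": 0,"dy": 0,"dz": 0,"ax": 0,"ay": 0,"az": 0,"fingers": -1}]'

```text
t: 2.45
ee_pos: [544.4, 138.0, 278.8]
ee_rot: [[-0.467, 0.884, -0.001], [0.884, 0.467, -0.001], [-0.001, -0.002, -1.0]]
force: [-0.1, 0.2, 0.2]
width: 84.9
```

Run:
```python
from h import *
st(); print(np.round(manip.read_state()['joint_pos'],1)); snap('wrist','w2')
```

```text
t 2.45 pos [544.4 138.  278.8] F [-0.1  0.2  0.2] w 84.9
[[-0.467  0.884 -0.001]
 [ 0.884  0.467 -0.001]
 [-0.001 -0.002 -1.   ]]
[  4.7  29.1 -33.2  94.   17.6  62.2  -5.5]
```

View pics/w2.png

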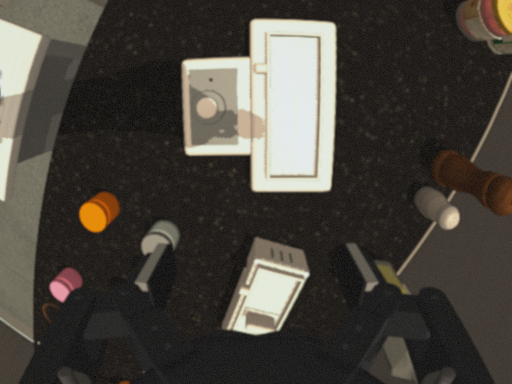

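Run:
```python
from h import *
t=cv2.imread('pics/w2.png'); cv2.imwrite('pics/w2z.png',cv2.resize(t[10:200,170:350],None,fx=3.1,fy=3.1,interpolation=cv2.INTER_CUBIC))
m=viewer.camera_model('wrist')
g=cv2.cvtColor(t,cv2.COLOR_BGR2GRAY)
mask=((g>130)).astype(np.uint8); mask[:, :170]=0; mask[200:]=0; mask[:,350:]=0
cs,_=cv2.findContours(mask,cv2.RETR_EXTERNAL,cv2.CHAIN_APPROX_NONE); c=max(cs,key=cv2.contourArea)[:,0]
P=np.array([onz(m,u,v,40,True)[:2] for u,v in c])
# housing part: u>252
H=P[c[:,0]>=249]
r=cv2.minAreaRect(H.astype(np.float32)); print(r); print(cv2.boxPoints(r))
b=onz(m,206,107,49,True);print('button',b)
print('key',onz(m,261,68,54,True))
```

```text
((551.8486328125, 215.841552734375), (104.68193054199219, 213.43544006347656), 27.98020362854004)
[[455.55746  285.52838 ]
 [555.69415   97.041466]
 [648.1398   146.15472 ]
 [548.0031   334.64163 ]]
button [461.78319333 168.41505286  49.        ]
key [497.67439841 237.3750968   54.        ]
```

View pics/w2z.png

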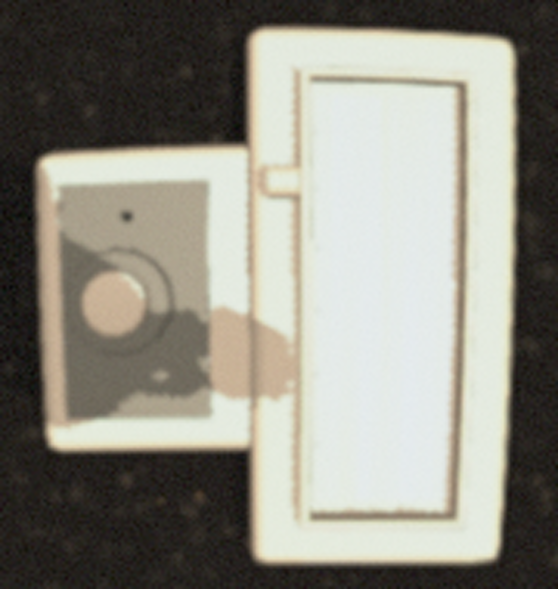

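Run:
```python
from h import *
mt=viewer.camera_model('top');ms=viewer.camera_model('scene');mw=viewer.camera_model('wrist')
T=[(409,297),(489,288),(568,288),(653,326),(749,331)]
S=[(288,215),(368,249),(434,276),(503,362),(594,408)]
Zs=[50,50,72,50,72]
for a,b,z in zip(T,S,Zs):
    A=onz(mt,154.63+a[0]/3.8,124.63+a[1]/3.8,z);B=onz(ms,184.6+b[0]/4,149.6+b[1]/4,z)
    o1,d1=ray(mt,154.63+a[0]/3.8,124.63+a[1]/3.8);o2,d2=ray(ms,184.6+b[0]/4,149.6+b[1]/4)
    k=np.linalg.lstsq(np.c_[d1,-d2],o2-o1,rcond=None)[0];X=(o1+d1*k[0]+o2+d2*k[1])/2
    print(np.round(A,1),np.round(B,1),'tri',np.round(X,1))
print(onz(mw,163,235,50,True))
for u,v in [(425,400),(625,413)]: print('decoy',onz(mt,154.63+u/3.8,124.63+v/3.8,50))
```

```text
[476.1 -34.1  50. ] [472.4 -40.2  50. ] tri [479.6 -34.8  41.9]
[ 477.6 -112.4   50. ] [ 472.7 -117.9   50. ] tri [ 480.7 -113.2   41.6]
[ 461.5 -185.2   72. ] [ 453.2 -189.8   72. ] tri [ 463.8 -185.7   62.5]
[ 422.7 -264.3   50. ] [ 420.3 -269.7   50. ] tri [ 425.9 -266.4   42.8]
[ 401. -349.   72.] [ 395.9 -354.8   72. ] tri [ 404.2 -351.7   62.5]
[479.20458393 -10.35633135  50.        ]
decoy [371.15214233 -38.32302284  50.        ]
decoy [ 339.55578776 -223.70853241   50.        ]
```

Run:
```python
from h import *
t=snap('top','top1')[:,:,::-1]
cv2.imwrite('pics/top1z.png',cv2.resize(t[125:255,155:365],None,fx=3.8,fy=3.8,interpolation=cv2.INTER_CUBIC))
t=snap('scene','scene1')[:,:,::-1]; cv2.imwrite('pics/scene1z.png',cv2.resize(t[150:290,185:385],None,fx=4,fy=4,interpolation=cv2.INTER_CUBIC))
t=cv2.imread('pics/w2.png');cv2.imwrite('pics/w2y.png',cv2.resize(t[170:330,30:230],None,fx=3,fy=3))
```

```text
(no output)
```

View pics/top1z.png

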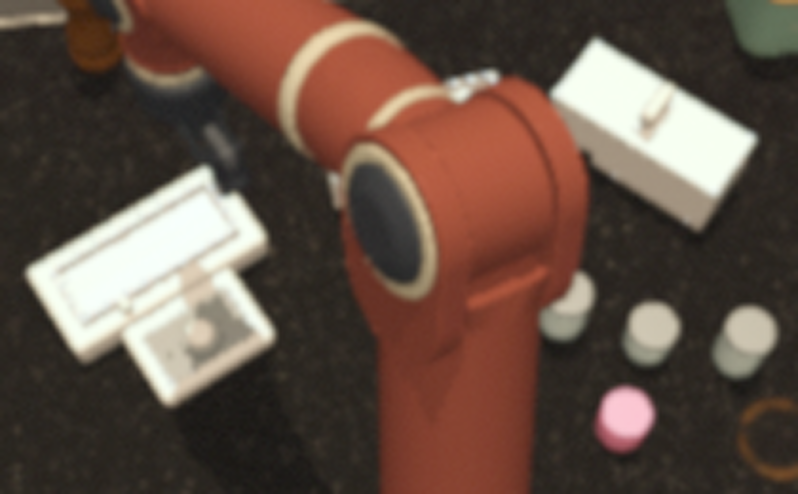

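View pics/scene1z.png

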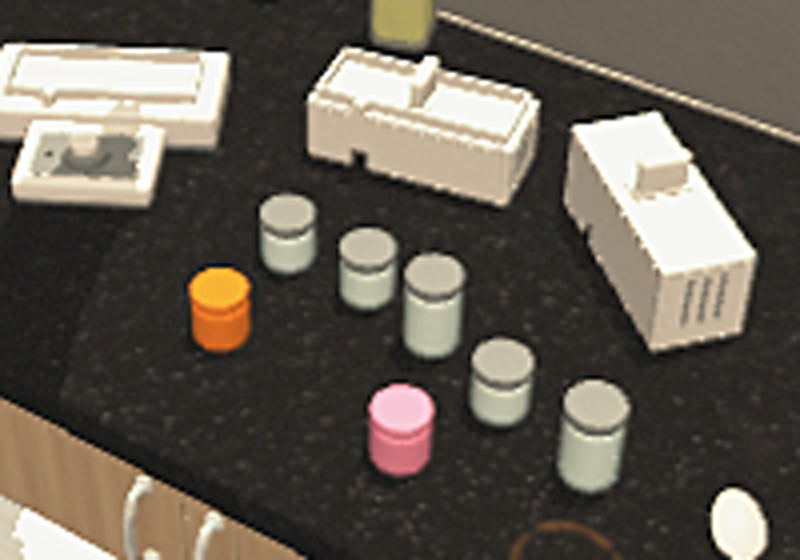

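View pics/w2y.png

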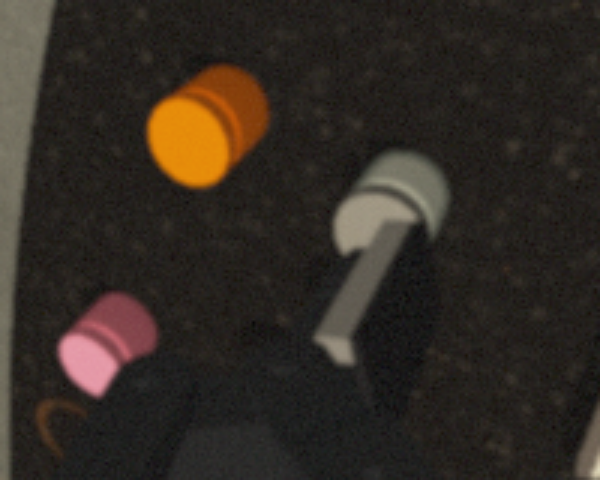

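Run:
```python
from h import *
mw=viewer.camera_model('wrist');print(onz(mw,153,247,50,True))
plan([((476,-40,160),90,5)])
```

```text
[472.79171481 -36.23593685  50.        ]
{"dx":-0.0249,"dy":-0.0286,"dz":0.0239,"ax":-0,"ay":0,"az":0.097},
{"dx":-0.0276,"dy":-0.026,"dz":0.0239,"ax":-0,"ay":0,"az":0.097},
{"dx":-0.03,"dy":-0.0232,"dz":0.0239,"ax":-0,"ay":0,"az":0.097},
{"dx":-0.0321,"dy":-0.0203,"dz":0.0239,"ax":-0,"ay":0.001,"az":0.097},
{"dx":-0.0338,"dy":-0.017,"dz":0.0239,"ax":-0.001,"ay":0,"az":0.096},
--
```

>>> jog_arm --motion '[{"dx": -0.025,"dy": -0.029,"dz": 0.024,"ax": 0,"ay": 0,"az": 0.097,"fingers": -1},{"dx": -0.028,"dy": -0.026,"dz": 0.024,"ax": 0,"ay": 0,"az": 0.097,"fingers": -1},{"dx": -0.03,"dy": -0.023,"dz": 0.024,"ax": 0,"ay": 0,"az": 0.097,"fingers": -1},{"dx": -0.032,"dy": -0.02,"dz": 0.024,"ax": 0,"ay": 0,"az": 0.097,"fingers": -1},{"dx": -0.034,"dy": -0.017,"dz": 0.024,"ax": 0,"ay": 0,"az": 0.097,"fingers": -1},{"dx": 0,"dy": 0,"dz": 0,"ax": 0,"ay": 0,"az": 0,"fingers": -1},{"dx": 0,"dy": 0,"dz": 0,"ax": 0,"ay": 0,"az": 0,"fingers": -1}]'

```text
t: 3.48
ee_pos: [477.5, -38.9, 159.9]
ee_rot: [[-0.001, 1.0, 0.002], [1.0, 0.001, 0.0], [0.0, 0.002, -1.0]]
force: [0.2, 0.3, 0.6]
width: 85.4
```

Run:
```python
from h import *
st(); snap('wrist','w3')
```

```text
t 3.475 pos [477.5 -38.9 159.9] F [0.2 0.3 0.6] w 85.4
[[-0.001  1.     0.002]
 [ 1.     0.001  0.   ]
 [ 0.     0.002 -1.   ]]
```

View pics/w3.png

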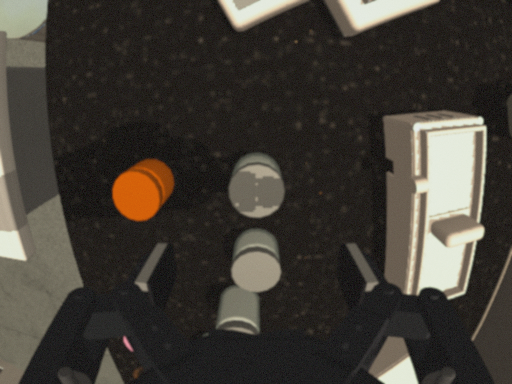

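Run:
```python
from h import *
mw=viewer.camera_model('wrist');s=st()
for u,v in [(257,190),(256,269)]:
    print(onz(mw,u,v,50,True))
A=onz(mw,257,190,50,True)
```

```text
t 3.525 pos [477.9 -38.2 160.1] F [ 0.3 -0.6 -0.4] w 85.2
[[-0.003  1.     0.002]
 [ 1.     0.003  0.001]
 [ 0.001  0.002 -1.   ]]
[478.58568164 -33.08212475  50.        ]
[ 477.9423152  -109.10243126   50.        ]
```

>>> jog_arm --motion '[{"dx": 0.005,"dy": 0.001,"dz": 0.04,"ax": 0,"ay": 0,"az": 0,"fingers": -1},{"dx": 0,"dy": 0,"dz": 0.04,"ax": 0,"ay": 0,"az": 0,"fingers": -1},{"dx": 0,"dy": 0,"dz": 0.037,"ax": 0,"ay": 0,"az": 0,"fingers": -1},{"dx": 0,"dy": 0,"dz": 0,"ax": 0,"ay": 0,"az": 0,"fingers": 1},{"dx": 0,"dy": 0,"dz": 0,"ax": 0,"ay": 0,"az": 0,"fingers": 1},{"dx": 0,"dy": 0,"dz": 0,"ax": 0,"ay": 0,"az": 0,"fingers": 1},{"dx": 0,"dy": 0,"dz": 0,"ax": 0,"ay": 0,"az": 0,"fingers": 1},{"dx": 0,"dy": 0,"dz": 0,"ax": 0,"ay": 0,"az": 0,"fingers": 1}]' --newtons 30

```text
t: 4.53
ee_pos: [479.3, -33.4, 44.0]
ee_rot: [[-0.002, 1.0, 0.004], [1.0, 0.002, 0.0], [0.0, 0.004, -1.0]]
force: [-0.5, -0.2, 7.7]
width: 45.4
```

Run:
```python
from h import *
st(); snap('wrist','w4')
```

```text
t 4.525 pos [479.3 -33.4  44. ] F [-0.5 -0.2  7.7] w 45.4
[[-0.002  1.     0.004]
 [ 1.     0.002  0.   ]
 [ 0.     0.004 -1.   ]]
```

View pics/w4.png

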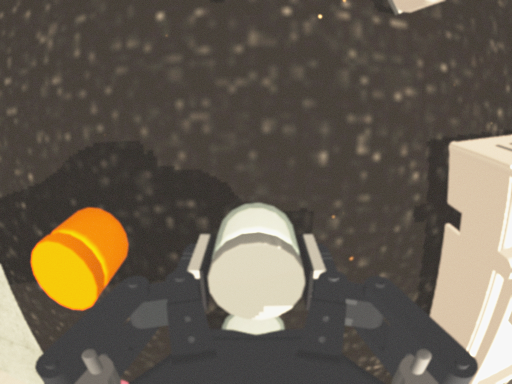

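Run:
```python
from h import *
plan([((479,-33,130),92,2),((527.4,261.7,140),118,6),((527.4,261.7,86),118,2)])
```

```text
{"dx":0.0002,"dy":-0,"dz":-0.043,"ax":0.002,"ay":-0,"az":-0.016},
{"dx":0.0003,"dy":-0.0001,"dz":-0.043,"ax":0.002,"ay":-0,"az":-0.017},
--
{"dx":0.0488,"dy":0.0098,"dz":-0.0017,"ax":-0,"ay":-0,"az":-0.076},
{"dx":0.0479,"dy":0.0135,"dz":-0.0016,"ax":-0,"ay":-0,"az":-0.075},
{"dx":0.0468,"dy":0.017,"dz":-0.0017,"ax":0,"ay":-0,"az":-0.076},
{"dx":0.0453,"dy":0.0205,"dz":-0.0016,"ax":0,"ay":-0,"az":-0.075},
{"dx":0.0437,"dy":0.0239,"dz":-0.0017,"ax":0,"ay":-0,"az":-0.076},
{"dx":0.0418,"dy":0.0271,"dz":-0.0016,"ax":0,"ay":-0,"az":-0.075},
--
{"dx":-0,"dy":-0,"dz":0.027,"ax":0,"ay":-0,"az":-0},
{"dx":-0.0001,"dy":-0,"dz":0.027,"ax":0,"ay":-0,"az":-0},
--
```

>>> jog_arm --motion '[{"dx": 0,"dy": 0,"dz": -0.043,"ax": 0.002,"ay": 0,"az": -0.016,"fingers": 1},{"dx": 0,"dy": 0,"dz": -0.043,"ax": 0.002,"ay": 0,"az": -0.017,"fingers": 1},{"dx": 0.049,"dy": 0.01,"dz": -0.002,"ax": 0,"ay": 0,"az": -0.076,"fingers": 1},{"dx": 0.048,"dy": 0.0135,"dz": -0.002,"ax": 0,"ay": 0,"az": -0.075,"fingers": 1},{"dx": 0.047,"dy": 0.017,"dz": -0.002,"ax": 0,"ay": 0,"az": -0.076,"fingers": 1},{"dx": 0.0455,"dy": 0.0205,"dz": -0.002,"ax": 0,"ay": 0,"az": -0.075,"fingers": 1},{"dx": 0.0435,"dy": 0.024,"dz": -0.001,"ax": 0,"ay": 0,"az": -0.076,"fingers": 1},{"dx": 0.042,"dy": 0.027,"dz": -0.001,"ax": 0,"ay": 0,"az": -0.075,"fingers": 1},{"dx": 0,"dy": 0,"dz": 0,"ax": 0,"ay": 0,"az": 0,"fingers": 1},{"dx": 0,"dy": 0,"dz": 0,"ax": 0,"ay": 0,"az": 0,"fingers": 1}]'

```text
t: 5.82
ee_pos: [526.4, 260.5, 138.0]
ee_rot: [[-0.468, 0.884, -0.004], [0.884, 0.468, -0.002], [0.0, -0.005, -1.0]]
force: [-0.2, -0.8, -1.3]
width: 45.2
```

Run:
```python
from h import *
st(); snap('wrist','w5')
plan([((527.4,261.7,86),118,3)])
```

```text
t 5.825 pos [526.4 260.5 138. ] F [-0.2 -0.8 -1.3] w 45.2
[[-0.468  0.884 -0.004]
 [ 0.884  0.468 -0.002]
 [ 0.    -0.005 -1.   ]]
{"dx":0.0005,"dy":0.0006,"dz":0.0173,"ax":-0.002,"ay":-0,"az":-0.001},
{"dx":0.0005,"dy":0.0006,"dz":0.0173,"ax":-0.002,"ay":-0,"az":-0.001},
{"dx":0.0005,"dy":0.0006,"dz":0.0173,"ax":-0.001,"ay":-0,"az":-0},
--
```

View pics/w5.png

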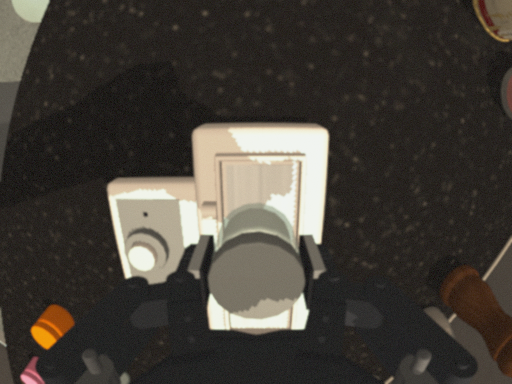

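>>> jog_arm --motion '[{"dx": 0.001,"dy": 0.001,"dz": 0.018,"ax": -0.002,"ay": 0,"az": 0,"fingers": 1},{"dx": 0,"dy": 0,"dz": 0.018,"ax": -0.002,"ay": 0,"az": 0,"fingers": 1},{"dx": 0,"dy": 0,"dz": 0.013,"ax": 0,"ay": 0,"az": 0,"fingers": 1},{"dx": 0,"dy": 0,"dz": 0.004,"ax": 0,"ay": 0,"az": 0,"fingers": 1},{"dx": 0,"dy": 0,"dz": 0,"ax": 0,"ay": 0,"az": 0,"fingers": 1}]'

```text
t: 6.5
ee_pos: [527.1, 262.7, 85.2]
ee_rot: [[-0.468, 0.884, -0.0], [0.884, 0.468, 0.002], [0.002, 0.001, -1.0]]
force: [-1.3, -0.1, -1.1]
width: 45.6
```

>>> jog_arm --motion '[{"dx": 0,"dy": 0,"dz": 0.002,"ax": 0,"ay": 0,"az": 0,"fingers": 1},{"dx": 0,"dy": 0,"dz": 0,"ax": 0,"ay": 0,"az": 0,"fingers": 1}]'

```text
t: 6.75
ee_pos: [527.5, 263.4, 84.1]
ee_rot: [[-0.469, 0.883, 0.001], [0.883, 0.469, 0.003], [0.002, 0.002, -1.0]]
force: [-0.3, 0.0, 2.5]
width: 45.4
```

>>> jog_arm --motion '[{"dx": 0,"dy": 0,"dz": 0,"ax": 0,"ay": 0,"az": 0,"fingers": -1},{"dx": 0,"dy": 0,"dz": 0,"ax": 0,"ay": 0,"az": 0,"fingers": -1},{"dx": 0,"dy": 0,"dz": 0,"ax": 0,"ay": 0,"az": 0,"fingers": -1},{"dx": 0,"dy": 0,"dz": -0.03,"ax": 0,"ay": 0,"az": 0,"fingers": -1},{"dx": 0,"dy": 0,"dz": -0.045,"ax": 0,"ay": 0,"az": 0,"fingers": -1},{"dx": 0,"dy": 0,"dz": 0,"ax": 0,"ay": 0,"az": 0,"fingers": -1}]'

```text
t: 7.5
ee_pos: [528.9, 264.7, 161.7]
ee_rot: [[-0.469, 0.883, 0.006], [0.883, 0.469, 0.006], [0.003, 0.009, -1.0]]
force: [-0.3, 0.5, 0.3]
width: 85.3
```

Run:
```python
from h import *
st(); snap('wrist','w6')
plan([((478,-115,160),90,8)])
```

```text
t 7.5 pos [528.9 264.7 161.7] F [-0.3  0.5  0.3] w 85.3
[[-0.469  0.883  0.006]
 [ 0.883  0.469  0.006]
 [ 0.003  0.009 -1.   ]]
{"dx":-0.0389,"dy":-0.0277,"dz":-0.0002,"ax":0,"ay":-0,"az":0.061},
{"dx":-0.0405,"dy":-0.0252,"dz":-0.0002,"ax":0,"ay":-0,"az":0.061},
{"dx":-0.0419,"dy":-0.0227,"dz":-0.0002,"ax":0.001,"ay":-0.001,"az":0.061},
{"dx":-0.0433,"dy":-0.0201,"dz":-0.0002,"ax":0,"ay":-0,"az":0.061},
{"dx":-0.0444,"dy":-0.0175,"dz":-0.0002,"ax":0.001,"ay":-0.001,"az":0.061},
{"dx":-0.0454,"dy":-0.0147,"dz":-0.0001,"ax":0,"ay":-0,"az":0.061},
{"dx":-0.0462,"dy":-0.012,"dz":-0.0001,"ax":0.001,"ay":-0.001,"az":0.061},
{"dx":-0.0468,"dy":-0.0091,"dz":-0.0001,"ax":0,"ay":0,"az":0.061},
--
```

View pics/w6.png

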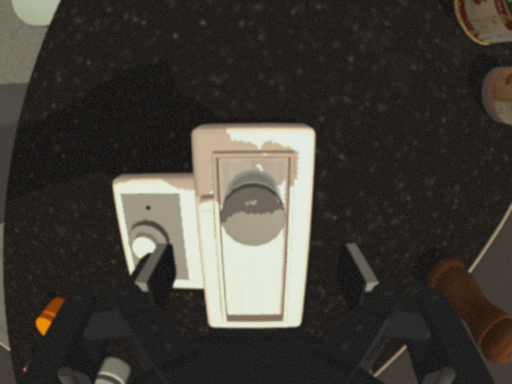

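>>> jog_arm --motion '[{"dx": -0.039,"dy": -0.028,"dz": 0,"ax": 0.003,"ay": -0.003,"az": 0.061,"fingers": -1},{"dx": -0.0405,"dy": -0.025,"dz": 0,"ax": 0,"ay": 0,"az": 0.061,"fingers": -1},{"dx": -0.042,"dy": -0.0225,"dz": 0,"ax": 0,"ay": 0,"az": 0.061,"fingers": -1},{"dx": -0.0435,"dy": -0.02,"dz": 0,"ax": 0,"ay": 0,"az": 0.061,"fingers": -1},{"dx": -0.0445,"dy": -0.0175,"dz": 0,"ax": 0,"ay": 0,"az": 0.061,"fingers": -1},{"dx": -0.0455,"dy": -0.015,"dz": 0,"ax": 0,"ay": 0,"az": 0.061,"fingers": -1},{"dx": -0.046,"dy": -0.012,"dz": 0,"ax": 0,"ay": 0,"az": 0.061,"fingers": -1},{"dx": -0.0465,"dy": -0.009,"dz": 0,"ax": 0,"ay": 0,"az": 0.061,"fingers": -1},{"dx": 0,"dy": 0,"dz": 0,"ax": 0,"ay": 0,"az": 0,"fingers": -1},{"dx": 0,"dy": 0,"dz": 0,"ax": 0,"ay": 0,"az": 0,"fingers": -1}]'

```text
t: 8.8
ee_pos: [476.9, -115.0, 158.0]
ee_rot: [[-0.001, 1.0, -0.003], [1.0, 0.001, -0.001], [-0.001, -0.003, -1.0]]
force: [0.1, 0.6, -0.4]
width: 85.2
```

Run:
```python
from h import *
st(); snap('wrist','w7')
```

```text
t 8.8 pos [ 476.9 -115.   158. ] F [ 0.1  0.6 -0.4] w 85.2
[[-0.001  1.    -0.003]
 [ 1.     0.001 -0.001]
 [-0.001 -0.003 -1.   ]]
```

View pics/w7.png

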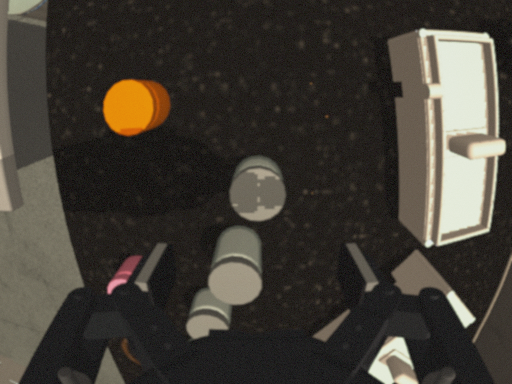

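Run:
```python
from h import *
mw=viewer.camera_model('wrist')
print(onz(mw,258,192,50,True),onz(mw,236,279,72,True))
```

```text
[ 478.12529465 -110.34024131   50.        ] [ 459.99881798 -179.6519324    72.        ]
```

>>> jog_arm --motion '[{"dx": 0.0045,"dy": 0.001,"dz": 0.04,"ax": -0.002,"ay": 0,"az": 0,"fingers": -1},{"dx": 0,"dy": 0,"dz": 0.04,"ax": 0,"ay": 0,"az": 0,"fingers": -1},{"dx": 0,"dy": 0,"dz": 0.034,"ax": 0,"ay": 0,"az": 0,"fingers": -1},{"dx": 0,"dy": 0,"dz": 0,"ax": 0,"ay": 0,"az": 0,"fingers": 1},{"dx": 0,"dy": 0,"dz": 0,"ax": 0,"ay": 0,"az": 0,"fingers": 1},{"dx": 0,"dy": 0,"dz": 0,"ax": 0,"ay": 0,"az": 0,"fingers": 1},{"dx": 0,"dy": 0,"dz": 0,"ax": 0,"ay": 0,"az": 0,"fingers": 1}]'

```text
t: 9.72
ee_pos: [479.3, -111.2, 46.2]
ee_rot: [[-0.0, 1.0, 0.003], [1.0, 0.0, -0.002], [-0.002, 0.003, -1.0]]
force: [0.3, -0.1, 3.9]
width: 45.2
```

Run:
```python
from h import *
s=st()
x,y,_=s['ee_pos']
plan([((x,y,140),91,2),((551.8,215.8,145),118,8),((551.8,215.8,88),118,3)])
```

```text
t 9.725 pos [ 479.3 -111.2   46.2] F [ 0.3 -0.1  3.9] w 45.2
[[-0.     1.     0.003]
 [ 1.     0.    -0.002]
 [-0.002  0.003 -1.   ]]
{"dx":-0.0001,"dy":0.0001,"dz":-0.0469,"ax":0.002,"ay":0.001,"az":-0.009},
{"dx":-0.0001,"dy":0.0001,"dz":-0.0469,"ax":0.001,"ay":0.001,"az":-0.008},
--
{"dx":0.0407,"dy":0.0098,"dz":-0.0006,"ax":0,"ay":0,"az":-0.059},
{"dx":0.0401,"dy":0.0121,"dz":-0.0006,"ax":0,"ay":0,"az":-0.059},
{"dx":0.0393,"dy":0.0145,"dz":-0.0007,"ax":0,"ay":0,"az":-0.059},
{"dx":0.0384,"dy":0.0168,"dz":-0.0006,"ax":0,"ay":0,"az":-0.059},
{"dx":0.0373,"dy":0.019,"dz":-0.0007,"ax":-0,"ay":0,"az":-0.059},
{"dx":0.0361,"dy":0.0212,"dz":-0.0006,"ax":-0,"ay":0,"az":-0.059},
{"dx":0.0348,"dy":0.0232,"dz":-0.0007,"ax":-0,"ay":0,"az":-0.059},
{"dx":0.0334,"dy":0.0253,"dz":-0.0006,"ax":-0,"ay":0,"az":-0.059},
--
{"dx":0,"dy":-0,"dz":0.019,"ax":-0,"ay":0,"az":0},
{"dx":0,"dy":-0,"dz":0.019,"ax":-0,"ay":0,"az":0},
{"dx":0,"dy":-0,"dz":0.019,"ax":-0,"ay":0,"az":0},
--
```

>>> jog_arm --motion '[{"dx": 0,"dy": 0,"dz": -0.047,"ax": 0.002,"ay": 0.001,"az": -0.009,"fingers": 1},{"dx": 0,"dy": 0,"dz": -0.047,"ax": 0.001,"ay": 0.001,"az": -0.008,"fingers": 1},{"dx": 0.0405,"dy": 0.01,"dz": -0.001,"ax": 0,"ay": 0,"az": -0.059,"fingers": 1},{"dx": 0.04,"dy": 0.012,"dz": -0.001,"ax": 0,"ay": 0,"az": -0.059,"fingers": 1},{"dx": 0.0395,"dy": 0.0145,"dz": -0.001,"ax": 0,"ay": 0,"az": -0.059,"fingers": 1},{"dx": 0.0385,"dy": 0.017,"dz": -0.001,"ax": 0,"ay": 0,"az": -0.059,"fingers": 1},{"dx": 0.0375,"dy": 0.019,"dz": 0,"ax": 0,"ay": 0,"az": -0.059,"fingers": 1},{"dx": 0.036,"dy": 0.021,"dz": 0,"ax": 0,"ay": 0,"az": -0.059,"fingers": 1},{"dx": 0.035,"dy": 0.023,"dz": 0,"ax": 0,"ay": 0,"az": -0.059,"fingers": 1},{"dx": 0.0335,"dy": 0.025,"dz": 0,"ax": 0,"ay": 0,"az": -0.059,"fingers": 1}]'

```text
t: 10.98
ee_pos: [550.6, 216.7, 142.9]
ee_rot: [[-0.471, 0.882, -0.003], [0.882, 0.471, -0.001], [0.001, -0.003, -1.0]]
force: [-0.4, -0.0, -1.0]
width: 45.3
```

>>> jog_arm --motion '[{"dx": 0,"dy": 0,"dz": 0.015,"ax": 0,"ay": 0,"az": 0,"fingers": 1},{"dx": 0,"dy": 0,"dz": 0.015,"ax": 0,"ay": 0,"az": 0,"fingers": 1},{"dx": 0,"dy": 0,"dz": 0,"ax": 0,"ay": 0,"az": 0,"fingers": 1}]'

```text
t: 11.35
ee_pos: [549.3, 213.1, 110.6]
ee_rot: [[-0.468, 0.884, -0.007], [0.884, 0.468, -0.004], [-0.0, -0.008, -1.0]]
force: [0.2, -0.3, -1.5]
width: 44.9
```

Run:
```python
from h import *
st(); snap('wrist','w8')
plan([((551.8,215.8,87),118,2)])
```

```text
t 11.35 pos [549.3 213.1 110.6] F [ 0.2 -0.3 -1.5] w 44.9
[[-0.468  0.884 -0.007]
 [ 0.884  0.468 -0.004]
 [-0.    -0.008 -1.   ]]
{"dx":0.0005,"dy":0.0013,"dz":0.0123,"ax":-0.003,"ay":-0,"az":-0.001},
{"dx":0.0004,"dy":0.0013,"dz":0.0123,"ax":-0.002,"ay":-0,"az":-0.001},
--
```

View pics/w8.png

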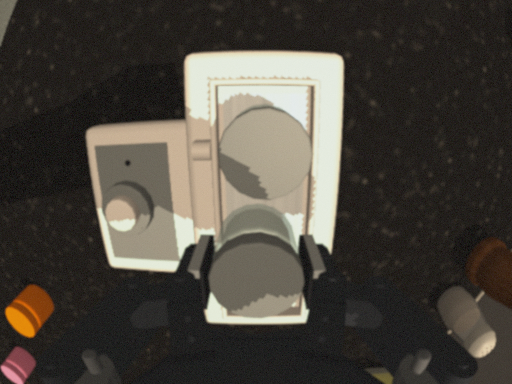

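Run:
```python
from h import *
mw=viewer.camera_model('wrist')
p=onz(mw,266,152,90,True); a=np.deg2rad(28);d=p[:2]-[551.8,215.8];print(p,d@[np.cos(a),np.sin(a)],d@[-np.sin(a),np.cos(a)])
```

```text
[528.74988752 263.89132332  90.        ] 2.2254673849189284 53.28349049436635
```

>>> jog_arm --motion '[{"dx": 0.001,"dy": 0.0015,"dz": 0.012,"ax": -0.004,"ay": 0,"az": 0,"fingers": 1},{"dx": 0,"dy": 0,"dz": 0.009,"ax": 0,"ay": 0,"az": 0,"fingers": 1},{"dx": 0,"dy": 0,"dz": 0.003,"ax": 0,"ay": 0,"az": 0,"fingers": 1},{"dx": 0,"dy": 0,"dz": 0.001,"ax": 0,"ay": 0,"az": 0,"fingers": 1},{"dx": 0,"dy": 0,"dz": 0,"ax": 0,"ay": 0,"az": 0,"fingers": 1}]'

```text
t: 12.02
ee_pos: [551.3, 217.7, 87.7]
ee_rot: [[-0.47, 0.883, 0.001], [0.883, 0.47, 0.002], [0.001, 0.002, -1.0]]
force: [-0.4, 0.7, -1.1]
width: 45.3
```

>>> jog_arm --motion '[{"dx": 0,"dy": 0,"dz": 0.002,"ax": 0,"ay": 0,"az": 0,"fingers": 1},{"dx": 0,"dy": 0,"dz": 0,"ax": 0,"ay": 0,"az": 0,"fingers": 1}]'

```text
t: 12.28
ee_pos: [551.5, 218.0, 86.3]
ee_rot: [[-0.47, 0.883, 0.002], [0.883, 0.47, 0.002], [0.001, 0.003, -1.0]]
force: [0.0, -0.2, 3.2]
width: 45.4
```

>>> jog_arm --motion '[{"dx": 0,"dy": 0,"dz": 0,"ax": 0,"ay": 0,"az": 0,"fingers": -1},{"dx": 0,"dy": 0,"dz": 0,"ax": 0,"ay": 0,"az": 0,"fingers": -1},{"dx": 0,"dy": 0,"dz": 0,"ax": 0,"ay": 0,"az": 0,"fingers": -1},{"dx": 0,"dy": 0,"dz": -0.03,"ax": 0,"ay": 0,"az": 0,"fingers": -1},{"dx": 0,"dy": 0,"dz": -0.045,"ax": 0,"ay": 0,"az": 0,"fingers": -1},{"dx": 0,"dy": 0,"dz": 0,"ax": 0,"ay": 0,"az": 0,"fingers": -1}]'

```text
t: 13.02
ee_pos: [553.1, 219.1, 164.2]
ee_rot: [[-0.47, 0.883, 0.008], [0.883, 0.47, 0.006], [0.001, 0.01, -1.0]]
force: [-0.8, 0.1, 0.2]
width: 85.3
```

Run:
```python
from h import *
st()
plan([((423,-272,165),60,10)])
```

```text
t 13.025 pos [553.1 219.1 164.2] F [-0.8  0.1  0.2] w 85.3
[[-0.47   0.883  0.008]
 [ 0.883  0.47   0.006]
 [ 0.001  0.01  -1.   ]]
{"dx":-0.0372,"dy":-0.0346,"dz":-0.0005,"ax":0.001,"ay":-0.001,"az":0.101},
{"dx":-0.0405,"dy":-0.0306,"dz":-0.0004,"ax":0.001,"ay":-0.001,"az":0.101},
{"dx":-0.0434,"dy":-0.0264,"dz":-0.0003,"ax":0.001,"ay":-0,"az":0.101},
{"dx":-0.0459,"dy":-0.0219,"dz":-0.0003,"ax":0.001,"ay":-0.001,"az":0.101},
{"dx":-0.0478,"dy":-0.0171,"dz":-0.0002,"ax":0.001,"ay":-0,"az":0.101},
{"dx":-0.0493,"dy":-0.0122,"dz":-0.0002,"ax":0.001,"ay":-0.001,"az":0.102},
{"dx":-0.0503,"dy":-0.0071,"dz":-0.0001,"ax":0.001,"ay":-0,"az":0.101},
{"dx":-0.0508,"dy":-0.002,"dz":-0.0001,"ax":0.001,"ay":-0,"az":0.102},
{"dx":-0.0507,"dy":0.0031,"dz":-0.0002,"ax":0,"ay":-0.001,"az":0.101},
{"dx":-0.0501,"dy":0.0083,"dz":-0.0001,"ax":0.001,"ay":-0,"az":0.102},
--
```

>>> jog_arm --motion '[{"dx": -0.037,"dy": -0.0345,"dz": 0,"ax": 0.004,"ay": -0.003,"az": 0.101,"fingers": -1},{"dx": -0.0405,"dy": -0.0305,"dz": 0,"ax": 0.003,"ay": -0.002,"az": 0.101,"fingers": -1},{"dx": -0.0435,"dy": -0.0265,"dz": 0,"ax": 0,"ay": 0,"az": 0.101,"fingers": -1},{"dx": -0.046,"dy": -0.022,"dz": 0,"ax": 0,"ay": 0,"az": 0.101,"fingers": -1},{"dx": -0.048,"dy": -0.017,"dz": 0,"ax": 0,"ay": 0,"az": 0.101,"fingers": -1},{"dx": -0.0495,"dy": -0.012,"dz": 0,"ax": 0,"ay": 0,"az": 0.102,"fingers": -1},{"dx": -0.05,"dy": -0.007,"dz": 0,"ax": 0,"ay": 0,"az": 0.101,"fingers": -1},{"dx": -0.051,"dy": -0.002,"dz": 0,"ax": 0,"ay": 0,"az": 0.102,"fingers": -1},{"dx": -0.0505,"dy": 0.003,"dz": 0,"ax": 0,"ay": 0,"az": 0.101,"fingers": -1},{"dx": -0.05,"dy": 0.0085,"dz": 0,"ax": 0,"ay": 0,"az": 0.102,"fingers": -1}]'

```text
t: 14.28
ee_pos: [420.5, -275.0, 162.5]
ee_rot: [[0.503, 0.864, -0.005], [0.864, -0.503, -0.005], [-0.007, -0.002, -1.0]]
force: [0.3, -0.2, -0.4]
width: 85.3
```

>>> jog_arm --motion '[{"dx": 0,"dy": 0,"dz": 0,"ax": 0,"ay": 0,"az": 0,"fingers": -1},{"dx": 0,"dy": 0,"dz": 0,"ax": 0,"ay": 0,"az": 0,"fingers": -1}]'

```text
t: 14.52
ee_pos: [421.4, -272.7, 162.6]
ee_rot: [[0.5, 0.866, -0.005], [0.866, -0.5, -0.004], [-0.006, -0.002, -1.0]]
force: [0.5, -0.1, 0.1]
width: 85.7
```

Run:
```python
from h import *
st(); snap('wrist','w9')
```

```text
t 14.525 pos [ 421.4 -272.7  162.6] F [ 0.5 -0.1  0.1] w 85.7
[[ 0.5    0.866 -0.005]
 [ 0.866 -0.5   -0.004]
 [-0.006 -0.002 -1.   ]]
```

View pics/w9.png

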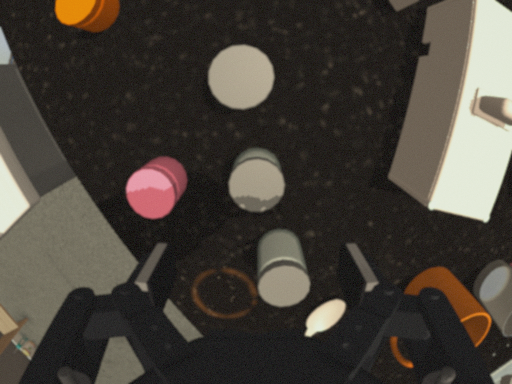

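Run:
```python
from h import *
mw=viewer.camera_model('wrist')
d=onz(mw,257,184,50,True)
print(d,onz(mw,241,77,72,True),onz(mw,283,283,72,True))
plan([((d[0],d[1],45),60,3)])
```

```text
[ 426.02254679 -264.65009878   50.        ] [ 458.36762393 -186.27776363   72.        ] [ 404.42310625 -347.27402357   72.        ]
{"dx":0.003,"dy":0.0001,"dz":0.0392,"ax":-0.001,"ay":0.002,"az":0.001},
{"dx":0.003,"dy":-0,"dz":0.0393,"ax":-0,"ay":0.002,"az":0.001},
{"dx":0.0029,"dy":-0,"dz":0.0392,"ax":-0.001,"ay":0.002,"az":0},
--
```

>>> jog_arm --motion '[{"dx": 0.009,"dy": 0,"dz": 0.039,"ax": -0.002,"ay": 0.006,"az": 0,"fingers": -1},{"dx": 0,"dy": 0,"dz": 0.039,"ax": 0,"ay": 0,"az": 0,"fingers": -1},{"dx": 0,"dy": 0,"dz": 0.039,"ax": 0,"ay": 0,"az": 0,"fingers": -1},{"dx": 0,"dy": 0,"dz": 0,"ax": 0,"ay": 0,"az": 0,"fingers": 1},{"dx": 0,"dy": 0,"dz": 0,"ax": 0,"ay": 0,"az": 0,"fingers": 1},{"dx": 0,"dy": 0,"dz": 0,"ax": 0,"ay": 0,"az": 0,"fingers": 1},{"dx": 0,"dy": 0,"dz": 0,"ax": 0,"ay": 0,"az": 0,"fingers": 1},{"dx": 0,"dy": 0,"dz": -0.04,"ax": 0,"ay": 0,"az": 0,"fingers": 1},{"dx": 0,"dy": 0,"dz": -0.05,"ax": 0,"ay": 0,"az": 0,"fingers": 1}]'

```text
t: 15.7
ee_pos: [425.2, -265.9, 136.8]
ee_rot: [[0.5, 0.866, -0.001], [0.866, -0.5, -0.0], [-0.001, -0.001, -1.0]]
force: [0.9, -0.2, -1.2]
width: 45.3
```

Run:
```python
from h import *
st()
t=[551.8+50*.469,215.8-50*.883]; print(t)
plan([((t[0],t[1],145),118,10)])
```

```text
t 15.7 pos [ 425.2 -265.9  136.8] F [ 0.9 -0.2 -1.2] w 45.3
[[ 0.5    0.866 -0.001]
 [ 0.866 -0.5   -0.   ]
 [-0.001 -0.001 -1.   ]]
[575.25, 171.65]
{"dx":0.0454,"dy":-0.0089,"dz":-0.0008,"ax":-0,"ay":0,"az":-0.101},
{"dx":0.0461,"dy":-0.0043,"dz":-0.0009,"ax":-0,"ay":0,"az":-0.101},
{"dx":0.0462,"dy":0.0004,"dz":-0.0008,"ax":-0,"ay":0,"az":-0.101},
{"dx":0.046,"dy":0.005,"dz":-0.0009,"ax":-0,"ay":0,"az":-0.101},
{"dx":0.0452,"dy":0.0097,"dz":-0.0008,"ax":-0,"ay":0,"az":-0.101},
{"dx":0.044,"dy":0.0142,"dz":-0.0009,"ax":-0,"ay":0,"az":-0.102},
{"dx":0.0424,"dy":0.0186,"dz":-0.0008,"ax":-0,"ay":0,"az":-0.101},
{"dx":0.0403,"dy":0.0227,"dz":-0.0009,"ax":-0,"ay":0,"az":-0.102},
{"dx":0.0377,"dy":0.0267,"dz":-0.0008,"ax":-0.001,"ay":-0,"az":-0.101},
{"dx":0.0349,"dy":0.0305,"dz":-0.0008,"ax":-0,"ay":-0,"az":-0.102},
--
```

>>> jog_arm --motion '[{"dx": 0.0455,"dy": -0.009,"dz": -0.001,"ax": 0,"ay": 0,"az": -0.101,"fingers": 1},{"dx": 0.046,"dy": -0.0045,"dz": -0.001,"ax": 0,"ay": 0,"az": -0.101,"fingers": 1},{"dx": 0.046,"dy": 0.0005,"dz": -0.001,"ax": 0,"ay": 0,"az": -0.101,"fingers": 1},{"dx": 0.046,"dy": 0.005,"dz": -0.001,"ax": 0,"ay": 0,"az": -0.101,"fingers": 1},{"dx": 0.045,"dy": 0.0095,"dz": -0.001,"ax": 0,"ay": 0,"az": -0.101,"fingers": 1},{"dx": 0.044,"dy": 0.014,"dz": -0.001,"ax": 0,"ay": 0,"az": -0.102,"fingers": 1},{"dx": 0.0425,"dy": 0.0185,"dz": -0.001,"ax": 0,"ay": 0,"az": -0.101,"fingers": 1},{"dx": 0.0405,"dy": 0.0225,"dz": 0,"ax": 0,"ay": 0,"az": -0.102,"fingers": 1},{"dx": 0.0375,"dy": 0.0265,"dz": 0,"ax": 0,"ay": 0,"az": -0.101,"fingers": 1},{"dx": 0.035,"dy": 0.0305,"dz": 0,"ax": 0,"ay": 0,"az": -0.102,"fingers": 1}]'

```text
t: 16.95
ee_pos: [575.2, 172.1, 143.1]
ee_rot: [[-0.472, 0.882, 0.001], [0.882, 0.472, -0.002], [-0.003, 0.0, -1.0]]
force: [1.3, 0.6, -1.2]
width: 44.9
```

>>> jog_arm --motion '[{"dx": 0,"dy": 0,"dz": 0.015,"ax": 0,"ay": 0,"az": 0,"fingers": 1},{"dx": 0,"dy": 0,"dz": 0.015,"ax": 0,"ay": 0,"az": 0,"fingers": 1},{"dx": 0,"dy": 0,"dz": 0,"ax": 0,"ay": 0,"az": 0,"fingers": 1},{"dx": 0,"dy": 0,"dz": 0,"ax": 0,"ay": 0,"az": 0,"fingers": 1}]'

```text
t: 17.45
ee_pos: [579.9, 170.1, 115.9]
ee_rot: [[-0.467, 0.884, 0.012], [0.884, 0.467, -0.001], [-0.006, 0.011, -1.0]]
force: [4.6, -1.6, 7.1]
width: 45.2
```

Run:
```python
from h import *
st(); snap('wrist','w10')
plan([((575.3,171.7,88),118,2)])
```

```text
t 17.45 pos [579.9 170.1 115.9] F [ 4.6 -1.6  7.1] w 45.2
[[-0.467  0.884  0.012]
 [ 0.884  0.467 -0.001]
 [-0.006  0.011 -1.   ]]
{"dx":0.0019,"dy":-0.0018,"dz":0.0139,"ax":0.005,"ay":0.003,"az":-0.002},
{"dx":0.0018,"dy":-0.0017,"dz":0.014,"ax":0.006,"ay":0.003,"az":-0.001},
--
```

View pics/w10.png

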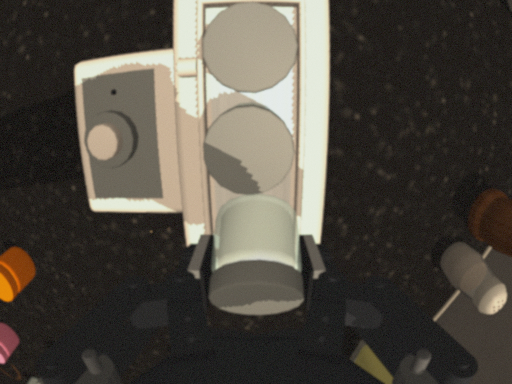

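Run:
```python
from h import *
mw=viewer.camera_model('wrist')
a=np.deg2rad(28)
for u,v in [(250,47),(249,150)]:
    p=onz(mw,u,v,90,True); d=p[:2]-[551.8,215.8];print(p,d@[np.cos(a),np.sin(a)],d@[-np.sin(a),np.cos(a)])
d=np.array([579.9,170.1])-[551.8,215.8];print(d@[np.cos(a),np.sin(a)],d@[-np.sin(a),np.cos(a)])
```

```text
[529.03337191 261.07860272  90.        ] 1.1552769115207608 50.66691775252423
[551.77509241 216.5982002   90.        ] 0.35274019901297254 0.7164623472487757
3.35597694002065 -53.54285590793652
```

>>> jog_arm --motion '[{"dx": 0,"dy": 0,"dz": -0.025,"ax": 0,"ay": 0,"az": 0,"fingers": 1},{"dx": 0,"dy": 0,"dz": -0.025,"ax": 0,"ay": 0,"az": 0,"fingers": 1},{"dx": 0,"dy": 0,"dz": 0,"ax": 0,"ay": 0,"az": 0,"fingers": 1},{"dx": 0,"dy": 0,"dz": 0,"ax": 0,"ay": 0,"az": 0,"fingers": 1}]'

```text
t: 18.0
ee_pos: [574.2, 170.6, 161.8]
ee_rot: [[-0.469, 0.883, -0.001], [0.883, 0.469, -0.003], [-0.002, -0.002, -1.0]]
force: [-0.9, 0.2, -2.1]
width: 44.7
```

Run:
```python
from h import *
st(); snap('wrist','w11'); t=snap('scene','s11')[:,:,::-1]; cv2.imwrite('pics/s11z.png',cv2.resize(t[80:290,150:400],None,fx=3,fy=2.8))
```

```text
t 18.0 pos [574.2 170.6 161.8] F [-0.9  0.2 -2.1] w 44.7
[[-0.469  0.883 -0.001]
 [ 0.883  0.469 -0.003]
 [-0.002 -0.002 -1.   ]]
```

View pics/w11.png

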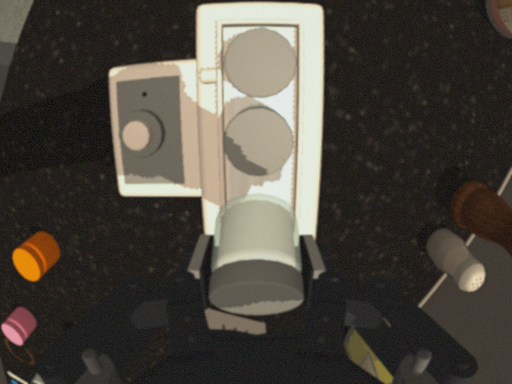

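View pics/s11z.png

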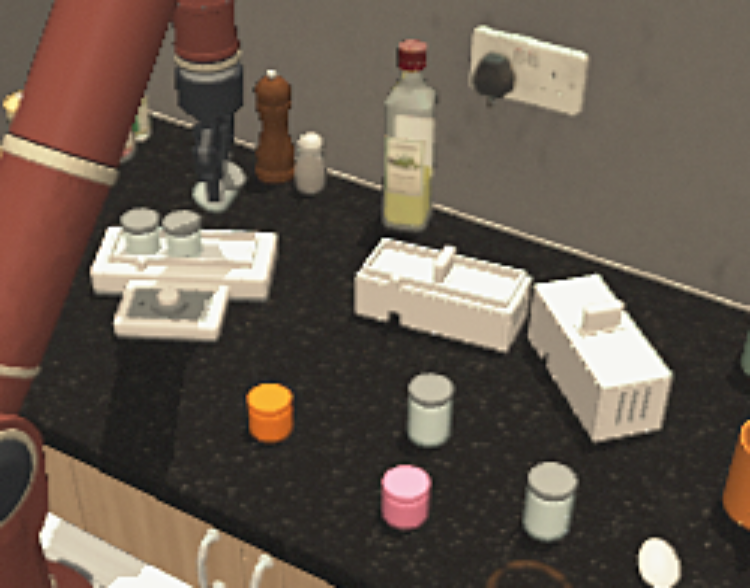

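Run:
```python
from h import *
t=cv2.imread('pics/w11.png');cv2.imwrite('pics/w11z.png',cv2.resize(t[180:330,180:340],None,fx=4,fy=4,interpolation=cv2.INTER_CUBIC))
mw=viewer.camera_model('wrist');s=st()
p=np.array(s['ee_pos']);R=np.array(s['ee_rot'])
def pj(P):
    c=np.array(mw['rotation']).T@(p+R@P-np.array(mw['origin'])); th=np.arctan2(np.hypot(c[0],c[1]),c[2]);k=th/np.hypot(c[0],c[1])*mw['fx'];return c[0]*k+mw['cx'],c[1]*k+mw['cy']
for h in (38,):
  for x0 in (-4,0,4):
    for th in (0,15,25,35,45):
        a=np.deg2rad(th); ax=np.array([-np.sin(a),0,-np.cos(a)]); n=np.array([np.cos(a),0,-np.sin(a)])
        G=np.array([x0,0,6.]); top=G+12*ax; ft=G-38*ax
        print(x0,th,'lid near/far',*[round(pj(q)[1]) for q in (top-23*n,top+23*n)],'foot far',round(pj(ft+23*n)[1]))
```

```text
t 18.1 pos [574.  170.8 161.3] F [ 0.1 -0.1 -1.4] w 45.1
[[-0.47   0.883 -0.002]
 [ 0.883  0.47  -0.003]
 [-0.002 -0.003 -1.   ]]
-4 0 lid near/far 323 246 foot far 204
-4 15 lid near/far 318 261 foot far 193
-4 25 lid near/far 314 272 foot far 188
-4 35 lid near/far 308 282 foot far 186
-4 45 lid near/far 302 293 foot far 185
0 0 lid near/far 318 238 foot far 197
0 15 lid near/far 313 253 foot far 186
0 25 lid near/far 308 264 foot far 181
0 35 lid near/far 303 275 foot far 178
0 45 lid near/far 296 285 foot far 177
4 0 lid near/far 312 230 foot far 191
4 15 lid near/far 307 244 foot far 179
4 25 lid near/far 303 255 foot far 174
4 35 lid near/far 297 266 foot far 170
4 45 lid near/far 291 277 foot far 169
```

View pics/w11z.png

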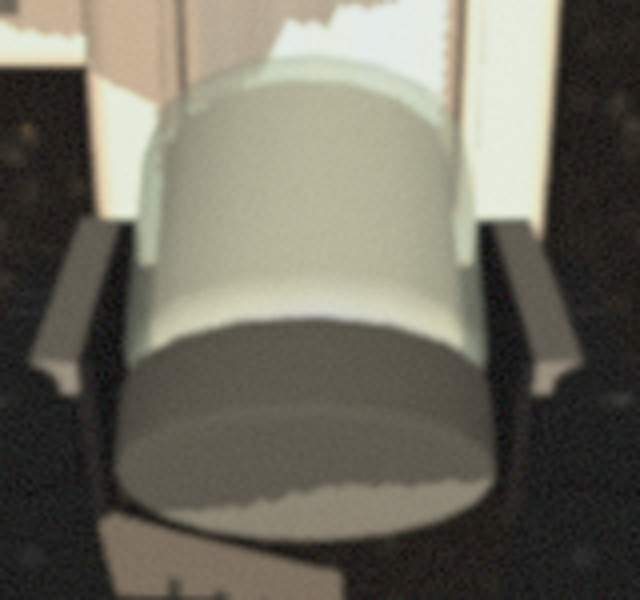

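Run:
```python
from h import *
plan([((490,50,140),100,4),((490,50,60),100,3)])
```

```text
{"dx":-0.0168,"dy":-0.0327,"dz":0.0054,"ax":-0.001,"ay":0,"az":0.079},
{"dx":-0.0193,"dy":-0.0313,"dz":0.0054,"ax":-0,"ay":0.001,"az":0.078},
{"dx":-0.0217,"dy":-0.0297,"dz":0.0054,"ax":-0.001,"ay":0,"az":0.079},
{"dx":-0.024,"dy":-0.0279,"dz":0.0054,"ax":-0,"ay":0.001,"az":0.078},
--
{"dx":0,"dy":0,"dz":0.0267,"ax":-0,"ay":-0,"az":0},
{"dx":0,"dy":0,"dz":0.0267,"ax":-0,"ay":-0,"az":0},
{"dx":0,"dy":0.0001,"dz":0.0266,"ax":-0,"ay":-0,"az":0},
--
```

>>> jog_arm --motion '[{"dx": -0.017,"dy": -0.0325,"dz": 0.0055,"ax": 0,"ay": 0,"az": 0.079,"fingers": 1},{"dx": -0.0195,"dy": -0.0315,"dz": 0.0055,"ax": 0,"ay": 0,"az": 0.078,"fingers": 1},{"dx": -0.0215,"dy": -0.0295,"dz": 0.0055,"ax": 0,"ay": 0,"az": 0.079,"fingers": 1},{"dx": -0.024,"dy": -0.028,"dz": 0.0055,"ax": 0,"ay": 0,"az": 0.078,"fingers": 1},{"dx": 0,"dy": 0,"dz": 0.0265,"ax": 0,"ay": 0,"az": 0,"fingers": 1},{"dx": 0,"dy": 0,"dz": 0.0265,"ax": 0,"ay": 0,"az": 0,"fingers": 1},{"dx": 0,"dy": 0,"dz": 0.027,"ax": 0,"ay": 0,"az": 0,"fingers": 1},{"dx": 0,"dy": 0,"dz": 0.004,"ax": 0,"ay": 0,"az": 0,"fingers": 1},{"dx": 0,"dy": 0,"dz": 0.004,"ax": 0,"ay": 0,"az": 0,"fingers": 1},{"dx": 0,"dy": 0,"dz": 0.003,"ax": 0,"ay": 0,"az": 0,"fingers": 1}]'

```text
t: 19.35
ee_pos: [491.7, 50.5, 50.3]
ee_rot: [[-0.174, 0.985, 0.002], [0.985, 0.174, -0.001], [-0.001, 0.002, -1.0]]
force: [-0.5, 1.2, -1.3]
width: 45.1
```

>>> jog_arm --motion '[{"dx": 0,"dy": 0,"dz": 0.002,"ax": 0,"ay": 0,"az": 0,"fingers": 1},{"dx": 0,"dy": 0,"dz": 0,"ax": 0,"ay": 0,"az": 0,"fingers": 1}]'

```text
t: 19.6
ee_pos: [491.3, 50.4, 48.1]
ee_rot: [[-0.174, 0.985, 0.002], [0.985, 0.174, -0.001], [-0.002, 0.001, -1.0]]
force: [0.4, 0.6, -1.9]
width: 44.9
```

Run:
```python
from h import *
st(); snap('wrist','w12')
```

```text
t 19.6 pos [491.3  50.4  48.1] F [ 0.4  0.6 -1.9] w 44.9
[[-0.174  0.985  0.002]
 [ 0.985  0.174 -0.001]
 [-0.002  0.001 -1.   ]]
```

View pics/w12.png

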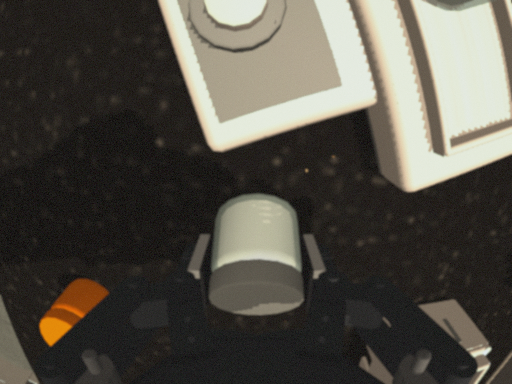

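>>> jog_arm --motion '[{"dx": 0,"dy": 0,"dz": 0.003,"ax": 0,"ay": 0,"az": 0,"fingers": 1},{"dx": 0,"dy": 0,"dz": 0.002,"ax": 0,"ay": 0,"az": 0,"fingers": 1},{"dx": 0,"dy": 0,"dz": 0,"ax": 0,"ay": 0,"az": 0,"fingers": 1}]'

```text
t: 20.02
ee_pos: [491.4, 50.6, 46.5]
ee_rot: [[-0.175, 0.985, 0.004], [0.985, 0.175, -0.003], [-0.004, 0.003, -1.0]]
force: [-5.7, -0.7, 30.0]
width: 45.0
```

>>> jog_arm --motion '[{"dx": 0,"dy": 0,"dz": 0.003,"ax": 0,"ay": 0,"az": 0,"fingers": 1},{"dx": 0,"dy": 0,"dz": 0,"ax": 0,"ay": 0,"az": 0,"fingers": 1}]'

```text
t: 20.27
ee_pos: [491.7, 51.2, 45.5]
ee_rot: [[-0.175, 0.984, 0.005], [0.984, 0.175, -0.004], [-0.005, 0.005, -1.0]]
force: [-9.2, -0.3, 46.8]
width: 45.1
```

Run:
```python
from h import *
st(); snap('wrist','w13')
```

```text
t 20.275 pos [491.7  51.2  45.5] F [-9.2 -0.3 46.8] w 45.1
[[-0.175  0.984  0.005]
 [ 0.984  0.175 -0.004]
 [-0.005  0.005 -1.   ]]
```

View pics/w13.png

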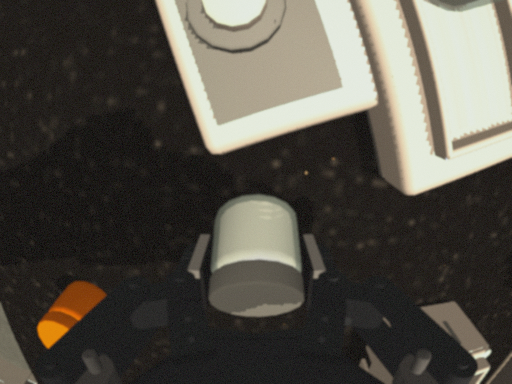

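>>> jog_arm --motion '[{"dx": 0,"dy": 0,"dz": -0.004,"ax": 0,"ay": 0,"az": 0,"fingers": 1},{"dx": 0,"dy": 0,"dz": 0,"ax": 0,"ay": 0,"az": 0,"fingers": 1},{"dx": 0,"dy": 0,"dz": 0,"ax": 0,"ay": 0,"az": 0,"fingers": -0.2},{"dx": 0,"dy": 0,"dz": 0,"ax": 0,"ay": 0,"az": 0,"fingers": -0.4},{"dx": 0,"dy": 0,"dz": 0,"ax": 0,"ay": 0,"az": 0,"fingers": -1},{"dx": 0,"dy": 0,"dz": 0,"ax": 0,"ay": 0,"az": 0,"fingers": -1}]'

```text
t: 21.08
ee_pos: [491.0, 50.3, 43.5]
ee_rot: [[-0.174, 0.985, 0.0], [0.985, 0.174, -0.001], [-0.001, 0.0, -1.0]]
force: [0.6, 0.0, -0.2]
width: 84.8
```

Run:
```python
from h import *
st(); snap('wrist','w14')
```

```text
t 21.075 pos [491.   50.3  43.5] F [ 0.6  0.  -0.2] w 84.8
[[-0.174  0.985  0.   ]
 [ 0.985  0.174 -0.001]
 [-0.001  0.    -1.   ]]
```

View pics/w14.png

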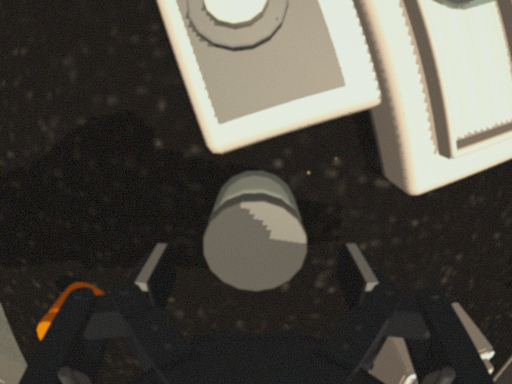

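Run:
```python
from h import *
t=cv2.imread('pics/w14.png')
mw=viewer.camera_model('wrist');s=st()
d=onz(mw,255,240,50,True);R=np.array(s['ee_rot']);print(d,R.T@(d-s['ee_pos']))
```

```text
t 21.125 pos [491.   50.3  43.5] F [-0.8 -0.1  0. ] w 85.4
[[-0.174  0.985  0.   ]
 [ 0.985  0.174 -0.001]
 [-0.001  0.    -1.   ]]
[486.45797822  72.2687217   50.        ] [22.39876012 -0.68390242 -6.48967121]
```

>>> jog_arm --motion '[{"dx": 0.012,"dy": 0,"dz": 0,"ax": 0,"ay": 0,"az": 0,"fingers": -1},{"dx": 0.0105,"dy": -0.0005,"dz": 0,"ax": 0,"ay": 0,"az": 0,"fingers": -1},{"dx": 0,"dy": 0,"dz": 0,"ax": 0,"ay": 0,"az": 0,"fingers": -1},{"dx": 0,"dy": 0,"dz": 0,"ax": 0,"ay": 0,"az": 0,"fingers": -1}]'

```text
t: 21.62
ee_pos: [486.6, 72.5, 43.7]
ee_rot: [[-0.175, 0.985, 0.001], [0.985, 0.175, -0.002], [-0.002, 0.0, -1.0]]
force: [-0.6, 1.1, 0.2]
width: 85.4
```

Run:
```python
from h import *
s=st();im=snap('wrist','w15')
```

```text
t 21.625 pos [486.6  72.5  43.7] F [-0.6  1.1  0.2] w 85.4
[[-0.175  0.985  0.001]
 [ 0.985  0.175 -0.002]
 [-0.002  0.    -1.   ]]
```

View pics/w15.png

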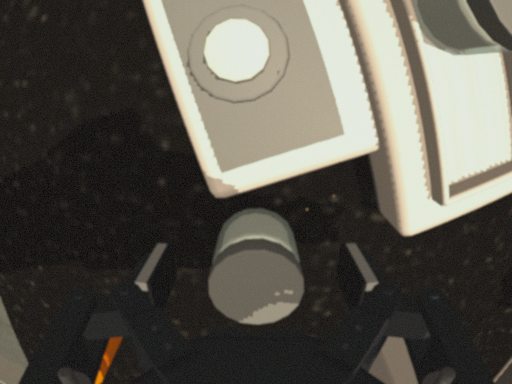

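Run:
```python
from h import *
mw=viewer.camera_model('wrist');s=st();R=np.array(s['ee_rot']);p=np.array(s['ee_pos'])
for v in (242,283,325):
    d=onz(mw,256,v,50,True);print(v,R.T@(d-p))
```

```text
t 21.675 pos [486.7  72.2  43.7] F [ 0.5 -0.2  0.3] w 85.8
[[-0.174  0.985  0.001]
 [ 0.985  0.174 -0.002]
 [-0.002  0.001 -1.   ]]
242 [21.33855792 -0.2809381  -6.31317794]
283 [-0.39643279 -0.29429999 -6.27018228]
325 [-27.90863911  -0.31204432  -6.21575871]
```

>>> jog_arm --motion '[{"dx": -0.003,"dy": 0,"dz": 0,"ax": 0,"ay": 0,"az": 0,"fingers": -1},{"dx": 0,"dy": 0,"dz": 0,"ax": 0,"ay": 0,"az": 0,"fingers": 1},{"dx": 0,"dy": 0,"dz": 0,"ax": 0,"ay": 0,"az": 0,"fingers": 1},{"dx": 0,"dy": 0,"dz": 0,"ax": 0,"ay": 0,"az": 0,"fingers": 1},{"dx": 0,"dy": 0,"dz": 0,"ax": 0,"ay": 0,"az": 0,"fingers": 1},{"dx": 0,"dy": 0,"dz": 0,"ax": 0,"ay": 0,"az": 0,"fingers": 1},{"dx": 0,"dy": 0,"dz": -0.03,"ax": 0,"ay": 0,"az": 0,"fingers": 1},{"dx": 0,"dy": 0,"dz": -0.03,"ax": 0,"ay": 0,"az": 0,"fingers": 1},{"dx": 0,"dy": 0,"dz": -0.04,"ax": 0,"ay": 0,"az": 0,"fingers": 1},{"dx": 0,"dy": 0,"dz": 0,"ax": 0,"ay": 0,"az": 0,"fingers": 1}]' --newtons 40

```text
t: 22.92
ee_pos: [488.8, 70.3, 145.9]
ee_rot: [[-0.174, 0.985, 0.007], [0.985, 0.174, 0.0], [-0.001, 0.007, -1.0]]
force: [-0.4, -0.9, -1.1]
width: 44.9
```

Run:
```python
from h import *
s=st();im=snap('wrist','w16')
t=[551.8+52*.469,215.8-52*.883]
plan([((t[0],t[1],148),118,5)])
```

```text
t 22.925 pos [488.8  70.3 145.9] F [-0.4 -0.9 -1.1] w 44.9
[[-0.174  0.985  0.007]
 [ 0.985  0.174  0.   ]
 [-0.001  0.007 -1.   ]]
{"dx":0.0166,"dy":0.0209,"dz":-0.0007,"ax":0.001,"ay":0,"az":-0.063},
{"dx":0.0153,"dy":0.022,"dz":-0.0007,"ax":0,"ay":0,"az":-0.063},
{"dx":0.0139,"dy":0.0229,"dz":-0.0007,"ax":0,"ay":0.001,"az":-0.063},
{"dx":0.0124,"dy":0.0237,"dz":-0.0007,"ax":0.001,"ay":0,"az":-0.062},
{"dx":0.011,"dy":0.0244,"dz":-0.0008,"ax":0,"ay":0.001,"az":-0.063},
--
```

View pics/w16.png

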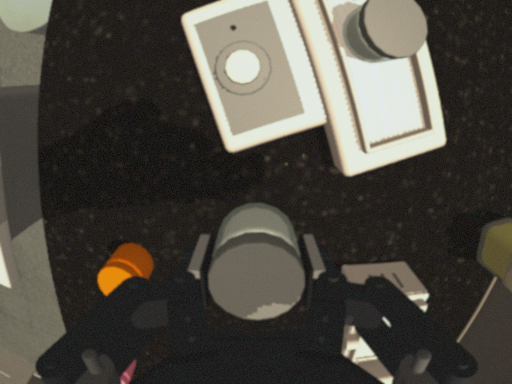

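>>> jog_arm --motion '[{"dx": 0.0165,"dy": 0.021,"dz": -0.001,"ax": 0.003,"ay": 0.001,"az": -0.063,"fingers": 1},{"dx": 0.0155,"dy": 0.022,"dz": -0.001,"ax": 0,"ay": 0,"az": -0.063,"fingers": 1},{"dx": 0.014,"dy": 0.023,"dz": -0.001,"ax": 0,"ay": 0,"az": -0.063,"fingers": 1},{"dx": 0.0125,"dy": 0.0235,"dz": 0,"ax": 0,"ay": 0,"az": -0.062,"fingers": 1},{"dx": 0.011,"dy": 0.0245,"dz": 0,"ax": 0,"ay": 0,"az": -0.063,"fingers": 1},{"dx": 0,"dy": 0,"dz": 0,"ax": 0,"ay": 0,"az": 0,"fingers": 1},{"dx": 0,"dy": 0,"dz": 0,"ax": 0,"ay": 0,"az": 0,"fingers": 1}]'

```text
t: 23.85
ee_pos: [574.4, 169.0, 144.8]
ee_rot: [[-0.469, 0.883, -0.006], [0.883, 0.469, -0.003], [-0.0, -0.007, -1.0]]
force: [0.6, -0.7, -0.6]
width: 45.1
```

Run:
```python
from h import *
s=st();im=snap('wrist','w17')
t=[551.8+52*.469,215.8-52*.883]
plan([((t[0],t[1],88),118,4)])
```

```text
t 23.85 pos [574.4 169.  144.8] F [ 0.6 -0.7 -0.6] w 45.1
[[-0.469  0.883 -0.006]
 [ 0.883  0.469 -0.003]
 [-0.    -0.007 -1.   ]]
{"dx":0.0001,"dy":0.0006,"dz":0.0143,"ax":-0.002,"ay":0,"az":-0},
{"dx":0.0001,"dy":0.0005,"dz":0.0143,"ax":-0.001,"ay":0,"az":-0},
{"dx":0.0001,"dy":0.0005,"dz":0.0143,"ax":-0.002,"ay":0,"az":-0},
{"dx":0,"dy":0.0006,"dz":0.0143,"ax":-0.001,"ay":0,"az":-0.001},
--
```

View pics/w17.png

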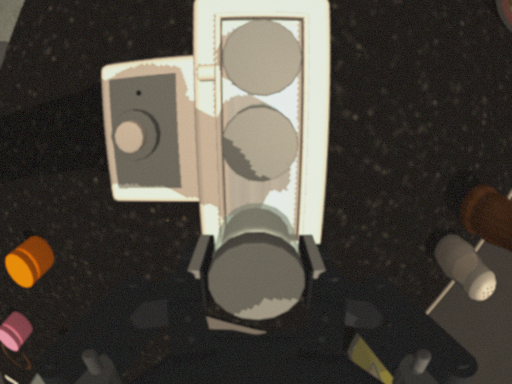

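Aligned, jar upright; lowering.

>>> jog_arm --motion '[{"dx": 0,"dy": 0.002,"dz": 0.015,"ax": -0.005,"ay": 0,"az": 0,"fingers": 1},{"dx": 0,"dy": 0,"dz": 0.015,"ax": 0,"ay": 0,"az": 0,"fingers": 1},{"dx": 0,"dy": 0,"dz": 0.015,"ax": 0,"ay": 0,"az": 0,"fingers": 1},{"dx": 0,"dy": 0,"dz": 0.01,"ax": 0,"ay": 0,"az": 0,"fingers": 1},{"dx": 0,"dy": 0,"dz": 0.003,"ax": 0,"ay": 0,"az": 0,"fingers": 1},{"dx": 0,"dy": 0,"dz": 0,"ax": 0,"ay": 0,"az": 0,"fingers": 1}]'

```text
t: 24.65
ee_pos: [577.7, 171.3, 88.4]
ee_rot: [[-0.47, 0.883, 0.002], [0.883, 0.47, 0.001], [0.0, 0.003, -1.0]]
force: [0.2, -0.5, -0.5]
width: 45.3
```

>>> jog_arm --motion '[{"dx": 0,"dy": 0,"dz": 0.002,"ax": 0,"ay": 0,"az": 0,"fingers": 1},{"dx": 0,"dy": 0,"dz": 0.001,"ax": 0,"ay": 0,"az": 0,"fingers": 1},{"dx": 0,"dy": 0,"dz": 0,"ax": 0,"ay": 0,"az": 0,"fingers": 1}]'

```text
t: 25.02
ee_pos: [577.6, 171.1, 85.6]
ee_rot: [[-0.47, 0.883, 0.002], [0.883, 0.47, 0.001], [0.0, 0.003, -1.0]]
force: [-0.4, 0.6, -1.7]
width: 45.0
```

>>> jog_arm --motion '[{"dx": 0,"dy": 0,"dz": 0.0015,"ax": 0,"ay": 0,"az": 0,"fingers": 1},{"dx": 0,"dy": 0,"dz": 0,"ax": 0,"ay": 0,"az": 0,"fingers": 1},{"dx": 0,"dy": 0,"dz": 0,"ax": 0,"ay": 0,"az": 0,"fingers": -0.3},{"dx": 0,"dy": 0,"dz": 0,"ax": 0,"ay": 0,"az": 0,"fingers": -1},{"dx": 0,"dy": 0,"dz": 0,"ax": 0,"ay": 0,"az": 0,"fingers": -1},{"dx": 0,"dy": 0,"dz": 0,"ax": 0,"ay": 0,"az": 0,"fingers": -1},{"dx": 0,"dy": 0,"dz": -0.04,"ax": 0,"ay": 0,"az": 0,"fingers": -1},{"dx": 0,"dy": 0,"dz": -0.06,"ax": 0,"ay": 0,"az": 0,"fingers": -1},{"dx": -0.04,"dy": 0,"dz": -0.04,"ax": 0,"ay": 0,"az": 0,"fingers": -1},{"dx": -0.04,"dy": 0,"dz": 0,"ax": 0,"ay": 0,"az": 0,"fingers": -1}]'

```text
t: 26.28
ee_pos: [617.2, 101.2, 228.8]
ee_rot: [[-0.471, 0.882, 0.011], [0.882, 0.471, 0.004], [-0.002, 0.012, -1.0]]
force: [1.6, -0.5, -0.8]
width: 85.1
```

>>> jog_arm --motion '[{"dx": 0,"dy": 0,"dz": 0,"ax": 0,"ay": 0,"az": 0,"fingers": -1},{"dx": 0,"dy": 0,"dz": 0,"ax": 0,"ay": 0,"az": 0,"fingers": -1}]'

```text
t: 26.52
ee_pos: [614.2, 101.0, 223.6]
ee_rot: [[-0.47, 0.883, 0.001], [0.883, 0.47, 0.002], [0.002, 0.002, -1.0]]
force: [-0.2, 0.3, -0.7]
width: 85.3
```

Run:
```python
from h import *
s=st();im=snap('wrist','w18')
```

```text
t 26.525 pos [614.2 101.  223.6] F [-0.2  0.3 -0.7] w 85.3
[[-0.47   0.883  0.001]
 [ 0.883  0.47   0.002]
 [ 0.002  0.002 -1.   ]]
```

View pics/w18.png

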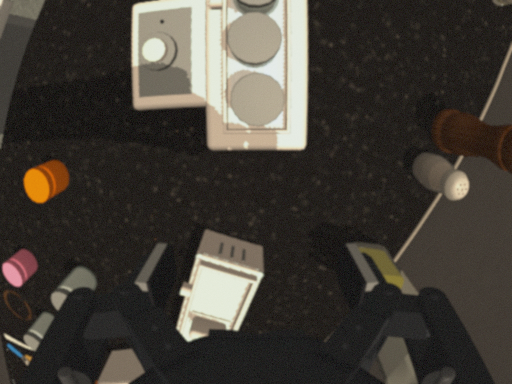

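Run:
```python
from h import *
m=viewer.camera_model('top');print('bottle foot',onz(m,235,138,0),'top',[onz(m,229,96,z) for z in (150,200,250)])
plan([((648,-58,270),190,9)])
```

```text
bottle foot [789.32737931  45.01291343   0.        ] top [array([887.99594257,  52.09961786, 150.        ]), array([851.02342469,  51.25635559, 200.        ]), array([814.0509068 ,  50.41309333, 250.        ])]
{"dx":-0.0174,"dy":-0.005,"dz":-0.0052,"ax":0,"ay":-0,"az":-0.139},
{"dx":-0.0166,"dy":-0.0074,"dz":-0.0052,"ax":0,"ay":-0,"az":-0.139},
{"dx":-0.0154,"dy":-0.0096,"dz":-0.0052,"ax":0,"ay":-0,"az":-0.139},
{"dx":-0.0139,"dy":-0.0117,"dz":-0.0052,"ax":0,"ay":0,"az":-0.14},
{"dx":-0.0121,"dy":-0.0135,"dz":-0.0052,"ax":0.001,"ay":0,"az":-0.139},
{"dx":-0.0102,"dy":-0.015,"dz":-0.0052,"ax":0,"ay":0,"az":-0.14},
{"dx":-0.008,"dy":-0.0163,"dz":-0.0052,"ax":0.001,"ay":0,"az":-0.139},
{"dx":-0.0056,"dy":-0.0173,"dz":-0.0051,"ax":0,"ay":0,"az":-0.14},
{"dx":-0.0031,"dy":-0.0179,"dz":-0.0052,"ax":0.001,"ay":0,"az":-0.139},
--
```

>>> jog_arm --motion '[{"dx": -0.0175,"dy": -0.005,"dz": -0.005,"ax": 0,"ay": 0,"az": -0.139,"fingers": -1},{"dx": -0.0165,"dy": -0.0075,"dz": -0.005,"ax": 0,"ay": 0,"az": -0.139,"fingers": -1},{"dx": -0.0155,"dy": -0.0095,"dz": -0.005,"ax": 0,"ay": 0,"az": -0.139,"fingers": -1},{"dx": -0.014,"dy": -0.0115,"dz": -0.005,"ax": 0,"ay": 0,"az": -0.14,"fingers": -1},{"dx": -0.012,"dy": -0.0135,"dz": -0.005,"ax": 0,"ay": 0,"az": -0.139,"fingers": -1},{"dx": -0.01,"dy": -0.015,"dz": -0.005,"ax": 0,"ay": 0,"az": -0.14,"fingers": -1},{"dx": -0.008,"dy": -0.0165,"dz": -0.005,"ax": 0,"ay": 0,"az": -0.139,"fingers": -1},{"dx": -0.0055,"dy": -0.0175,"dz": -0.005,"ax": 0,"ay": 0,"az": -0.14,"fingers": -1},{"dx": -0.003,"dy": -0.018,"dz": -0.005,"ax": 0,"ay": 0,"az": -0.139,"fingers": -1},{"dx": 0,"dy": 0,"dz": 0,"ax": 0,"ay": 0,"az": 0,"fingers": -1}]'

```text
t: 27.82
ee_pos: [648.4, -60.2, 268.4]
ee_rot: [[-0.986, -0.169, 0.002], [-0.169, 0.986, 0.002], [-0.002, 0.001, -1.0]]
force: [0.0, -0.4, 0.2]
width: 85.6
```

>>> jog_arm --motion '[{"dx": 0,"dy": 0,"dz": 0,"ax": 0,"ay": 0,"az": 0,"fingers": -1},{"dx": 0,"dy": 0,"dz": 0,"ax": 0,"ay": 0,"az": 0,"fingers": -1}]'

```text
t: 28.08
ee_pos: [647.9, -58.0, 268.8]
ee_rot: [[-0.985, -0.173, 0.002], [-0.173, 0.985, 0.002], [-0.002, 0.001, -1.0]]
force: [0.4, 0.2, -0.5]
width: 85.2
```

Run:
```python
from h import *
s=st();print(np.round(s['joint_pos']));im=snap('wrist','w19')
```

```text
t 28.075 pos [647.9 -58.  268.8] F [ 0.4  0.2 -0.5] w 85.2
[[-0.985 -0.173  0.002]
 [-0.173  0.985  0.002]
 [-0.002  0.001 -1.   ]]
[ 30.  43. -52.  80.  34.  74.  76.]
```

View pics/w19.png

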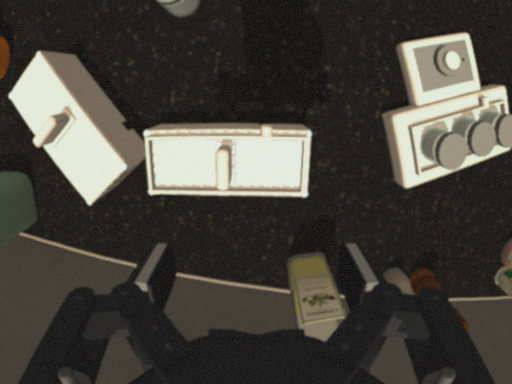

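Run:
```python
from h import *
t=cv2.imread('pics/w19.png')
cv2.imwrite('pics/w19z.png',cv2.resize(t[110:210,130:330],None,fx=4,fy=4,interpolation=cv2.INTER_CUBIC))
```

View pics/w19z.png

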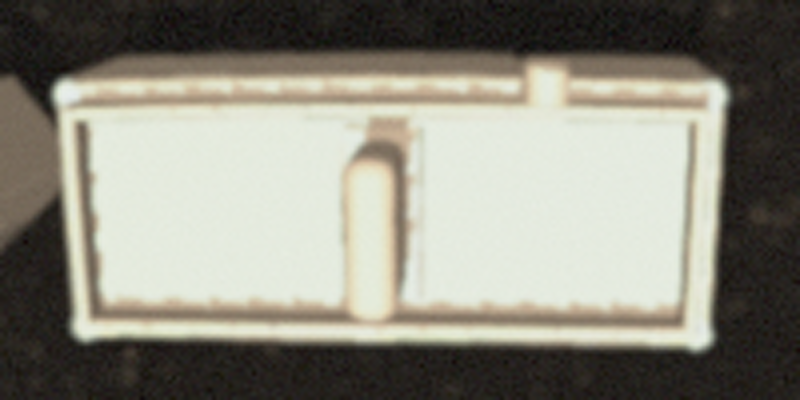

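Run:
```python
from h import *
mw=viewer.camera_model('wrist')
Z=lambda u,v,z: onz(mw,129.6+u/4,109.6+v/4,z,True)
for z in (63,75):
    c=np.array([Z(u,v,z) for u,v in [(62,88),(725,88),(706,346),(78,336)]])
    print(z,np.round(c[:,:2],1).tolist(),'cen',c.mean(0)[:2],'len',np.linalg.norm(c[0]-c[1]),np.linalg.norm(c[2]-c[3]),'wid',np.linalg.norm(c[0]-c[3]),np.linalg.norm(c[1]-c[2]),'yaw',np.rad2deg(np.arctan2(-(c[1]-c[0])[0],(c[1]-c[0])[1])),np.rad2deg(np.arctan2(-(c[2]-c[3])[0],(c[2]-c[3])[1])))
a,b=Z(372,156,97),Z(371,321,97);print('handle',a,b,(a+b)/2,np.linalg.norm(a-b))
a,b=Z(347,240,97),Z(398,240,97);print(np.linalg.norm(a-b))
print('key',Z(547,75,77))
```

```text
63 [[628.5, -189.5], [598.6, -5.0], [673.3, 6.1], [702.8, -178.9]] cen [650.79329641 -91.82527135] len 186.86835299048778 187.38978255364668 wid 74.9804274837812 75.49628195789037 yaw 9.207301743097881 9.046964419476824
75 [[626.2, -185.1], [597.4, -7.5], [669.3, 3.2], [697.7, -175.0]] cen [647.68418259 -91.08068229] len 179.9250427287207 180.42709797205111 wid 72.19444278787974 72.69113009105627 yaw 9.207301743097851 9.046964419476806
handle [627.50274126 -94.8602391   97.        ] [670.31497244 -89.00703048  97.        ] [648.90885685 -91.93363479  97.        ] 43.21049860078871
12.978455924447495
key [602.62835068 -54.69157046  77.        ]
```

Run:
```python
from h import *
plan([((649.7,-92,150),189.1,3),((649.7,-92,92),189.1,2)])
```

```text
{"dx":0.0015,"dy":-0.0112,"dz":0.0396,"ax":0,"ay":0.001,"az":0.005},
{"dx":0.0013,"dy":-0.0112,"dz":0.0396,"ax":0.001,"ay":0.001,"az":0.005},
{"dx":0.0013,"dy":-0.0112,"dz":0.0396,"ax":0,"ay":0,"az":0.005},
--
{"dx":-0,"dy":-0,"dz":0.029,"ax":0,"ay":0,"az":0},
{"dx":-0,"dy":-0,"dz":0.029,"ax":0,"ay":0,"az":0},
--
```

>>> jog_arm --motion '[{"dx": 0.0015,"dy": -0.011,"dz": 0.04,"ax": 0.001,"ay": 0.002,"az": 0.005,"fingers": -1},{"dx": 0.0015,"dy": -0.011,"dz": 0.039,"ax": 0,"ay": 0,"az": 0.005,"fingers": -1},{"dx": 0.001,"dy": -0.0115,"dz": 0.04,"ax": 0,"ay": 0,"az": 0.006,"fingers": -1},{"dx": 0,"dy": 0,"dz": 0,"ax": 0,"ay": 0,"az": 0,"fingers": -0.3},{"dx": 0,"dy": 0,"dz": 0,"ax": 0,"ay": 0,"az": 0,"fingers": -0.3}]'

```text
t: 28.75
ee_pos: [650.9, -91.9, 151.7]
ee_rot: [[-0.988, -0.157, 0.003], [-0.157, 0.988, 0.002], [-0.003, 0.001, -1.0]]
force: [0.0, 0.6, 0.9]
width: 55.7
```

Run:
```python
from h import *
s=st();im=snap('wrist','w20')
plan([((649.7,-92,92),189.1,2)])
```

```text
t 28.75 pos [650.9 -91.9 151.7] F [0.  0.6 0.9] w 55.7
[[-0.988 -0.157  0.003]
 [-0.157  0.988  0.002]
 [-0.003  0.001 -1.   ]]
{"dx":0.001,"dy":-0,"dz":0.0302,"ax":0,"ay":0.002,"az":-0.001},
{"dx":0.0008,"dy":-0.0001,"dz":0.0302,"ax":0.001,"ay":0.003,"az":-0},
--
```

View pics/w20.png

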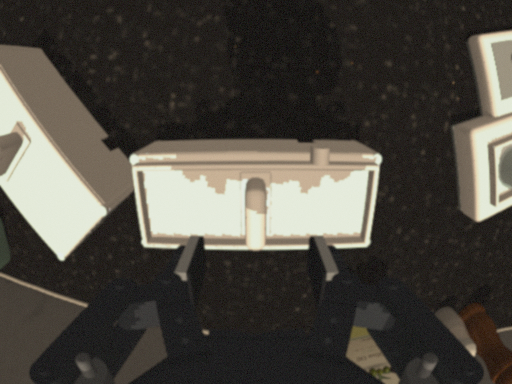

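Run:
```python
from h import *
mw=viewer.camera_model('wrist');s=st();R=np.array(s['ee_rot']);p=np.array(s['ee_pos'])
t=cv2.imread('pics/w20.png');cv2.imwrite('pics/w20z.png',cv2.resize(t[130:260,120:390],None,fx=2.9,fy=2.9,interpolation=cv2.INTER_CUBIC))
for u,v in [(256,182),(256,249)]: print(R.T@(onz(mw,u,v,97,True)-p))
for u,v,z in [(132,158,63),(381,158,63),(370,245,63),(143,246,63)]: print(R.T@(onz(mw,u,v,z,True)-p))
```

```text
t 28.8 pos [651.3 -91.7 152.4] F [0.2 0.7 0.2] w 55.4
[[-0.988 -0.157  0.005]
 [-0.157  0.988  0.001]
 [-0.005  0.001 -1.   ]]
[28.28149795  0.59263616 55.22897071]
[-18.49488592   0.56077597  55.44814371]
[ 37.05076884 -92.86294213  89.1228032 ]
[36.98317313 94.752984   89.25452583]
[-37.29041696  96.03898206  89.60347446]
[-38.16209327 -94.33421123  89.47422209]
```

View pics/w20z.png

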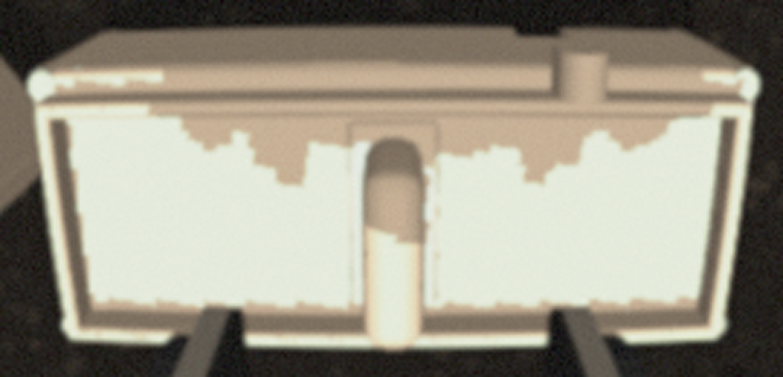

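>>> jog_arm --motion '[{"dx": 0,"dy": 0.001,"dz": 0.03,"ax": 0,"ay": 0.003,"az": 0,"fingers": -0.3},{"dx": 0,"dy": 0,"dz": 0.03,"ax": 0,"ay": 0,"az": 0,"fingers": -0.3},{"dx": 0,"dy": 0,"dz": 0,"ax": 0,"ay": 0,"az": 0,"fingers": -0.3},{"dx": 0,"dy": 0,"dz": 0,"ax": 0,"ay": 0,"az": 0,"fingers": 1},{"dx": 0,"dy": 0,"dz": 0,"ax": 0,"ay": 0,"az": 0,"fingers": 1},{"dx": 0,"dy": 0,"dz": 0,"ax": 0,"ay": 0,"az": 0,"fingers": 1},{"dx": 0,"dy": 0,"dz": 0,"ax": 0,"ay": 0,"az": 0,"fingers": 1},{"dx": 0,"dy": 0,"dz": 0,"ax": 0,"ay": 0,"az": 0,"fingers": 1}]' --newtons 90

```text
t: 29.8
ee_pos: [650.9, -92.3, 92.0]
ee_rot: [[-0.988, -0.155, 0.001], [-0.155, 0.988, -0.0], [-0.001, -0.001, -1.0]]
force: [-1.6, 0.0, 6.0]
width: 13.1
```

Run:
```python
from h import *
s=st();im=snap('wrist','w21')
```

```text
t 29.8 pos [650.9 -92.3  92. ] F [-1.6  0.   6. ] w 13.1
[[-0.988 -0.155  0.001]
 [-0.155  0.988 -0.   ]
 [-0.001 -0.001 -1.   ]]
```

View pics/w21.png

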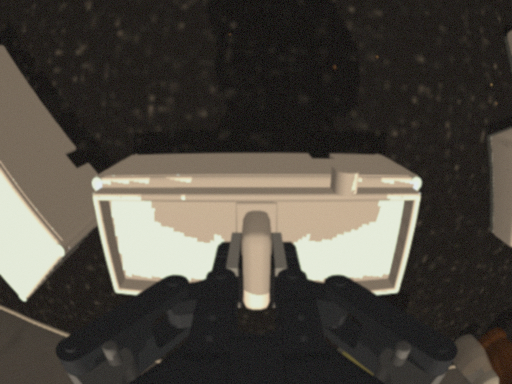

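Run:
```python
from h import *
mw=viewer.camera_model('wrist');s=st();R=np.array(s['ee_rot']);p=np.array(s['ee_pos'])
for u,v in [(93,181),(421,181),(346,170)]: print(R.T@(onz(mw,u,v,63 if v>175 else 77,True)-p))
print(np.rad2deg(np.arctan2(R[1,0],R[0,0])))
plan([((650.9,-92,215),189,3),((551.8,215.8,215),208,9)])
```

```text
t 29.85 pos [651.  -92.2  92. ] F [-1.1 -0.4  6.3] w 12.8
[[-0.988 -0.156  0.001]
 [-0.156  0.988 -0.   ]
 [-0.001 -0.001 -1.   ]]
[ 37.4198432  -92.77934856  29.0431207 ]
[37.42410723 95.24021251 28.94664444]
[46.80342369 43.32005528 14.96559159]
-171.051246881487
{"dx":-0,"dy":0.0001,"dz":-0.041,"ax":-0,"ay":0,"az":-0},
{"dx":-0,"dy":0,"dz":-0.041,"ax":-0,"ay":0,"az":-0},
{"dx":-0.0001,"dy":0.0001,"dz":-0.041,"ax":-0.001,"ay":0.001,"az":-0.001},
--
{"dx":0.0055,"dy":0.0355,"dz":0,"ax":0,"ay":-0,"az":-0.037},
{"dx":0.0042,"dy":0.0357,"dz":0,"ax":0,"ay":-0,"az":-0.037},
{"dx":0.0029,"dy":0.0358,"dz":0,"ax":0,"ay":-0,"az":-0.037},
{"dx":0.0016,"dy":0.0359,"dz":0,"ax":0,"ay":-0,"az":-0.037},
{"dx":0.0002,"dy":0.0359,"dz":0,"ax":0,"ay":-0,"az":-0.037},
{"dx":-0.0011,"dy":0.0359,"dz":0,"ax":0,"ay":-0,"az":-0.037},
{"dx":-0.0024,"dy":0.0358,"dz":0.0001,"ax":0,"ay":-0,"az":-0.037},
{"dx":-0.0038,"dy":0.0358,"dz":0,"ax":0,"ay":-0,"az":-0.036},
{"dx":-0.005,"dy":0.0356,"dz":0.0001,"ax":0.001,"ay":-0,"az":-0.037},
--
```

>>> jog_arm --motion '[{"dx": 0,"dy": 0,"dz": -0.03,"ax": 0,"ay": 0,"az": 0,"fingers": 1},{"dx": 0,"dy": 0,"dz": -0.047,"ax": 0,"ay": 0,"az": 0,"fingers": 1},{"dx": 0,"dy": 0,"dz": -0.047,"ax": 0,"ay": 0,"az": 0,"fingers": 1},{"dx": 0,"dy": 0,"dz": 0,"ax": 0,"ay": 0,"az": 0,"fingers": 1}]'

```text
t: 30.35
ee_pos: [652.1, -91.5, 218.3]
ee_rot: [[-0.988, -0.156, 0.006], [-0.156, 0.988, 0.0], [-0.006, -0.001, -1.0]]
force: [-0.8, 0.5, -2.5]
width: 12.6
```

>>> jog_arm --motion '[{"dx": 0.0055,"dy": 0.0355,"dz": 0,"ax": 0,"ay": 0,"az": -0.037,"fingers": 1},{"dx": 0.004,"dy": 0.0355,"dz": 0,"ax": 0,"ay": 0,"az": -0.037,"fingers": 1},{"dx": 0.003,"dy": 0.036,"dz": 0,"ax": 0,"ay": 0,"az": -0.037,"fingers": 1},{"dx": 0.0015,"dy": 0.036,"dz": 0,"ax": 0,"ay": 0,"az": -0.037,"fingers": 1},{"dx": 0,"dy": 0.036,"dz": 0,"ax": 0,"ay": 0,"az": -0.037,"fingers": 1},{"dx": -0.001,"dy": 0.036,"dz": 0,"ax": 0,"ay": 0,"az": -0.037,"fingers": 1},{"dx": -0.0025,"dy": 0.036,"dz": 0,"ax": 0,"ay": 0,"az": -0.037,"fingers": 1},{"dx": -0.004,"dy": 0.0355,"dz": 0,"ax": 0,"ay": 0,"az": -0.037,"fingers": 1},{"dx": -0.005,"dy": 0.0355,"dz": 0,"ax": 0,"ay": 0,"az": -0.037,"fingers": 1},{"dx": 0,"dy": 0,"dz": 0,"ax": 0,"ay": 0,"az": 0,"fingers": 1}]'

```text
t: 31.6
ee_pos: [548.8, 219.2, 212.8]
ee_rot: [[-0.879, -0.477, -0.006], [-0.477, 0.879, 0.001], [0.005, 0.004, -1.0]]
force: [0.7, 0.2, -2.5]
width: 12.6
```

>>> jog_arm --motion '[{"dx": 0,"dy": 0,"dz": 0.02,"ax": 0,"ay": 0,"az": 0,"fingers": 1},{"dx": 0,"dy": 0,"dz": 0.01,"ax": 0,"ay": 0,"az": 0,"fingers": 1},{"dx": 0,"dy": 0,"dz": 0,"ax": 0,"ay": 0,"az": 0,"fingers": 1}]'

```text
t: 31.98
ee_pos: [551.4, 213.6, 181.7]
ee_rot: [[-0.884, -0.468, -0.006], [-0.468, 0.884, -0.003], [0.007, 0.0, -1.0]]
force: [-0.1, 1.1, -2.0]
width: 12.6
```

Run:
```python
from h import *
s=st();im=snap('wrist','w22')
plan([((551.8,215.8,160),208,2)])
```

```text
t 31.975 pos [551.4 213.6 181.7] F [-0.1  1.1 -2. ] w 12.6
[[-0.884 -0.468 -0.006]
 [-0.468  0.884 -0.003]
 [ 0.007  0.    -1.   ]]
{"dx":-0.0004,"dy":0.0006,"dz":0.0114,"ax":0,"ay":-0.002,"az":-0},
{"dx":-0.0004,"dy":0.0005,"dz":0.0114,"ax":0.001,"ay":-0.002,"az":-0.001},
--
```

View pics/w22.png

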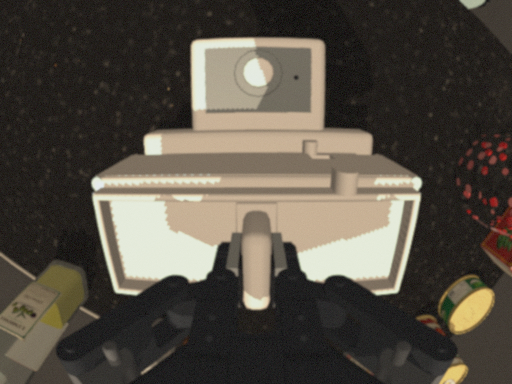

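Run:
```python
from h import *
mw=viewer.camera_model('wrist');s=st();R=np.array(s['ee_rot']);p=np.array(s['ee_pos'])
t=cv2.imread('pics/w22.png');cv2.imwrite('pics/w22z.png',cv2.resize(t[30:200,130:390],None,fx=3,fy=3,interpolation=cv2.INTER_CUBIC))
def T(u,v,z): return np.round(R.T@(onz(mw,u,v,z,True)-p),1)
print('shoulder L/R',T(145,133,40),T(372,133,40),'button',T(258,72,49),'key',T(309.5,143,54))
```

```text
t 32.025 pos [551.7 214.4 182.8] F [ 0.2 -0.2 -1.9] w 12.5
[[-0.883 -0.469 -0.004]
 [-0.469  0.883 -0.001]
 [ 0.004  0.001 -1.   ]]
shoulder L/R [  48.4 -101.6  143. ] [ 48.6 107.6 143.1] button [ 99.    2.2 134.3] key [ 39.8  45.8 129.1]
```

View pics/w22z.png

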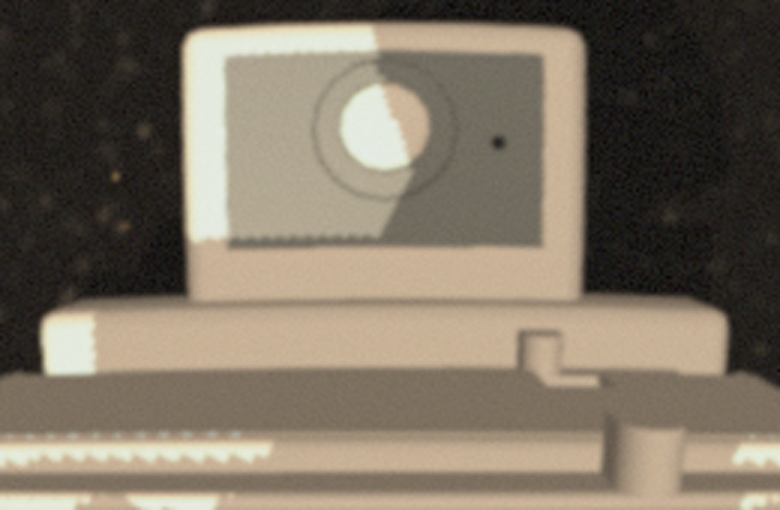

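>>> jog_arm --motion '[{"dx": -0.001,"dy": 0.001,"dz": 0.012,"ax": 0,"ay": -0.003,"az": 0,"fingers": 1},{"dx": 0,"dy": 0,"dz": 0.01,"ax": 0,"ay": 0,"az": 0,"fingers": 1},{"dx": 0,"dy": 0,"dz": 0,"ax": 0,"ay": 0,"az": 0,"fingers": 1},{"dx": 0,"dy": 0,"dz": 0,"ax": 0,"ay": 0,"az": 0,"fingers": 1}]'

```text
t: 32.52
ee_pos: [552.2, 217.2, 162.1]
ee_rot: [[-0.883, -0.47, 0.0], [-0.47, 0.883, 0.001], [-0.001, 0.001, -1.0]]
force: [-0.3, -0.0, -1.8]
width: 12.7
```

Run:
```python
from h import *
s=st();im=snap('wrist','w23')
t=cv2.imread('pics/w23.png');cv2.imwrite('pics/w23z.png',cv2.resize(t[20:210,80:430],None,fx=2.28,fy=2.28,interpolation=cv2.INTER_CUBIC))
cv2.imwrite('pics/w23y.png',cv2.resize(t[110:200,270:400],None,fx=6,fy=6,interpolation=cv2.INTER_CUBIC))
```

```text
t 32.525 pos [552.2 217.2 162.1] F [-0.3 -0.  -1.8] w 12.7
[[-0.883 -0.47   0.   ]
 [-0.47   0.883  0.001]
 [-0.001  0.001 -1.   ]]
```

View pics/w23z.png

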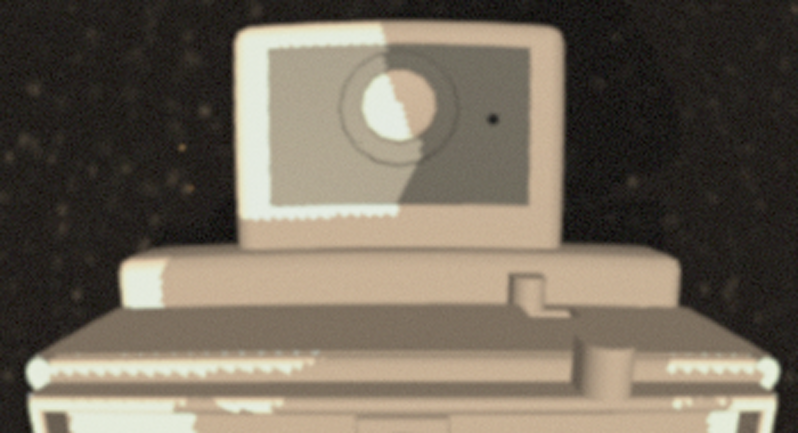

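View pics/w23y.png

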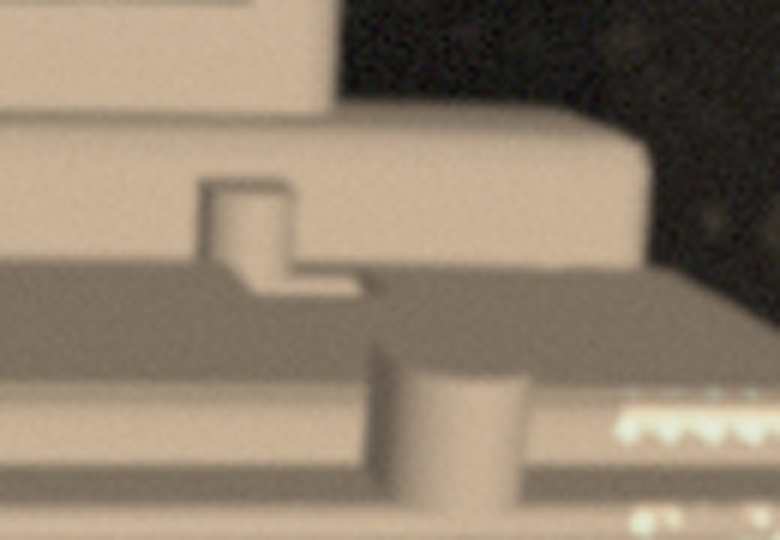

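Run:
```python
from h import *
mw=viewer.camera_model('wrist');s=st();R=np.array(s['ee_rot']);p=np.array(s['ee_pos'])
def T(u,v,z): return np.round(R.T@(onz(mw,u-.4,v-.4,z,True)-p),1)
e=p[2]-92
q=lambda x,y:(270+x/6,110+y/6)
print('edge z',e)
print('notch L,R (edge)',T(*q(235,268),e),T(*q(371,282),e+2),'notch top',T(*q(310,295),e+19))
print('key foot L/R front',T(*q(200,182),40),T(*q(294,182),40),T(*q(200,182),47),T(*q(294,182),47))
q2=lambda x,y:(80+x/2.28,20+y/2.28)
print('shoulder',T(*q2(120,262),40),T(*q2(681,262),40),'front edge top',T(*q2(400,247),38))
print('hood lower corners',T(*q2(108,308),e),T(*q2(690,306),e))
print('hood top corners',T(*q2(30,370),e+63),T(*q2(778,370),e+63))
print('deck',T(*q2(235,60),28),T(*q2(563,60),28), 'button',T(*q2(399,105),49))
```

```text
t 32.575 pos [552.2 217.3 162.2] F [ 0.4 -0.6 -2.5] w 12.4
[[-0.883 -0.47   0.001]
 [-0.47   0.883  0.001]
 [-0.001  0.001 -1.   ]]
edge z 70.24512494210936
notch L,R (edge) [37.7 38.8 92. ] [36.7 55.4 90. ] notch top [38.8 44.  73. ]
key foot L/R front [ 43.4  38.9 122.2] [ 43.6  52.1 122.2] [ 44.5  37.8 115.2] [ 44.8  50.6 115.2]
shoulder [  50.3 -105.6  122.1] [ 50.1 105.1 122.3] front edge top [ 52.7  -0.3 124.2]
hood lower corners [ 38.9 -98.2  91.9] [39.4 96.7 92. ]
hood top corners [ 36.7 -92.9  28.9] [36.6 95.3 29. ]
deck [123.8 -61.1 134. ] [123.6  59.7 134.1] button [102.5  -0.5 113.1]
```

>>> jog_arm --motion '[{"dx": 0.0005,"dy": -0.0012,"dz": 0.006,"ax": 0,"ay": 0,"az": 0,"fingers": 1},{"dx": 0,"dy": 0,"dz": 0.006,"ax": 0,"ay": 0,"az": 0,"fingers": 1},{"dx": 0,"dy": 0,"dz": 0,"ax": 0,"ay": 0,"az": 0,"fingers": 1},{"dx": 0,"dy": 0,"dz": 0,"ax": 0,"ay": 0,"az": 0,"fingers": 1}]'

```text
t: 33.08
ee_pos: [552.2, 215.8, 149.9]
ee_rot: [[-0.883, -0.47, 0.0], [-0.47, 0.883, 0.001], [-0.001, 0.001, -1.0]]
force: [0.4, 0.6, -3.2]
width: 12.7
```

Run:
```python
from h import *
s=st();im=snap('wrist','w24')
t=cv2.imread('pics/w24.png')
cv2.imwrite('pics/w24y.png',cv2.resize(t[110:200,270:400],None,fx=6,fy=6,interpolation=cv2.INTER_CUBIC))
```

```text
t 33.075 pos [552.2 215.8 149.9] F [ 0.4  0.6 -3.2] w 12.7
[[-0.883 -0.47   0.   ]
 [-0.47   0.883  0.001]
 [-0.001  0.001 -1.   ]]
```

View pics/w24y.png

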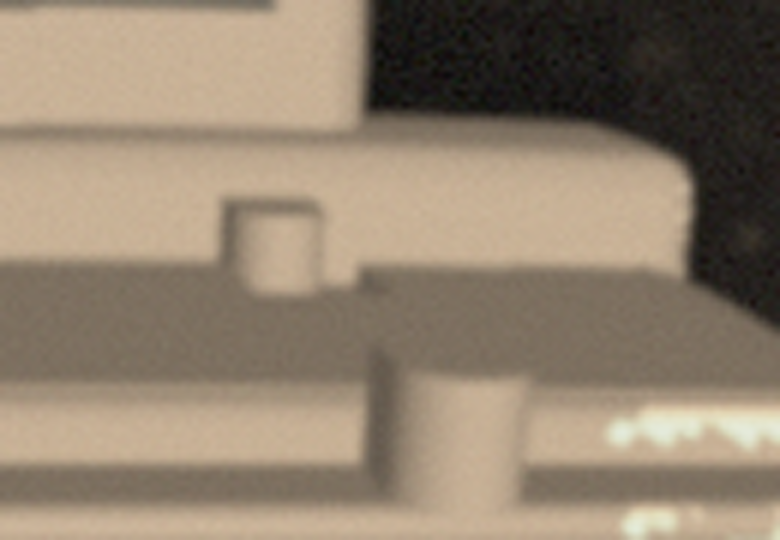

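>>> jog_arm --motion '[{"dx": 0,"dy": 0.0005,"dz": 0.004,"ax": 0,"ay": 0,"az": 0,"fingers": 1},{"dx": 0,"dy": 0,"dz": 0.003,"ax": 0,"ay": 0,"az": 0,"fingers": 1},{"dx": 0,"dy": 0,"dz": 0,"ax": 0,"ay": 0,"az": 0,"fingers": 1}]'

```text
t: 33.5
ee_pos: [551.8, 215.9, 142.5]
ee_rot: [[-0.883, -0.47, -0.001], [-0.47, 0.883, 0.0], [0.0, 0.001, -1.0]]
force: [0.2, 0.5, -1.9]
width: 12.5
```

>>> jog_arm --motion '[{"dx": 0,"dy": 0,"dz": 0.003,"ax": 0,"ay": 0,"az": 0,"fingers": 1},{"dx": 0,"dy": 0,"dz": 0,"ax": 0,"ay": 0,"az": 0,"fingers": 1}]'

```text
t: 33.75
ee_pos: [551.8, 216.0, 139.6]
ee_rot: [[-0.883, -0.47, -0.0], [-0.47, 0.883, 0.001], [0.0, 0.001, -1.0]]
force: [0.1, 0.0, -3.9]
width: 12.7
```

>>> jog_arm --motion '[{"dx": 0,"dy": 0,"dz": 0.003,"ax": 0,"ay": 0,"az": 0,"fingers": 1},{"dx": 0,"dy": 0,"dz": 0,"ax": 0,"ay": 0,"az": 0,"fingers": 1}]'

```text
t: 34.0
ee_pos: [551.8, 216.0, 136.6]
ee_rot: [[-0.883, -0.47, -0.0], [-0.47, 0.883, 0.001], [0.0, 0.001, -1.0]]
force: [0.0, 0.1, -2.2]
width: 12.5
```

Past lip and key tops with no contact force; continue.

>>> jog_arm --motion '[{"dx": 0,"dy": 0,"dz": 0.003,"ax": 0,"ay": 0,"az": 0,"fingers": 1},{"dx": 0,"dy": 0,"dz": 0,"ax": 0,"ay": 0,"az": 0,"fingers": 1}]'

```text
t: 34.25
ee_pos: [551.8, 216.0, 133.6]
ee_rot: [[-0.883, -0.47, -0.0], [-0.47, 0.883, 0.001], [0.0, 0.001, -1.0]]
force: [-0.7, -0.6, -2.9]
width: 12.7
```

>>> jog_arm --motion '[{"dx": 0,"dy": 0,"dz": 0.002,"ax": 0,"ay": 0,"az": 0,"fingers": 1},{"dx": 0,"dy": 0,"dz": 0,"ax": 0,"ay": 0,"az": 0,"fingers": 1}]'

```text
t: 34.5
ee_pos: [552.0, 216.3, 132.1]
ee_rot: [[-0.883, -0.47, 0.0], [-0.47, 0.883, 0.001], [-0.001, 0.001, -1.0]]
force: [-0.6, 0.0, -2.0]
width: 12.6
```

>>> jog_arm --motion '[{"dx": 0,"dy": 0,"dz": 0.002,"ax": 0,"ay": 0,"az": 0,"fingers": 1},{"dx": 0,"dy": 0,"dz": 0,"ax": 0,"ay": 0,"az": 0,"fingers": 1}]'

```text
t: 34.75
ee_pos: [552.1, 216.4, 131.9]
ee_rot: [[-0.883, -0.47, 0.002], [-0.47, 0.883, 0.0], [-0.002, -0.0, -1.0]]
force: [-2.7, -2.6, 7.9]
width: 12.6
```

>>> jog_arm --motion '[{"dx": 0,"dy": 0,"dz": 0,"ax": 0,"ay": 0,"az": 0,"fingers": -0.3},{"dx": 0,"dy": 0,"dz": 0,"ax": 0,"ay": 0,"az": 0,"fingers": -0.3},{"dx": 0,"dy": 0,"dz": 0,"ax": 0,"ay": 0,"az": 0,"fingers": -0.3},{"dx": 0,"dy": 0,"dz": -0.03,"ax": 0,"ay": 0,"az": 0,"fingers": -0.3},{"dx": 0,"dy": 0,"dz": -0.04,"ax": 0,"ay": 0,"az": 0,"fingers": -1},{"dx": 0,"dy": 0,"dz": -0.05,"ax": 0,"ay": 0,"az": 0,"fingers": -1},{"dx": 0,"dy": 0,"dz": 0,"ax": 0,"ay": 0,"az": 0,"fingers": -1},{"dx": 0,"dy": 0,"dz": 0,"ax": 0,"ay": 0,"az": 0,"fingers": -1}]'

```text
t: 35.75
ee_pos: [551.7, 215.6, 249.3]
ee_rot: [[-0.883, -0.47, -0.0], [-0.47, 0.883, -0.0], [0.0, 0.0, -1.0]]
force: [0.5, -0.8, -0.6]
width: 85.3
```

Run:
```python
from h import *
s=st();im=snap('wrist','w25')
```

```text
t 35.75 pos [551.7 215.6 249.3] F [ 0.5 -0.8 -0.6] w 85.3
[[-0.883 -0.47  -0.   ]
 [-0.47   0.883 -0.   ]
 [ 0.     0.    -1.   ]]
```

View pics/w25.png

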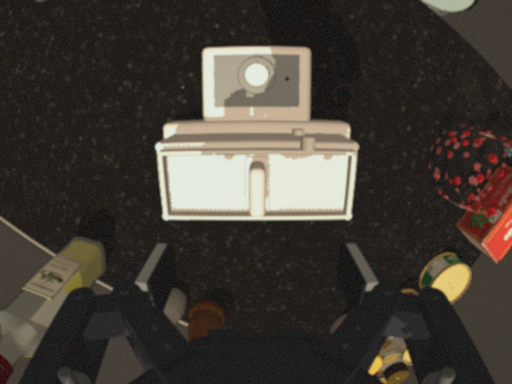

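Run:
```python
from h import *
plan([((460,-188,185),90,12)])
```

```text
{"dx":0.0225,"dy":-0.0261,"dz":0.0053,"ax":-0,"ay":-0,"az":0.172},
{"dx":0.0177,"dy":-0.0296,"dz":0.0053,"ax":-0,"ay":-0,"az":0.172},
{"dx":0.0124,"dy":-0.0321,"dz":0.0053,"ax":-0,"ay":-0,"az":0.172},
{"dx":0.0067,"dy":-0.0338,"dz":0.0054,"ax":-0,"ay":-0,"az":0.172},
{"dx":0.0008,"dy":-0.0344,"dz":0.0053,"ax":-0,"ay":-0,"az":0.171},
{"dx":-0.005,"dy":-0.0341,"dz":0.0054,"ax":-0,"ay":-0,"az":0.172},
{"dx":-0.0108,"dy":-0.0327,"dz":0.0053,"ax":-0,"ay":-0,"az":0.171},
{"dx":-0.0162,"dy":-0.0304,"dz":0.0054,"ax":-0,"ay":-0,"az":0.172},
{"dx":-0.0212,"dy":-0.0272,"dz":0.0053,"ax":-0,"ay":0,"az":0.171},
{"dx":-0.0255,"dy":-0.0232,"dz":0.0054,"ax":-0.001,"ay":0,"az":0.172},
{"dx":-0.0291,"dy":-0.0185,"dz":0.0053,"ax":-0,"ay":0,"az":0.171},
{"dx":-0.0318,"dy":-0.0133,"dz":0.0053,"ax":-0.001,"ay":0,"az":0.172},
--
```

>>> jog_arm --motion '[{"dx": 0.0225,"dy": -0.026,"dz": 0.005,"ax": 0,"ay": 0,"az": 0.172,"fingers": -1},{"dx": 0.0175,"dy": -0.0295,"dz": 0.005,"ax": 0,"ay": 0,"az": 0.172,"fingers": -1},{"dx": 0.0125,"dy": -0.032,"dz": 0.005,"ax": 0,"ay": 0,"az": 0.172,"fingers": -1},{"dx": 0.0065,"dy": -0.034,"dz": 0.005,"ax": 0,"ay": 0,"az": 0.172,"fingers": -1},{"dx": 0.001,"dy": -0.0345,"dz": 0.005,"ax": 0,"ay": 0,"az": 0.171,"fingers": -1},{"dx": -0.005,"dy": -0.034,"dz": 0.005,"ax": 0,"ay": 0,"az": 0.172,"fingers": -1},{"dx": -0.011,"dy": -0.0325,"dz": 0.005,"ax": 0,"ay": 0,"az": 0.171,"fingers": -1},{"dx": -0.016,"dy": -0.0305,"dz": 0.005,"ax": 0,"ay": 0,"az": 0.172,"fingers": -1},{"dx": -0.021,"dy": -0.027,"dz": 0.005,"ax": 0,"ay": 0,"az": 0.171,"fingers": -1},{"dx": -0.0255,"dy": -0.023,"dz": 0.005,"ax": 0,"ay": 0,"az": 0.172,"fingers": -1}]'

```text
t: 37.05
ee_pos: [474.8, -120.5, 198.1]
ee_rot: [[-0.331, 0.944, -0.003], [0.944, 0.331, 0.002], [0.002, -0.002, -1.0]]
force: [0.2, 0.2, -0.6]
width: 85.1
```

>>> jog_arm --motion '[{"dx": -0.029,"dy": -0.0185,"dz": 0.005,"ax": 0,"ay": 0,"az": 0.171,"fingers": -1},{"dx": -0.032,"dy": -0.013,"dz": 0.005,"ax": 0,"ay": 0,"az": 0.172,"fingers": -1},{"dx": 0,"dy": 0,"dz": 0,"ax": 0,"ay": 0,"az": 0,"fingers": -1},{"dx": 0,"dy": 0,"dz": 0,"ax": 0,"ay": 0,"az": 0,"fingers": -1}]'

```text
t: 37.55
ee_pos: [460.9, -185.5, 188.8]
ee_rot: [[-0.002, 1.0, -0.001], [1.0, 0.002, 0.002], [0.003, -0.001, -1.0]]
force: [0.6, -0.1, -0.3]
width: 85.4
```

Run:
```python
from h import *
s=st();im=snap('wrist','w26')
```

```text
t 37.55 pos [ 460.9 -185.5  188.8] F [ 0.6 -0.1 -0.3] w 85.4
[[-0.002  1.    -0.001]
 [ 1.     0.002  0.002]
 [ 0.003 -0.001 -1.   ]]
```

View pics/w26.png

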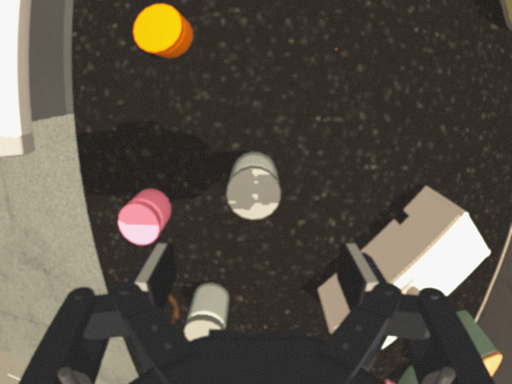

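Run:
```python
from h import *
mw=viewer.camera_model('wrist');s=st();R=np.array(s['ee_rot']);p=np.array(s['ee_pos'])
im=cv2.imread('pics/w26.png'); cv2.imwrite('pics/w26z.png',cv2.resize(im[140:240,200:310],None,fx=5,fy=5,interpolation=cv2.INTER_CUBIC))
for u,v in [(253,193),(253,166),(253,220),(226,193),(280,193)]: print(np.round(R.T@(onz(mw,u,v,72,True)-p),1))
```

```text
t 37.6 pos [ 461.2 -185.1  189.1] F [-0.4 -0.5 -0.3] w 85.2
[[-0.003  1.    -0.001]
 [ 1.     0.003  0.002]
 [ 0.002 -0.001 -1.   ]]
[  0.   -2.8 117.1]
[ 23.2  -2.7 117.2]
[-24.7  -2.9 117. ]
[  0.  -25.5 117.1]
[  0.   19.8 117.1]
```

View pics/w26z.png

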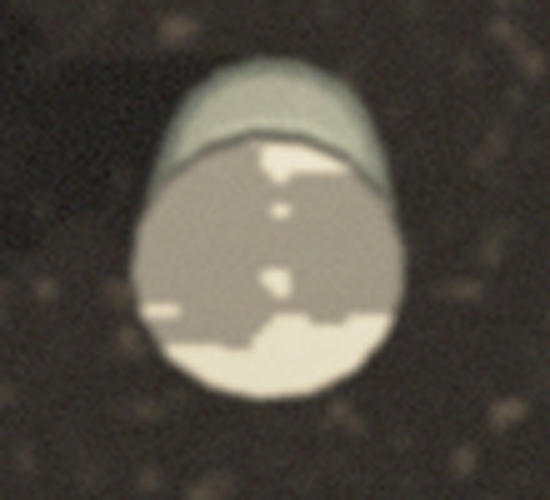

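>>> jog_arm --motion '[{"dx": -0.0005,"dy": -0.0025,"dz": 0.045,"ax": 0,"ay": -0.002,"az": 0,"fingers": -1},{"dx": 0,"dy": 0,"dz": 0.045,"ax": 0,"ay": 0,"az": 0,"fingers": -1},{"dx": 0,"dy": 0,"dz": 0.045,"ax": 0,"ay": 0,"az": 0,"fingers": -1},{"dx": 0,"dy": 0,"dz": 0.004,"ax": 0,"ay": 0,"az": 0,"fingers": -1},{"dx": 0,"dy": 0,"dz": 0,"ax": 0,"ay": 0,"az": 0,"fingers": -1}]'

```text
t: 38.22
ee_pos: [459.5, -186.3, 51.3]
ee_rot: [[-0.002, 1.0, 0.001], [1.0, 0.002, -0.001], [-0.001, 0.001, -1.0]]
force: [-0.5, -0.1, -0.3]
width: 85.5
```

Run:
```python
from h import *
mw=viewer.camera_model('wrist')
s=st();im=snap('wrist','w27'); R=np.array(s['ee_rot']);p=np.array(s['ee_pos'])
for v in range(220,340,10): print(v,np.round(R.T@(onz(mw,256,v,72,True)-p),1)[0])
```

```text
t 38.225 pos [ 459.5 -186.3   51.3] F [-0.5 -0.1 -0.3] w 85.5
[[-0.002  1.     0.001]
 [ 1.     0.002 -0.001]
 [-0.001  0.001 -1.   ]]
220 38.2
230 34.2
240 30.0
250 25.8
260 21.3
270 16.7
280 11.8
290 6.7
300 1.3
310 -4.4
320 -10.4
330 -16.9
```

View pics/w27.png

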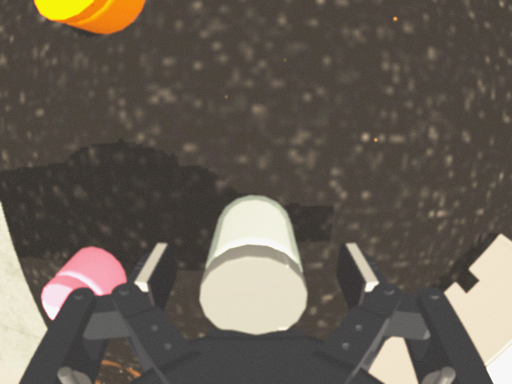

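>>> jog_arm --motion '[{"dx": 0.003,"dy": -0.001,"dz": 0.001,"ax": 0,"ay": 0,"az": 0,"fingers": -1},{"dx": 0,"dy": 0,"dz": 0,"ax": 0,"ay": 0,"az": 0,"fingers": 1},{"dx": 0,"dy": 0,"dz": 0,"ax": 0,"ay": 0,"az": 0,"fingers": 1},{"dx": 0,"dy": 0,"dz": 0,"ax": 0,"ay": 0,"az": 0,"fingers": 1},{"dx": 0,"dy": 0,"dz": 0,"ax": 0,"ay": 0,"az": 0,"fingers": 1},{"dx": 0,"dy": 0,"dz": 0,"ax": 0,"ay": 0,"az": 0,"fingers": 1}]' --newtons 45

```text
t: 39.02
ee_pos: [457.9, -184.3, 50.2]
ee_rot: [[0.0, 1.0, 0.001], [1.0, -0.0, -0.002], [-0.002, 0.001, -1.0]]
force: [-1.2, 0.2, 5.9]
width: 45.0
```

>>> jog_arm --motion '[{"dx": 0,"dy": 0,"dz": -0.03,"ax": 0,"ay": 0,"az": 0,"fingers": 1},{"dx": 0,"dy": 0,"dz": -0.055,"ax": 0,"ay": 0,"az": 0,"fingers": 1},{"dx": 0,"dy": 0,"dz": -0.055,"ax": 0,"ay": 0,"az": 0,"fingers": 1},{"dx": 0,"dy": 0,"dz": -0.03,"ax": 0,"ay": 0,"az": 0,"fingers": 1},{"dx": 0,"dy": 0,"dz": 0,"ax": 0,"ay": 0,"az": 0,"fingers": 1}]'

```text
t: 39.65
ee_pos: [458.6, -184.3, 221.4]
ee_rot: [[0.001, 1.0, 0.005], [1.0, -0.001, -0.003], [-0.003, 0.005, -1.0]]
force: [0.2, -0.1, -2.3]
width: 45.4
```

Run:
```python
from h import *
s=st();im=snap('wrist','w28')
t=[552-47*.469,216+47*.883];print(t)
plan([((t[0],t[1],220),118,10)])
```

```text
t 39.65 pos [ 458.6 -184.3  221.4] F [ 0.2 -0.1 -2.3] w 45.4
[[ 0.001  1.     0.005]
 [ 1.    -0.001 -0.003]
 [-0.003  0.005 -1.   ]]
[529.957, 257.501]
{"dx":0.0442,"dy":0.0072,"dz":-0.0001,"ax":0,"ay":0,"az":-0.049},
{"dx":0.0438,"dy":0.0094,"dz":-0.0001,"ax":0,"ay":0,"az":-0.049},
{"dx":0.0432,"dy":0.0115,"dz":-0.0001,"ax":-0,"ay":0,"az":-0.049},
{"dx":0.0426,"dy":0.0136,"dz":-0.0001,"ax":-0,"ay":0,"az":-0.049},
{"dx":0.0419,"dy":0.0157,"dz":-0.0001,"ax":-0,"ay":0,"az":-0.049},
{"dx":0.0411,"dy":0.0178,"dz":-0.0001,"ax":-0,"ay":0,"az":-0.049},
{"dx":0.0402,"dy":0.0197,"dz":-0.0001,"ax":-0,"ay":0,"az":-0.049},
{"dx":0.0391,"dy":0.0217,"dz":-0.0001,"ax":-0,"ay":0.001,"az":-0.049},
{"dx":0.038,"dy":0.0236,"dz":-0.0001,"ax":-0,"ay":0,"az":-0.049},
{"dx":0.0369,"dy":0.0254,"dz":-0.0001,"ax":-0,"ay":0.001,"az":-0.048},
--
```

View pics/w28.png

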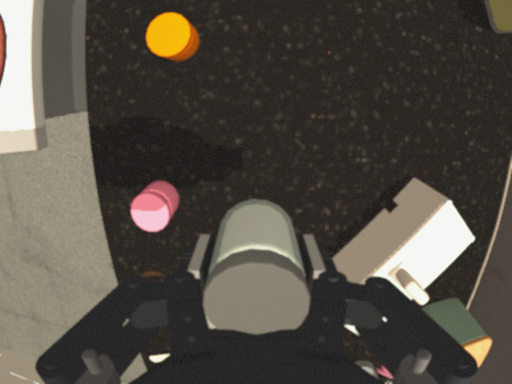

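>>> jog_arm --motion '[{"dx": 0.044,"dy": 0.007,"dz": 0,"ax": 0,"ay": 0,"az": -0.049,"fingers": 1},{"dx": 0.044,"dy": 0.0095,"dz": 0,"ax": 0,"ay": 0,"az": -0.049,"fingers": 1},{"dx": 0.043,"dy": 0.0115,"dz": 0,"ax": 0,"ay": 0,"az": -0.049,"fingers": 1},{"dx": 0.0425,"dy": 0.0135,"dz": 0,"ax": 0,"ay": 0,"az": -0.049,"fingers": 1},{"dx": 0.042,"dy": 0.0155,"dz": 0,"ax": 0,"ay": 0,"az": -0.049,"fingers": 1},{"dx": 0.041,"dy": 0.018,"dz": 0,"ax": 0,"ay": 0,"az": -0.049,"fingers": 1},{"dx": 0.04,"dy": 0.0195,"dz": 0,"ax": 0,"ay": 0,"az": -0.049,"fingers": 1},{"dx": 0.039,"dy": 0.0215,"dz": 0,"ax": 0,"ay": 0,"az": -0.049,"fingers": 1},{"dx": 0.038,"dy": 0.0235,"dz": 0,"ax": 0,"ay": 0,"az": -0.049,"fingers": 1},{"dx": 0.037,"dy": 0.0255,"dz": 0,"ax": 0,"ay": 0,"az": -0.049,"fingers": 1}]'

```text
t: 40.95
ee_pos: [528.6, 257.6, 216.1]
ee_rot: [[-0.472, 0.881, -0.004], [0.881, 0.472, -0.004], [-0.001, -0.006, -1.0]]
force: [0.6, 0.1, -1.0]
width: 44.7
```

>>> jog_arm --motion '[{"dx": 0,"dy": 0,"dz": 0.01,"ax": 0,"ay": 0,"az": 0,"fingers": 1},{"dx": 0,"dy": 0,"dz": 0.015,"ax": 0,"ay": 0,"az": 0,"fingers": 1},{"dx": 0,"dy": 0,"dz": 0,"ax": 0,"ay": 0,"az": 0,"fingers": 1},{"dx": 0,"dy": 0,"dz": 0,"ax": 0,"ay": 0,"az": 0,"fingers": 1}]'

```text
t: 41.45
ee_pos: [529.7, 255.7, 193.7]
ee_rot: [[-0.469, 0.883, -0.0], [0.883, 0.469, -0.002], [-0.002, -0.001, -1.0]]
force: [-0.3, 0.7, -2.5]
width: 45.0
```

Run:
```python
from h import *
s=st();im=snap('wrist','w29')
plan([((530,257.5,157),118,3)])
```

```text
t 41.45 pos [529.7 255.7 193.7] F [-0.3  0.7 -2.5] w 45.0
[[-0.469  0.883 -0.   ]
 [ 0.883  0.469 -0.002]
 [-0.002 -0.001 -1.   ]]
{"dx":0.0004,"dy":0.0002,"dz":0.0124,"ax":-0,"ay":0,"az":-0},
{"dx":0.0004,"dy":0.0003,"dz":0.0124,"ax":-0,"ay":0.001,"az":-0},
{"dx":0.0003,"dy":0.0002,"dz":0.0124,"ax":-0,"ay":0,"az":-0},
--
```

View pics/w29.png

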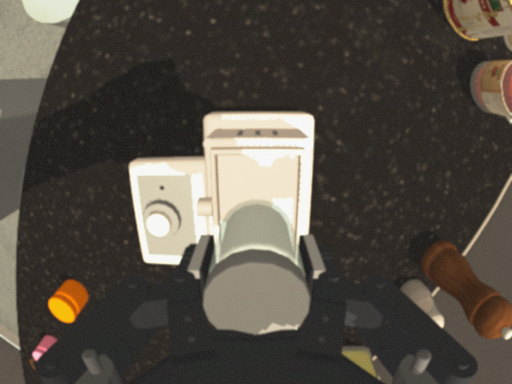

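>>> jog_arm --motion '[{"dx": 0.001,"dy": 0.001,"dz": 0.014,"ax": 0,"ay": 0,"az": 0,"fingers": 1},{"dx": 0,"dy": 0,"dz": 0.014,"ax": 0,"ay": 0,"az": 0,"fingers": 1},{"dx": 0,"dy": 0,"dz": 0.009,"ax": 0,"ay": 0,"az": 0,"fingers": 1},{"dx": 0,"dy": 0,"dz": 0,"ax": 0,"ay": 0,"az": 0,"fingers": 1},{"dx": 0,"dy": 0,"dz": 0,"ax": 0,"ay": 0,"az": 0,"fingers": 1}]'

```text
t: 42.12
ee_pos: [530.1, 258.7, 157.3]
ee_rot: [[-0.471, 0.882, 0.0], [0.882, 0.471, -0.001], [-0.001, 0.0, -1.0]]
force: [-0.3, -0.3, -1.8]
width: 45.3
```

>>> jog_arm --motion '[{"dx": 0,"dy": 0,"dz": 0.002,"ax": 0,"ay": 0,"az": 0,"fingers": 1},{"dx": 0,"dy": 0,"dz": 0,"ax": 0,"ay": 0,"az": 0,"fingers": 1}]'

```text
t: 42.38
ee_pos: [530.0, 258.4, 155.3]
ee_rot: [[-0.471, 0.882, 0.0], [0.882, 0.471, -0.001], [-0.001, -0.0, -1.0]]
force: [-0.2, -0.9, -2.0]
width: 45.3
```

>>> jog_arm --motion '[{"dx": 0,"dy": 0,"dz": 0.002,"ax": 0,"ay": 0,"az": 0,"fingers": 1},{"dx": 0,"dy": 0,"dz": 0,"ax": 0,"ay": 0,"az": 0,"fingers": 1}]'

```text
t: 42.62
ee_pos: [530.1, 258.5, 153.3]
ee_rot: [[-0.471, 0.882, 0.001], [0.882, 0.471, -0.001], [-0.001, 0.0, -1.0]]
force: [0.2, -0.2, -0.5]
width: 44.9
```

Nearly on the tray; 1 mm more, release, rise.

>>> jog_arm --motion '[{"dx": 0,"dy": 0,"dz": 0.001,"ax": 0,"ay": 0,"az": 0,"fingers": 1},{"dx": 0,"dy": 0,"dz": 0,"ax": 0,"ay": 0,"az": 0,"fingers": -0.3},{"dx": 0,"dy": 0,"dz": 0,"ax": 0,"ay": 0,"az": 0,"fingers": -1},{"dx": 0,"dy": 0,"dz": 0,"ax": 0,"ay": 0,"az": 0,"fingers": -1},{"dx": 0,"dy": 0,"dz": 0,"ax": 0,"ay": 0,"az": 0,"fingers": -1},{"dx": 0,"dy": 0,"dz": -0.04,"ax": 0,"ay": 0,"az": 0,"fingers": -1},{"dx": 0,"dy": 0,"dz": -0.05,"ax": 0,"ay": 0,"az": 0,"fingers": -1},{"dx": 0,"dy": 0,"dz": 0,"ax": 0,"ay": 0,"az": 0,"fingers": -1},{"dx": 0,"dy": 0,"dz": 0,"ax": 0,"ay": 0,"az": 0,"fingers": -1}]'

```text
t: 43.75
ee_pos: [529.6, 258.0, 241.7]
ee_rot: [[-0.471, 0.882, -0.001], [0.882, 0.471, -0.002], [-0.001, -0.001, -1.0]]
force: [-0.1, -0.3, 0.4]
width: 85.5
```

Run:
```python
from h import *
s=st();im=snap('wrist','w30')
plan([((404,-355,190),55,14)])
```

```text
t 43.75 pos [529.6 258.  241.7] F [-0.1 -0.3  0.4] w 85.5
[[-0.471  0.882 -0.001]
 [ 0.882  0.471 -0.002]
 [-0.001 -0.001 -1.   ]]
{"dx":-0.0344,"dy":-0.0285,"dz":0.0038,"ax":-0,"ay":0,"az":0.079},
{"dx":-0.0365,"dy":-0.0257,"dz":0.0038,"ax":-0,"ay":0,"az":0.079},
{"dx":-0.0385,"dy":-0.0227,"dz":0.0038,"ax":-0,"ay":0,"az":0.079},
{"dx":-0.0401,"dy":-0.0196,"dz":0.0038,"ax":-0,"ay":0,"az":0.079},
{"dx":-0.0416,"dy":-0.0164,"dz":0.0038,"ax":-0,"ay":0,"az":0.078},
{"dx":-0.0427,"dy":-0.0131,"dz":0.0038,"ax":-0,"ay":0,"az":0.079},
{"dx":-0.0436,"dy":-0.0097,"dz":0.0037,"ax":-0,"ay":0,"az":0.078},
{"dx":-0.0442,"dy":-0.0063,"dz":0.0038,"ax":-0,"ay":0,"az":0.079},
{"dx":-0.0446,"dy":-0.0027,"dz":0.0037,"ax":-0,"ay":0.001,"az":0.078},
{"dx":-0.0447,"dy":0.0007,"dz":0.0037,"ax":-0,"ay":0,"az":0.079},
{"dx":-0.0444,"dy":0.0043,"dz":0.0037,"ax":-0,"ay":0.001,"az":0.078},
{"dx":-0.044,"dy":0.0077,"dz":0.0037,"ax":-0,"ay":0,"az":0.079},
{"dx":-0.0433,"dy":0.0111,"dz":0.0037,"ax":-0,"ay":0.001,"az":0.078},
{"dx":-0.0422,"dy":0.0145,"dz":0.0036,"ax":-0.001,"ay":0,"az":0.079},
--
```

View pics/w30.png

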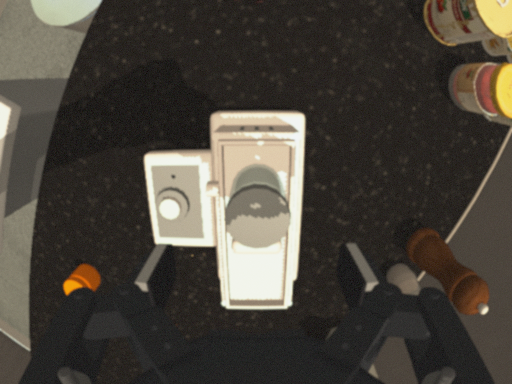

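>>> jog_arm --motion '[{"dx": -0.0345,"dy": -0.0285,"dz": 0,"ax": 0,"ay": 0,"az": 0.079,"fingers": -1},{"dx": -0.0365,"dy": -0.0255,"dz": 0.004,"ax": 0,"ay": 0,"az": 0.079,"fingers": -1},{"dx": -0.0385,"dy": -0.0225,"dz": 0.004,"ax": 0,"ay": 0,"az": 0.079,"fingers": -1},{"dx": -0.04,"dy": -0.0195,"dz": 0.004,"ax": 0,"ay": 0,"az": 0.079,"fingers": -1},{"dx": -0.0415,"dy": -0.0165,"dz": 0.004,"ax": 0,"ay": 0,"az": 0.078,"fingers": -1},{"dx": -0.0425,"dy": -0.013,"dz": 0.004,"ax": 0,"ay": 0,"az": 0.079,"fingers": -1},{"dx": -0.0435,"dy": -0.0095,"dz": 0.004,"ax": 0,"ay": 0,"az": 0.078,"fingers": -1},{"dx": -0.044,"dy": -0.0065,"dz": 0.004,"ax": 0,"ay": 0,"az": 0.079,"fingers": -1},{"dx": -0.0445,"dy": -0.0025,"dz": 0.004,"ax": 0,"ay": 0,"az": 0.078,"fingers": -1},{"dx": -0.0445,"dy": 0.0005,"dz": 0.004,"ax": 0,"ay": 0,"az": 0.079,"fingers": -1}]'

```text
t: 45.05
ee_pos: [439.7, -179.4, 205.2]
ee_rot: [[0.295, 0.955, -0.003], [0.955, -0.295, -0.0], [-0.001, -0.002, -1.0]]
force: [0.3, 1.0, -0.1]
width: 85.2
```

>>> jog_arm --motion '[{"dx": -0.0445,"dy": 0.0045,"dz": 0.004,"ax": 0,"ay": 0,"az": 0.078,"fingers": -1},{"dx": -0.044,"dy": 0.0075,"dz": 0.004,"ax": 0,"ay": 0,"az": 0.079,"fingers": -1},{"dx": -0.0435,"dy": 0.011,"dz": 0.004,"ax": 0,"ay": 0,"az": 0.078,"fingers": -1},{"dx": -0.042,"dy": 0.0145,"dz": 0.004,"ax": 0,"ay": 0,"az": 0.079,"fingers": -1},{"dx": 0,"dy": 0,"dz": 0,"ax": 0,"ay": 0,"az": 0,"fingers": -1},{"dx": 0,"dy": 0,"dz": 0,"ax": 0,"ay": 0,"az": 0,"fingers": -1},{"dx": 0,"dy": 0,"dz": 0,"ax": 0,"ay": 0,"az": 0,"fingers": -1}]'

```text
t: 45.92
ee_pos: [405.6, -351.4, 190.3]
ee_rot: [[0.571, 0.821, -0.0], [0.821, -0.571, 0.0], [0.0, -0.001, -1.0]]
force: [-0.9, 0.3, 0.7]
width: 85.5
```

Run:
```python
from h import *
s=st();im=snap('wrist','w31')
cv2.imwrite('pics/w31z.png',cv2.resize(im[120:260,190:330,::-1],None,fx=4,fy=4,interpolation=cv2.INTER_CUBIC))
```

```text
t 45.925 pos [ 405.6 -351.4  190.3] F [-0.9  0.3  0.7] w 85.5
[[ 0.571  0.821 -0.   ]
 [ 0.821 -0.571  0.   ]
 [ 0.    -0.001 -1.   ]]
```

View pics/w31.png

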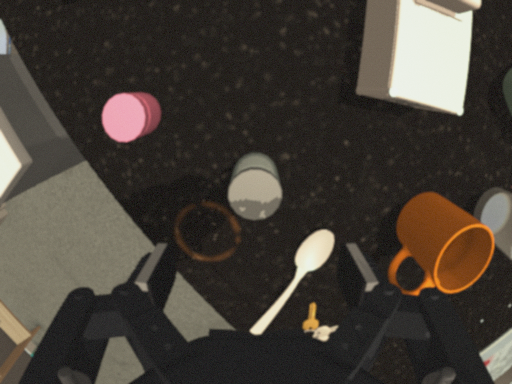

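Run:
```python
from h import *
mw=viewer.camera_model('wrist');s=st();R=np.array(s['ee_rot']);p=np.array(s['ee_pos'])
for u,v in [(254.5,193.5),(254,167),(254,220)]: print(np.round(R.T@(onz(mw,u,v,72,True)-p),1))
```

```text
t 45.975 pos [ 405.6 -351.6  190.6] F [-0.6 -0.3  0.1] w 85.4
[[ 0.571  0.821 -0.   ]
 [ 0.821 -0.571  0.   ]
 [-0.    -0.    -1.   ]]
[ -1.2  -1.9 118.6]
[ 21.8  -2.3 118.6]
[-25.6  -2.4 118.6]
```

>>> jog_arm --motion '[{"dx": 0.0015,"dy": -0.002,"dz": 0.045,"ax": 0,"ay": 0,"az": 0,"fingers": -1},{"dx": 0,"dy": 0,"dz": 0.045,"ax": 0,"ay": 0,"az": 0,"fingers": -1},{"dx": 0,"dy": 0,"dz": 0.045,"ax": 0,"ay": 0,"az": 0,"fingers": -1},{"dx": 0,"dy": 0,"dz": 0.005,"ax": 0,"ay": 0,"az": 0,"fingers": -1},{"dx": 0,"dy": 0,"dz": 0,"ax": 0,"ay": 0,"az": 0,"fingers": -1}]'

```text
t: 46.6
ee_pos: [405.2, -350.8, 51.6]
ee_rot: [[0.573, 0.82, 0.001], [0.82, -0.573, -0.002], [-0.001, 0.002, -1.0]]
force: [-0.1, 0.2, -0.1]
width: 85.4
```

Run:
```python
from h import *
mw=viewer.camera_model('wrist')
s=st();im=snap('wrist','w32'); R=np.array(s['ee_rot']);p=np.array(s['ee_pos'])
for v in range(240,340,10): print(v,np.round(R.T@(onz(mw,256,v,72,True)-p),1)[0])
```

```text
t 46.6 pos [ 405.2 -350.8   51.6] F [-0.1  0.2 -0.1] w 85.4
[[ 0.573  0.82   0.001]
 [ 0.82  -0.573 -0.002]
 [-0.001  0.002 -1.   ]]
240 29.6
250 25.3
260 20.9
270 16.2
280 11.3
290 6.2
300 0.8
310 -4.9
320 -10.9
330 -17.4
```

View pics/w32.png

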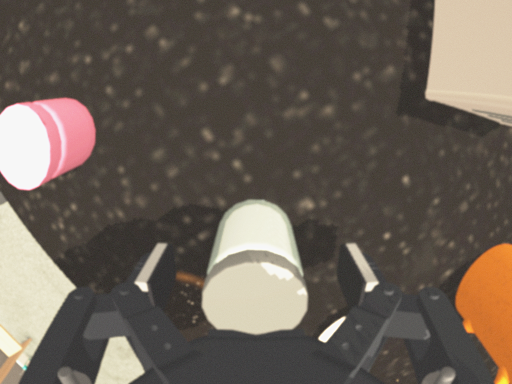

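>>> jog_arm --motion '[{"dx": 0.002,"dy": -0.001,"dz": 0.001,"ax": 0,"ay": 0,"az": 0,"fingers": -1},{"dx": 0,"dy": 0,"dz": 0,"ax": 0,"ay": 0,"az": 0,"fingers": 1},{"dx": 0,"dy": 0,"dz": 0,"ax": 0,"ay": 0,"az": 0,"fingers": 1},{"dx": 0,"dy": 0,"dz": 0,"ax": 0,"ay": 0,"az": 0,"fingers": 1},{"dx": 0,"dy": 0,"dz": 0,"ax": 0,"ay": 0,"az": 0,"fingers": 1},{"dx": 0,"dy": 0,"dz": 0,"ax": 0,"ay": 0,"az": 0,"fingers": 1}]'

```text
t: 47.4
ee_pos: [404.9, -349.0, 50.4]
ee_rot: [[0.574, 0.819, 0.001], [0.819, -0.574, -0.002], [-0.001, 0.002, -1.0]]
force: [-1.5, 0.4, 6.1]
width: 45.0
```

>>> jog_arm --motion '[{"dx": 0,"dy": 0,"dz": -0.03,"ax": 0,"ay": 0,"az": 0,"fingers": 1},{"dx": 0,"dy": 0,"dz": -0.055,"ax": 0,"ay": 0,"az": 0,"fingers": 1},{"dx": 0,"dy": 0,"dz": -0.055,"ax": 0,"ay": 0,"az": 0,"fingers": 1},{"dx": 0,"dy": 0,"dz": -0.05,"ax": 0,"ay": 0,"az": 0,"fingers": 1},{"dx": 0,"dy": 0,"dz": 0,"ax": 0,"ay": 0,"az": 0,"fingers": 1}]'

```text
t: 48.02
ee_pos: [406.5, -349.8, 243.5]
ee_rot: [[0.574, 0.819, 0.007], [0.819, -0.574, -0.007], [-0.001, 0.01, -1.0]]
force: [-0.3, -0.1, -2.1]
width: 45.4
```

Run:
```python
from h import *
s=st();im=snap('wrist','w33')
t=[552+47*.469,216-47*.883];print(t)
plan([((t[0],t[1],235),118,13)])
```

```text
t 48.025 pos [ 406.5 -349.8  243.5] F [-0.3 -0.1 -2.1] w 45.4
[[ 0.574  0.819  0.007]
 [ 0.819 -0.574 -0.007]
 [-0.001  0.01  -1.   ]]
[574.043, 174.499]
{"dx":0.0404,"dy":-0.0124,"dz":0.0004,"ax":0,"ay":0,"az":-0.085},
{"dx":0.0413,"dy":-0.009,"dz":0.0004,"ax":0,"ay":0,"az":-0.085},
{"dx":0.042,"dy":-0.0054,"dz":0.0004,"ax":0,"ay":0,"az":-0.085},
{"dx":0.0423,"dy":-0.0018,"dz":0.0003,"ax":0,"ay":0,"az":-0.084},
{"dx":0.0423,"dy":0.0017,"dz":0.0004,"ax":0,"ay":0,"az":-0.085},
{"dx":0.042,"dy":0.0053,"dz":0.0003,"ax":0,"ay":0,"az":-0.084},
{"dx":0.0414,"dy":0.0088,"dz":0.0004,"ax":0,"ay":0.001,"az":-0.085},
{"dx":0.0405,"dy":0.0123,"dz":0.0004,"ax":0,"ay":0,"az":-0.084},
{"dx":0.0393,"dy":0.0156,"dz":0.0004,"ax":0,"ay":0.001,"az":-0.085},
{"dx":0.0378,"dy":0.0189,"dz":0.0004,"ax":0,"ay":0,"az":-0.084},
{"dx":0.0361,"dy":0.022,"dz":0.0004,"ax":0.001,"ay":0.001,"az":-0.085},
{"dx":0.0342,"dy":0.025,"dz":0.0004,"ax":0,"ay":0,"az":-0.084},
{"dx":0.0319,"dy":0.0277,"dz":0.0005,"ax":0.001,"ay":0.001,"az":-0.085},
--
```

View pics/w33.png

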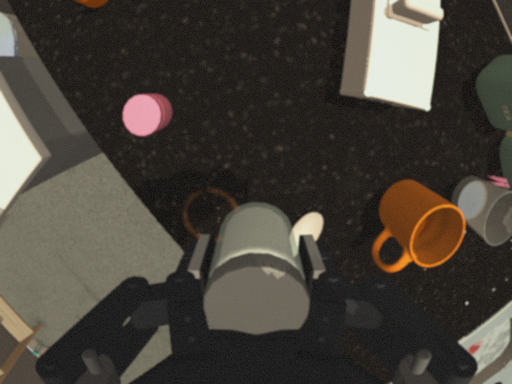

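>>> jog_arm --motion '[{"dx": 0.0405,"dy": -0.0125,"dz": 0,"ax": 0,"ay": 0,"az": -0.085,"fingers": 1},{"dx": 0.0415,"dy": -0.009,"dz": 0,"ax": 0,"ay": 0,"az": -0.085,"fingers": 1},{"dx": 0.042,"dy": -0.0055,"dz": 0,"ax": 0,"ay": 0,"az": -0.085,"fingers": 1},{"dx": 0.0425,"dy": -0.002,"dz": 0,"ax": 0,"ay": 0,"az": -0.084,"fingers": 1},{"dx": 0.0425,"dy": 0.0015,"dz": 0,"ax": 0,"ay": 0,"az": -0.085,"fingers": 1},{"dx": 0.042,"dy": 0.0055,"dz": 0,"ax": 0,"ay": 0,"az": -0.084,"fingers": 1},{"dx": 0.0415,"dy": 0.009,"dz": 0,"ax": 0,"ay": 0,"az": -0.085,"fingers": 1},{"dx": 0.0405,"dy": 0.0125,"dz": 0,"ax": 0,"ay": 0,"az": -0.084,"fingers": 1},{"dx": 0.0395,"dy": 0.0155,"dz": 0,"ax": 0,"ay": 0,"az": -0.085,"fingers": 1},{"dx": 0.038,"dy": 0.019,"dz": 0,"ax": 0,"ay": 0,"az": -0.084,"fingers": 1}]'

```text
t: 49.32
ee_pos: [533.9, 56.1, 236.8]
ee_rot: [[-0.236, 0.972, -0.005], [0.972, 0.236, -0.002], [-0.001, -0.005, -1.0]]
force: [0.4, -0.1, -1.6]
width: 45.4
```

>>> jog_arm --motion '[{"dx": 0.036,"dy": 0.022,"dz": 0,"ax": 0,"ay": 0,"az": -0.085,"fingers": 1},{"dx": 0.034,"dy": 0.025,"dz": 0,"ax": 0,"ay": 0,"az": -0.084,"fingers": 1},{"dx": 0.032,"dy": 0.0275,"dz": 0,"ax": 0,"ay": 0,"az": -0.085,"fingers": 1},{"dx": 0,"dy": 0,"dz": 0,"ax": 0,"ay": 0,"az": 0,"fingers": 1},{"dx": 0,"dy": 0,"dz": 0.02,"ax": 0,"ay": 0,"az": 0,"fingers": 1},{"dx": 0,"dy": 0,"dz": 0.01,"ax": 0,"ay": 0,"az": 0,"fingers": 1},{"dx": 0,"dy": 0,"dz": 0,"ax": 0,"ay": 0,"az": 0,"fingers": 1},{"dx": 0,"dy": 0,"dz": 0,"ax": 0,"ay": 0,"az": 0,"fingers": 1}]'

```text
t: 50.32
ee_pos: [574.0, 175.6, 209.4]
ee_rot: [[-0.469, 0.883, 0.0], [0.883, 0.469, -0.001], [-0.001, -0.0, -1.0]]
force: [-0.5, 0.0, -1.8]
width: 45.2
```

Run:
```python
from h import *
s=st();im=snap('wrist','w34')
plan([((574,174.5,156),118,3)])
```

```text
t 50.325 pos [574.  175.6 209.4] F [-0.5  0.  -1.8] w 45.2
[[-0.469  0.883  0.   ]
 [ 0.883  0.469 -0.001]
 [-0.001 -0.    -1.   ]]
{"dx":-0.0004,"dy":-0.0002,"dz":0.0179,"ax":0,"ay":0,"az":-0},
{"dx":-0.0003,"dy":-0.0003,"dz":0.0179,"ax":0,"ay":0.001,"az":-0},
{"dx":-0.0004,"dy":-0.0002,"dz":0.0179,"ax":0.001,"ay":0,"az":-0},
--
```

View pics/w34.png

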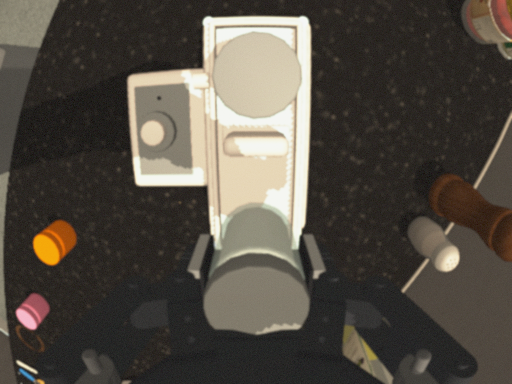

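Good alignment: tray spans u 214–302, jar centred at 256, handle at (255,145). Lowering.

>>> jog_arm --motion '[{"dx": -0.001,"dy": 0,"dz": 0.018,"ax": 0,"ay": 0,"az": 0,"fingers": 1},{"dx": 0,"dy": 0,"dz": 0.018,"ax": 0,"ay": 0,"az": 0,"fingers": 1},{"dx": 0,"dy": 0,"dz": 0.014,"ax": 0,"ay": 0,"az": 0,"fingers": 1},{"dx": 0,"dy": 0,"dz": 0.002,"ax": 0,"ay": 0,"az": 0,"fingers": 1},{"dx": 0,"dy": 0,"dz": 0,"ax": 0,"ay": 0,"az": 0,"fingers": 1},{"dx": 0,"dy": 0,"dz": 0,"ax": 0,"ay": 0,"az": 0,"fingers": 1}]'

```text
t: 51.12
ee_pos: [574.7, 175.3, 157.8]
ee_rot: [[-0.47, 0.883, 0.001], [0.883, 0.47, -0.0], [-0.001, 0.001, -1.0]]
force: [0.7, -0.3, -1.8]
width: 45.0
```

>>> jog_arm --motion '[{"dx": 0,"dy": 0,"dz": 0.002,"ax": 0,"ay": 0,"az": 0,"fingers": 1},{"dx": 0,"dy": 0,"dz": 0,"ax": 0,"ay": 0,"az": 0,"fingers": 1}]'

```text
t: 51.38
ee_pos: [574.3, 174.8, 155.3]
ee_rot: [[-0.47, 0.883, 0.0], [0.883, 0.47, -0.001], [-0.001, -0.0, -1.0]]
force: [0.1, -0.4, -1.4]
width: 45.0
```

>>> jog_arm --motion '[{"dx": 0,"dy": 0,"dz": 0.002,"ax": 0,"ay": 0,"az": 0,"fingers": 1},{"dx": 0,"dy": 0,"dz": 0,"ax": 0,"ay": 0,"az": 0,"fingers": 1}]'

```text
t: 51.62
ee_pos: [574.4, 175.0, 153.5]
ee_rot: [[-0.47, 0.883, 0.001], [0.883, 0.47, -0.001], [-0.001, 0.0, -1.0]]
force: [-1.1, -1.1, 0.4]
width: 45.2
```

>>> jog_arm --motion '[{"dx": 0,"dy": 0,"dz": 0.0005,"ax": 0,"ay": 0,"az": 0,"fingers": 1},{"dx": 0,"dy": 0,"dz": 0,"ax": 0,"ay": 0,"az": 0,"fingers": -0.3},{"dx": 0,"dy": 0,"dz": 0,"ax": 0,"ay": 0,"az": 0,"fingers": -1},{"dx": 0,"dy": 0,"dz": 0,"ax": 0,"ay": 0,"az": 0,"fingers": -1},{"dx": 0,"dy": 0,"dz": 0,"ax": 0,"ay": 0,"az": 0,"fingers": -1},{"dx": 0,"dy": 0,"dz": -0.04,"ax": 0,"ay": 0,"az": 0,"fingers": -1},{"dx": 0,"dy": 0,"dz": -0.05,"ax": 0,"ay": 0,"az": 0,"fingers": -1},{"dx": 0,"dy": 0,"dz": -0.05,"ax": 0,"ay": 0,"az": 0,"fingers": -1},{"dx": 0,"dy": 0,"dz": 0,"ax": 0,"ay": 0,"az": 0,"fingers": -1}]'

```text
t: 52.75
ee_pos: [576.0, 176.8, 297.5]
ee_rot: [[-0.47, 0.883, 0.009], [0.883, 0.47, 0.003], [-0.002, 0.01, -1.0]]
force: [-0.0, 0.9, -0.2]
width: 85.4
```

Run:
```python
from h import *
s=st();im=snap('wrist','w35')
plan([((634,-294,290),137,14)])
```

```text
t 52.75 pos [576.  176.8 297.5] F [-0.   0.9 -0.2] w 85.4
[[-0.47   0.883  0.009]
 [ 0.883  0.47   0.003]
 [-0.002  0.01  -1.   ]]
{"dx":-0.0316,"dy":-0.012,"dz":0.0003,"ax":0,"ay":0,"az":-0.024},
{"dx":-0.0313,"dy":-0.0128,"dz":0.0003,"ax":0,"ay":0,"az":-0.024},
{"dx":-0.031,"dy":-0.0135,"dz":0.0003,"ax":0,"ay":0,"az":-0.024},
{"dx":-0.0307,"dy":-0.0143,"dz":0.0004,"ax":0,"ay":0,"az":-0.024},
{"dx":-0.0303,"dy":-0.015,"dz":0.0003,"ax":0,"ay":0,"az":-0.024},
{"dx":-0.0299,"dy":-0.0157,"dz":0.0004,"ax":0,"ay":0,"az":-0.023},
{"dx":-0.0296,"dy":-0.0164,"dz":0.0003,"ax":0,"ay":0,"az":-0.024},
{"dx":-0.0292,"dy":-0.0171,"dz":0.0004,"ax":0,"ay":0,"az":-0.023},
{"dx":-0.0287,"dy":-0.0178,"dz":0.0003,"ax":0.001,"ay":0,"az":-0.024},
{"dx":-0.0283,"dy":-0.0185,"dz":0.0004,"ax":0,"ay":0.001,"az":-0.023},
{"dx":-0.0279,"dy":-0.0191,"dz":0.0003,"ax":0.001,"ay":0,"az":-0.024},
{"dx":-0.0274,"dy":-0.0198,"dz":0.0004,"ax":0,"ay":0.001,"az":-0.023},
{"dx":-0.027,"dy":-0.0204,"dz":0.0003,"ax":0.001,"ay":0,"az":-0.024},
{"dx":-0.0264,"dy":-0.0211,"dz":0.0004,"ax":0,"ay":0.001,"az":-0.023},
--
```

View pics/w35.png

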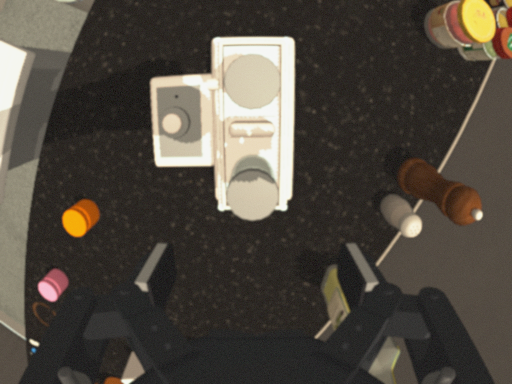

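>>> jog_arm --motion '[{"dx": -0.0445,"dy": -0.0175,"dz": 0,"ax": 0.005,"ay": 0.004,"az": -0.034,"fingers": -1},{"dx": -0.044,"dy": -0.0185,"dz": 0.001,"ax": 0.003,"ay": 0,"az": -0.033,"fingers": -1},{"dx": -0.0435,"dy": -0.02,"dz": 0.001,"ax": 0,"ay": 0,"az": -0.033,"fingers": -1},{"dx": -0.0425,"dy": -0.0215,"dz": 0.001,"ax": 0,"ay": 0,"az": -0.033,"fingers": -1},{"dx": -0.042,"dy": -0.023,"dz": 0.001,"ax": 0,"ay": 0,"az": -0.033,"fingers": -1},{"dx": -0.041,"dy": -0.0245,"dz": 0,"ax": 0,"ay": 0,"az": -0.033,"fingers": -1},{"dx": -0.0405,"dy": -0.0255,"dz": 0,"ax": 0,"ay": 0,"az": -0.033,"fingers": -1},{"dx": -0.0395,"dy": -0.027,"dz": 0,"ax": 0,"ay": 0,"az": -0.033,"fingers": -1},{"dx": -0.0385,"dy": -0.028,"dz": 0,"ax": 0,"ay": 0,"az": -0.033,"fingers": -1},{"dx": -0.038,"dy": -0.03,"dz": 0,"ax": 0,"ay": 0,"az": -0.033,"fingers": -1}]'

```text
t: 54.05
ee_pos: [631.4, -301.3, 286.5]
ee_rot: [[-0.732, 0.681, -0.012], [0.681, 0.732, -0.0], [0.009, -0.009, -1.0]]
force: [0.5, -0.2, -0.1]
width: 85.4
```

>>> jog_arm --motion '[{"dx": 0,"dy": 0,"dz": 0,"ax": 0,"ay": 0,"az": 0,"fingers": -1},{"dx": 0,"dy": 0,"dz": 0,"ax": 0,"ay": 0,"az": 0,"fingers": -1},{"dx": 0,"dy": 0,"dz": 0,"ax": 0,"ay": 0,"az": 0,"fingers": -1}]'

```text
t: 54.42
ee_pos: [632.3, -297.7, 288.4]
ee_rot: [[-0.733, 0.68, -0.01], [0.68, 0.733, -0.0], [0.007, -0.007, -1.0]]
force: [0.0, 1.1, 0.3]
width: 85.2
```

Run:
```python
from h import *
s=st();print(np.round(s['joint_pos']));im=snap('wrist','w36')
```

```text
t 54.425 pos [ 632.3 -297.7  288.4] F [0.  1.1 0.3] w 85.2
[[-0.733  0.68  -0.01 ]
 [ 0.68   0.733 -0.   ]
 [ 0.007 -0.007 -1.   ]]
[ 42.  43. -40.  68.  27.  78.  52.]
```

View pics/w36.png

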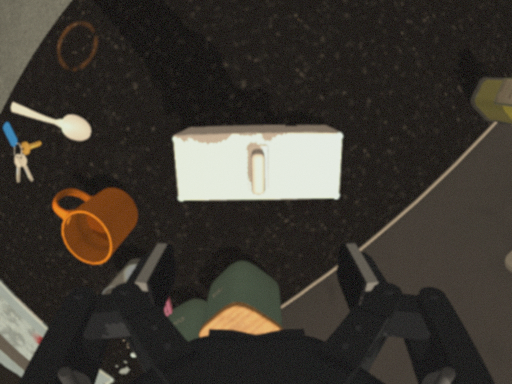

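Run:
```python
from h import *
mw=viewer.camera_model('wrist');s=st();R=np.array(s['ee_rot']);p=np.array(s['ee_pos'])
im=cv2.imread('pics/w36.png'); cv2.imwrite('pics/w36z.png',cv2.resize(im[115:215,160:360],None,fx=4,fy=4,interpolation=cv2.INTER_CUBIC))
mt=viewer.camera_model('top')
for z in (0,60,100,150): print(z,onz(mt,362,137,z)[:2],onz(mt,385,138,z)[:2])
```

```text
t 54.475 pos [ 632.4 -297.8  288.8] F [ 0.1  0.2 -0.2] w 85.7
[[-0.733  0.68  -0.009]
 [ 0.68   0.733 -0.001]
 [ 0.006 -0.007 -1.   ]]
0 [ 741.6555589  -473.25021736] [ 727.53237899 -566.03991099]
60 [ 708.14913385 -451.97676515] [ 694.62218883 -540.84917861]
100 [ 685.81151715 -437.79446367] [ 672.68206206 -524.05535703]
150 [ 657.88949628 -420.06658683] [ 645.25690359 -503.06308005]
```

View pics/w36z.png

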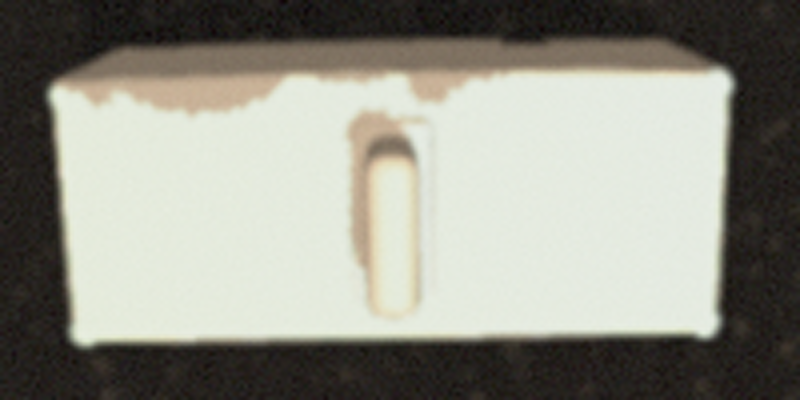

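Run:
```python
from h import *
mw=viewer.camera_model('wrist');s=st();R=np.array(s['ee_rot']);p=np.array(s['ee_pos'])
Z=lambda u,v,z: onz(mw,159.6+u/4,114.6+v/4,z,True)
c=np.array([Z(u,v,85) for u,v in [(50,83),(734,73),(718,336),(75,346)]])
print(np.round(c[:,:2],1).tolist(),'cen',c.mean(0)[:2],'len',np.linalg.norm(c[0]-c[1]),np.linalg.norm(c[2]-c[3]),'wid',np.linalg.norm(c[0]-c[3]),np.linalg.norm(c[1]-c[2]))
for a,b in((0,1),(3,2)): d=c[b]-c[a]; print('yaw',np.rad2deg(np.arctan2(-d[0],d[1])))
a,b=Z(394,148,119),Z(394,320,119);print('handle',a,b,(a+b)/2,np.linalg.norm(a-b))
cc=np.append(c.mean(0)[:2],0);
plan([((c.mean(0)[0],c.mean(0)[1],175),180-42.5,4)])
```

```text
t 54.475 pos [ 632.4 -297.8  288.8] F [ 0.1  0.2 -0.2] w 85.7
[[-0.733  0.68  -0.009]
 [ 0.68   0.733 -0.001]
 [ 0.006 -0.007 -1.   ]]
[[539.6, -341.2], [667.0, -199.4], [724.7, -251.4], [598.0, -393.1]] cen [ 632.33429804 -296.28198299] len 190.63585172650707 190.08860426113978 wid 78.18493063292681 77.70354919346781
yaw -41.93014354550784
yaw -41.785382491036465
handle [ 614.40758311 -279.65681541  119.        ] [ 647.25515932 -310.03086489  119.        ] [ 630.83137122 -294.84384015  119.        ] 44.73864263613339
{"dx":0.0001,"dy":0.0005,"dz":0.0284,"ax":-0.002,"ay":-0.002,"az":-0.001},
{"dx":0.0001,"dy":0.0004,"dz":0.0285,"ax":-0.002,"ay":-0.001,"az":-0.002},
{"dx":0.0002,"dy":0.0003,"dz":0.0284,"ax":-0.001,"ay":-0.002,"az":-0.001},
{"dx":0.0002,"dy":0.0003,"dz":0.0285,"ax":-0.002,"ay":-0.001,"az":-0.002},
--
```

>>> jog_arm --motion '[{"dx": 0.0005,"dy": 0.0005,"dz": 0.03,"ax": -0.007,"ay": -0.006,"az": -0.01,"fingers": -0.3},{"dx": 0,"dy": 0.0005,"dz": 0.03,"ax": 0,"ay": 0,"az": -0.007,"fingers": -0.3},{"dx": 0,"dy": 0,"dz": 0.03,"ax": 0,"ay": 0,"az": 0,"fingers": -0.3},{"dx": 0,"dy": 0,"dz": 0.023,"ax": 0,"ay": 0,"az": 0,"fingers": -0.3},{"dx": 0,"dy": 0,"dz": 0,"ax": 0,"ay": 0,"az": 0,"fingers": -0.3},{"dx": 0,"dy": 0,"dz": 0,"ax": 0,"ay": 0,"az": 0,"fingers": -0.3}]'

```text
t: 55.22
ee_pos: [633.1, -298.3, 177.3]
ee_rot: [[-0.743, 0.669, 0.002], [0.669, 0.743, -0.001], [-0.002, 0.001, -1.0]]
force: [0.6, -0.1, 0.5]
width: 55.6
```

Run:
```python
from h import *
s=st();im=snap('wrist','w37')
cv2.imwrite('pics/w37z.png',cv2.resize(im[130:270,110:400,::-1],None,fx=2.7,fy=2.7,interpolation=cv2.INTER_CUBIC))
```

```text
t 55.225 pos [ 633.1 -298.3  177.3] F [ 0.6 -0.1  0.5] w 55.6
[[-0.743  0.669  0.002]
 [ 0.669  0.743 -0.001]
 [-0.002  0.001 -1.   ]]
```

View pics/w37z.png

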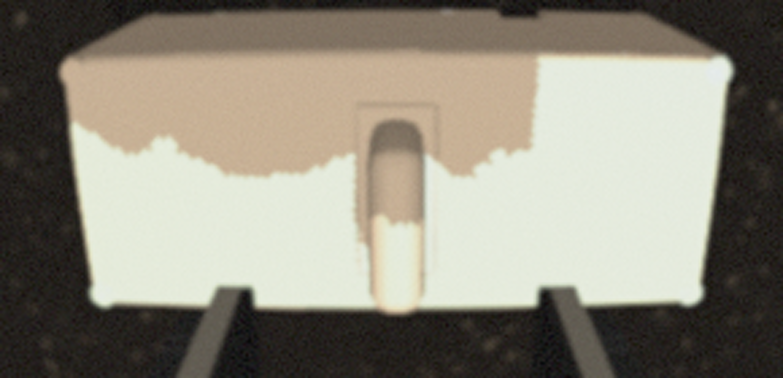

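Run:
```python
from h import *
mw=viewer.camera_model('wrist');s=st();R=np.array(s['ee_rot']);p=np.array(s['ee_pos'])
Z=lambda u,v,z: np.round(R.T@(onz(mw,109.7+u/2.7,129.7+v/2.7,z,True)-p),1)
for u,v in [(61,62),(732,60),(702,306),(92,306)]: print(Z(u,v,85))
print(Z(397,135,119),Z(397,314,119))
```

```text
t 55.275 pos [ 633.3 -298.4  177.7] F [ 0.2  0.1 -0.1] w 55.5
[[-0.743  0.669  0.003]
 [ 0.669  0.743 -0.001]
 [-0.003  0.001 -1.   ]]
[ 41.  -94.   92.4]
[41.4 95.4 92.7]
[-36.9  96.7  92.9]
[-36.6 -94.9  92.7]
[29.2  0.7 58.6] [-17.6   0.7  58.7]
```

>>> jog_arm --motion '[{"dx": 0.002,"dy": 0.0005,"dz": 0.03,"ax": 0,"ay": 0.002,"az": 0,"fingers": -0.3},{"dx": 0,"dy": 0,"dz": 0.028,"ax": 0,"ay": 0,"az": 0,"fingers": -0.3},{"dx": 0,"dy": 0,"dz": 0.005,"ax": 0,"ay": 0,"az": 0,"fingers": -0.3},{"dx": 0,"dy": 0,"dz": 0,"ax": 0,"ay": 0,"az": 0,"fingers": 1},{"dx": 0,"dy": 0,"dz": 0,"ax": 0,"ay": 0,"az": 0,"fingers": 1},{"dx": 0,"dy": 0,"dz": 0,"ax": 0,"ay": 0,"az": 0,"fingers": 1},{"dx": 0,"dy": 0,"dz": 0,"ax": 0,"ay": 0,"az": 0,"fingers": 1},{"dx": 0,"dy": 0,"dz": 0,"ax": 0,"ay": 0,"az": 0,"fingers": 1}]' --newtons 90

```text
t: 56.28
ee_pos: [632.3, -297.3, 114.9]
ee_rot: [[-0.743, 0.67, 0.002], [0.67, 0.743, -0.0], [-0.002, 0.001, -1.0]]
force: [-0.3, 0.7, 6.2]
width: 12.6
```

Run:
```python
from h import *
s=st();im=snap('wrist','w38'); print(np.round(s['joint_pos']))
plan([((632,-297,300),138,4),((552,216,300),208,14)])
```

```text
t 56.275 pos [ 632.3 -297.3  114.9] F [-0.3  0.7  6.2] w 12.6
[[-0.743  0.67   0.002]
 [ 0.67   0.743 -0.   ]
 [-0.002  0.001 -1.   ]]
[ 42.  52. -36.  80.  33.  58.  47.]
{"dx":0,"dy":0.0001,"dz":-0.0463,"ax":0,"ay":0,"az":-0},
{"dx":0,"dy":0.0001,"dz":-0.0463,"ax":0,"ay":0.001,"az":-0},
{"dx":0.0001,"dy":0,"dz":-0.0462,"ax":0.001,"ay":0,"az":-0},
{"dx":0,"dy":0,"dz":-0.0463,"ax":0,"ay":0.001,"az":-0.001},
--
{"dx":0.0288,"dy":0.0234,"dz":0,"ax":0,"ay":0,"az":-0.087},
{"dx":0.0266,"dy":0.0258,"dz":0,"ax":0,"ay":0,"az":-0.087},
{"dx":0.0243,"dy":0.028,"dz":0,"ax":0,"ay":0,"az":-0.087},
{"dx":0.0217,"dy":0.0301,"dz":0,"ax":0,"ay":0,"az":-0.087},
{"dx":0.0191,"dy":0.0318,"dz":0,"ax":0,"ay":0,"az":-0.087},
{"dx":0.0162,"dy":0.0334,"dz":0,"ax":0,"ay":0,"az":-0.087},
{"dx":0.0133,"dy":0.0346,"dz":0,"ax":0,"ay":0,"az":-0.087},
{"dx":0.0102,"dy":0.0357,"dz":0,"ax":0,"ay":0,"az":-0.088},
{"dx":0.007,"dy":0.0364,"dz":0,"ax":0,"ay":0,"az":-0.087},
{"dx":0.0038,"dy":0.0369,"dz":0,"ax":0,"ay":0,"az":-0.088},
{"dx":0.0006,"dy":0.0371,"dz":0.0001,"ax":0,"ay":0,"az":-0.087},
{"dx":-0.0027,"dy":0.037,"dz":0,"ax":0,"ay":0,"az":-0.088},
{"dx":-0.0059,"dy":0.0366,"dz":0.0001,"ax":0,"ay":0,"az":-0.087},
{"dx":-0.009,"dy":0.0359,"dz":0,"ax":0,"ay":0,"az":-0.088},
--
```

View pics/w38.png

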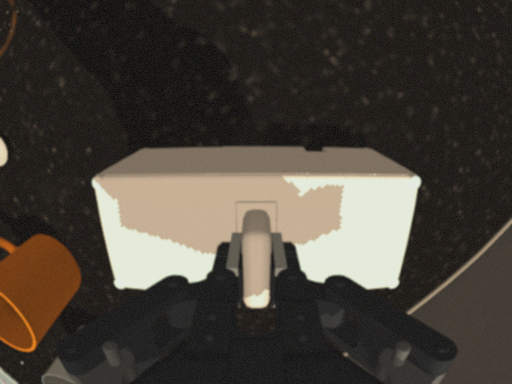

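>>> jog_arm --motion '[{"dx": 0,"dy": 0,"dz": -0.03,"ax": 0,"ay": 0,"az": 0,"fingers": 1},{"dx": 0,"dy": 0,"dz": -0.05,"ax": 0,"ay": 0,"az": 0,"fingers": 1},{"dx": 0,"dy": 0,"dz": -0.055,"ax": 0,"ay": 0,"az": 0,"fingers": 1},{"dx": 0,"dy": 0,"dz": -0.06,"ax": 0,"ay": 0,"az": 0,"fingers": 1},{"dx": 0.029,"dy": 0.0235,"dz": 0,"ax": 0,"ay": 0,"az": -0.087,"fingers": 1},{"dx": 0.0265,"dy": 0.026,"dz": 0,"ax": 0,"ay": 0,"az": -0.087,"fingers": 1},{"dx": 0.0245,"dy": 0.028,"dz": 0,"ax": 0,"ay": 0,"az": -0.087,"fingers": 1},{"dx": 0.0215,"dy": 0.03,"dz": 0,"ax": 0,"ay": 0,"az": -0.087,"fingers": 1},{"dx": 0.019,"dy": 0.032,"dz": 0,"ax": 0,"ay": 0,"az": -0.087,"fingers": 1},{"dx": 0.016,"dy": 0.0335,"dz": 0,"ax": 0,"ay": 0,"az": -0.087,"fingers": 1}]'

```text
t: 57.58
ee_pos: [596.8, -75.9, 307.3]
ee_rot: [[-0.978, 0.207, -0.003], [0.207, 0.978, 0.001], [0.003, -0.0, -1.0]]
force: [-0.4, 0.4, -1.8]
width: 12.4
```

Run:
```python
from h import *
s=st()
plan([((552,216,310),208,9)])
```

```text
t 57.575 pos [596.8 -75.9 307.3] F [-0.4  0.4 -1.8] w 12.4
[[-0.978  0.207 -0.003]
 [ 0.207  0.978  0.001]
 [ 0.003 -0.    -1.   ]]
{"dx":0.0116,"dy":0.0307,"dz":-0.0003,"ax":0,"ay":-0,"az":-0.077},
{"dx":0.0092,"dy":0.0315,"dz":-0.0003,"ax":0,"ay":-0,"az":-0.078},
{"dx":0.0067,"dy":0.0321,"dz":-0.0003,"ax":0,"ay":-0,"az":-0.077},
{"dx":0.0042,"dy":0.0325,"dz":-0.0003,"ax":0,"ay":-0,"az":-0.078},
{"dx":0.0016,"dy":0.0328,"dz":-0.0003,"ax":0,"ay":-0.001,"az":-0.077},
{"dx":-0.0009,"dy":0.0328,"dz":-0.0002,"ax":0,"ay":-0,"az":-0.078},
{"dx":-0.0034,"dy":0.0326,"dz":-0.0003,"ax":0,"ay":-0.001,"az":-0.077},
{"dx":-0.0059,"dy":0.0323,"dz":-0.0002,"ax":0.001,"ay":-0,"az":-0.078},
{"dx":-0.0084,"dy":0.0318,"dz":-0.0003,"ax":0,"ay":-0.001,"az":-0.077},
--
```

>>> jog_arm --motion '[{"dx": 0.0135,"dy": 0.0345,"dz": 0,"ax": 0,"ay": 0,"az": -0.087,"fingers": 1},{"dx": 0.01,"dy": 0.0355,"dz": 0,"ax": 0,"ay": 0,"az": -0.088,"fingers": 1},{"dx": 0.007,"dy": 0.0365,"dz": 0,"ax": 0,"ay": 0,"az": -0.087,"fingers": 1},{"dx": 0.004,"dy": 0.037,"dz": 0,"ax": 0,"ay": 0,"az": -0.088,"fingers": 1},{"dx": 0.0005,"dy": 0.037,"dz": 0,"ax": 0,"ay": 0,"az": -0.087,"fingers": 1},{"dx": -0.0025,"dy": 0.037,"dz": 0,"ax": 0,"ay": 0,"az": -0.088,"fingers": 1},{"dx": -0.006,"dy": 0.0365,"dz": 0,"ax": 0,"ay": 0,"az": -0.087,"fingers": 1},{"dx": -0.009,"dy": 0.036,"dz": 0,"ax": 0,"ay": 0,"az": -0.088,"fingers": 1},{"dx": 0,"dy": 0,"dz": 0,"ax": 0,"ay": 0,"az": 0,"fingers": 1},{"dx": 0,"dy": 0,"dz": 0,"ax": 0,"ay": 0,"az": 0,"fingers": 1}]'

```text
t: 58.82
ee_pos: [551.9, 215.5, 307.8]
ee_rot: [[-0.883, -0.469, -0.002], [-0.469, 0.883, -0.001], [0.002, 0.0, -1.0]]
force: [0.6, -0.5, -2.7]
width: 12.7
```

Run:
```python
from h import *
s=st();im=snap('wrist','w39')
plan([((552,216,280),208,2)])
```

```text
t 58.825 pos [551.9 215.5 307.8] F [ 0.6 -0.5 -2.7] w 12.7
[[-0.883 -0.469 -0.002]
 [-0.469  0.883 -0.001]
 [ 0.002  0.    -1.   ]]
{"dx":-0.0002,"dy":0.0006,"dz":0.0139,"ax":-0,"ay":-0.001,"az":-0.001},
{"dx":-0.0001,"dy":0.0006,"dz":0.014,"ax":-0,"ay":-0.001,"az":-0.001},
--
```

View pics/w39.png

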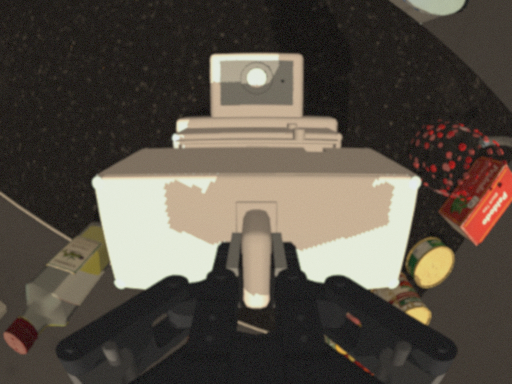

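>>> jog_arm --motion '[{"dx": 0,"dy": 0.001,"dz": 0.015,"ax": 0,"ay": -0.002,"az": 0,"fingers": 1},{"dx": 0,"dy": 0,"dz": 0.015,"ax": 0,"ay": 0,"az": 0,"fingers": 1},{"dx": 0,"dy": 0,"dz": 0,"ax": 0,"ay": 0,"az": 0,"fingers": 1}]'

```text
t: 59.25
ee_pos: [550.9, 215.4, 276.1]
ee_rot: [[-0.883, -0.468, -0.003], [-0.468, 0.883, -0.001], [0.003, 0.001, -1.0]]
force: [-1.1, 0.2, -2.2]
width: 12.7
```

>>> jog_arm --motion '[{"dx": 0,"dy": 0,"dz": 0.012,"ax": 0,"ay": 0,"az": 0,"fingers": 1},{"dx": 0,"dy": 0,"dz": 0.012,"ax": 0,"ay": 0,"az": 0,"fingers": 1},{"dx": 0,"dy": 0,"dz": 0.012,"ax": 0,"ay": 0,"az": 0,"fingers": 1},{"dx": 0,"dy": 0,"dz": 0,"ax": 0,"ay": 0,"az": 0,"fingers": 1},{"dx": 0,"dy": 0,"dz": 0,"ax": 0,"ay": 0,"az": 0,"fingers": 1}]'

```text
t: 59.88
ee_pos: [551.6, 217.3, 242.6]
ee_rot: [[-0.883, -0.469, 0.001], [-0.469, 0.883, 0.002], [-0.002, 0.002, -1.0]]
force: [1.3, 0.3, -2.3]
width: 12.9
```

Run:
```python
from h import *
s=st();im=snap('wrist','w40')
cv2.imwrite('pics/w40y.png',cv2.resize(im[110:200,270:400,::-1],None,fx=6,fy=6,interpolation=cv2.INTER_CUBIC))
```

```text
t 59.875 pos [551.6 217.3 242.6] F [ 1.3  0.3 -2.3] w 12.9
[[-0.883 -0.469  0.001]
 [-0.469  0.883  0.002]
 [-0.002  0.002 -1.   ]]
```

View pics/w40y.png

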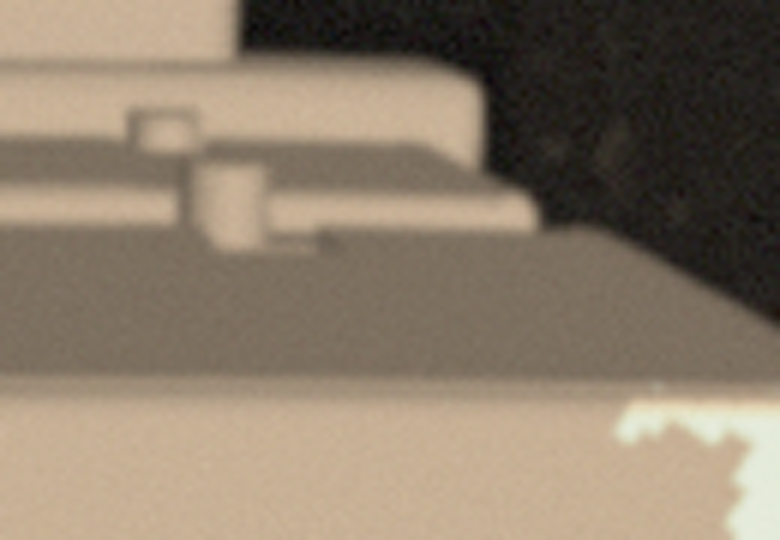

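View pics/w40.png

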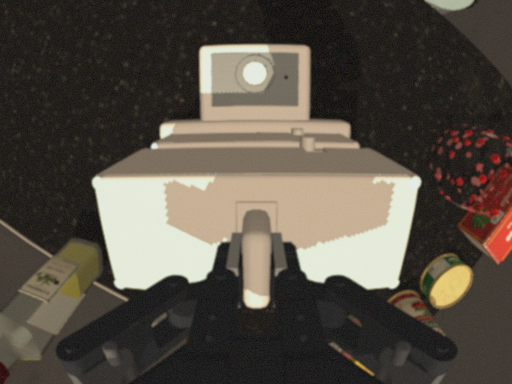

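>>> jog_arm --motion '[{"dx": 0,"dy": -0.001,"dz": 0.006,"ax": 0,"ay": 0.001,"az": 0,"fingers": 1},{"dx": 0,"dy": 0,"dz": 0.006,"ax": 0,"ay": 0,"az": 0,"fingers": 1},{"dx": 0,"dy": 0,"dz": 0,"ax": 0,"ay": 0,"az": 0,"fingers": 1},{"dx": 0,"dy": 0,"dz": 0,"ax": 0,"ay": 0,"az": 0,"fingers": 1}]'

```text
t: 60.42
ee_pos: [552.0, 216.2, 230.4]
ee_rot: [[-0.883, -0.469, -0.0], [-0.469, 0.883, 0.001], [-0.0, 0.001, -1.0]]
force: [-0.6, 0.3, -2.8]
width: 12.5
```

>>> jog_arm --motion '[{"dx": 0,"dy": 0,"dz": 0.003,"ax": 0,"ay": 0,"az": 0,"fingers": 1},{"dx": 0,"dy": 0,"dz": 0,"ax": 0,"ay": 0,"az": 0,"fingers": 1}]'

```text
t: 60.68
ee_pos: [551.9, 216.0, 227.2]
ee_rot: [[-0.883, -0.469, -0.001], [-0.469, 0.883, 0.001], [0.0, 0.001, -1.0]]
force: [-0.3, 0.0, -2.0]
width: 12.3
```

>>> jog_arm --motion '[{"dx": 0,"dy": 0,"dz": 0.003,"ax": 0,"ay": 0,"az": 0,"fingers": 1},{"dx": 0,"dy": 0,"dz": 0,"ax": 0,"ay": 0,"az": 0,"fingers": 1}]'

```text
t: 60.92
ee_pos: [551.9, 215.9, 224.1]
ee_rot: [[-0.883, -0.469, -0.001], [-0.469, 0.883, 0.001], [0.0, 0.001, -1.0]]
force: [0.4, -0.1, -2.3]
width: 12.7
```

>>> jog_arm --motion '[{"dx": 0,"dy": 0,"dz": 0.003,"ax": 0,"ay": 0,"az": 0,"fingers": 1},{"dx": 0,"dy": 0,"dz": 0,"ax": 0,"ay": 0,"az": 0,"fingers": 1}]'

```text
t: 61.18
ee_pos: [551.8, 216.0, 221.1]
ee_rot: [[-0.883, -0.469, -0.001], [-0.469, 0.883, 0.001], [0.0, 0.001, -1.0]]
force: [0.3, -0.5, -1.6]
width: 12.7
```

>>> jog_arm --motion '[{"dx": 0,"dy": 0,"dz": 0.003,"ax": 0,"ay": 0,"az": 0,"fingers": 1},{"dx": 0,"dy": 0,"dz": 0,"ax": 0,"ay": 0,"az": 0,"fingers": 1}]'

```text
t: 61.42
ee_pos: [551.9, 216.1, 218.2]
ee_rot: [[-0.883, -0.469, -0.001], [-0.469, 0.883, 0.001], [-0.0, 0.001, -1.0]]
force: [0.6, -0.0, -2.3]
width: 12.4
```

>>> jog_arm --motion '[{"dx": 0,"dy": 0,"dz": 0.001,"ax": 0,"ay": 0,"az": 0,"fingers": 1},{"dx": 0,"dy": 0,"dz": 0,"ax": 0,"ay": 0,"az": 0,"fingers": 1}]'

```text
t: 61.68
ee_pos: [552.0, 216.3, 217.9]
ee_rot: [[-0.883, -0.469, 0.0], [-0.469, 0.883, 0.001], [-0.001, 0.001, -1.0]]
force: [-1.4, 0.0, 1.2]
width: 12.6
```

>>> jog_arm --motion '[{"dx": 0,"dy": 0,"dz": 0,"ax": 0,"ay": 0,"az": 0,"fingers": -0.3},{"dx": 0,"dy": 0,"dz": 0,"ax": 0,"ay": 0,"az": 0,"fingers": -0.3},{"dx": 0,"dy": 0,"dz": 0,"ax": 0,"ay": 0,"az": 0,"fingers": -0.3},{"dx": 0,"dy": 0,"dz": -0.03,"ax": 0,"ay": 0,"az": 0,"fingers": -0.3},{"dx": 0,"dy": 0,"dz": -0.04,"ax": 0,"ay": 0,"az": 0,"fingers": -0.3},{"dx": 0,"dy": 0,"dz": -0.04,"ax": 0,"ay": 0,"az": 0,"fingers": 1},{"dx": 0,"dy": 0,"dz": 0,"ax": 0,"ay": 0,"az": 0,"fingers": 1},{"dx": 0,"dy": 0,"dz": 0,"ax": 0,"ay": 0,"az": 0,"fingers": 1}]'

```text
t: 62.68
ee_pos: [551.8, 215.6, 326.8]
ee_rot: [[-0.883, -0.469, -0.001], [-0.469, 0.883, 0.0], [0.001, 0.001, -1.0]]
force: [-0.8, -0.8, 0.2]
width: 1.1
```

Run:
```python
from h import *
s=st();im=snap('wrist','w41')
t=snap('scene','s41');cv2.imwrite('pics/s41z.png',cv2.resize(t[100:300,130:330,::-1],None,fx=3,fy=3))
c=np.array([552.1,216.4])-107*np.array([.883,.469]);print(c)
plan([((c[0],c[1],300),208,4),((c[0],c[1],100),208,6)])
```

```text
t 62.675 pos [551.8 215.6 326.8] F [-0.8 -0.8  0.2] w 1.1
[[-0.883 -0.469 -0.001]
 [-0.469  0.883  0.   ]
 [ 0.001  0.001 -1.   ]]
[457.619 166.217]
{"dx":0.0265,"dy":0.0002,"dz":0.0066,"ax":0,"ay":-0.001,"az":-0},
{"dx":0.0265,"dy":0.0002,"dz":0.0065,"ax":0,"ay":-0,"az":-0},
{"dx":0.0265,"dy":0.0002,"dz":0.0065,"ax":0,"ay":-0.001,"az":-0},
{"dx":0.0266,"dy":0.0002,"dz":0.0065,"ax":0.001,"ay":-0,"az":-0.001},
--
{"dx":-0,"dy":-0,"dz":0.0333,"ax":-0,"ay":-0,"az":0},
{"dx":-0,"dy":-0,"dz":0.0333,"ax":-0,"ay":-0,"az":0},
{"dx":-0,"dy":-0,"dz":0.0333,"ax":-0,"ay":-0,"az":0},
{"dx":-0,"dy":-0,"dz":0.0334,"ax":-0,"ay":-0,"az":0},
{"dx":-0,"dy":-0,"dz":0.0333,"ax":-0,"ay":-0,"az":0},
{"dx":-0.0001,"dy":-0,"dz":0.0334,"ax":-0,"ay":-0,"az":0},
--
```

View pics/w41.png

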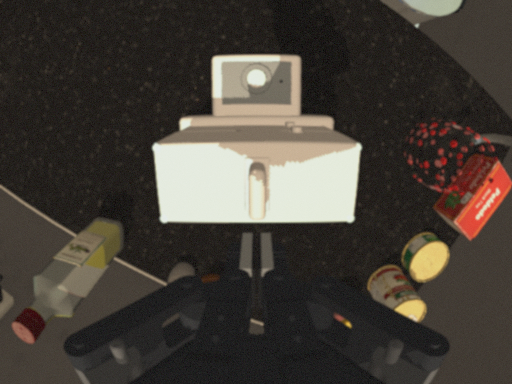

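View pics/s41z.png

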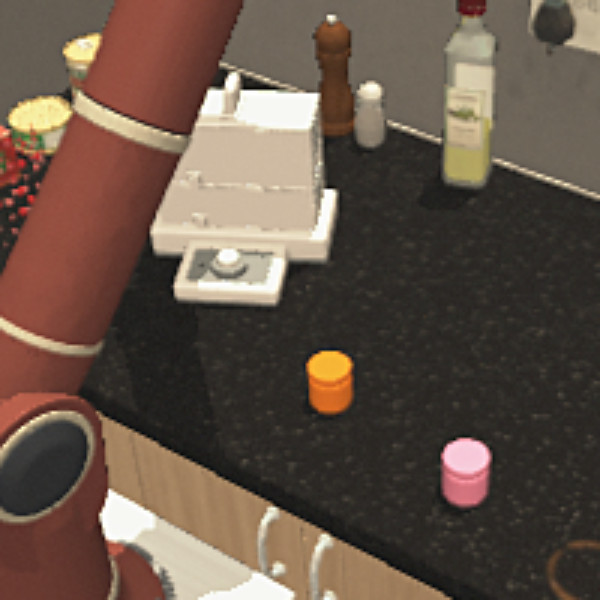

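>>> jog_arm --motion '[{"dx": 0.0265,"dy": 0,"dz": 0.006,"ax": 0,"ay": 0,"az": 0,"fingers": 1},{"dx": 0.0265,"dy": 0,"dz": 0.006,"ax": 0,"ay": 0,"az": 0,"fingers": 1},{"dx": 0.0265,"dy": 0.0005,"dz": 0.006,"ax": 0,"ay": 0,"az": 0,"fingers": 1},{"dx": 0.027,"dy": 0,"dz": 0.006,"ax": 0,"ay": 0,"az": 0,"fingers": 1},{"dx": 0,"dy": 0,"dz": 0.033,"ax": 0,"ay": 0,"az": 0,"fingers": 1},{"dx": 0,"dy": 0,"dz": 0.033,"ax": 0,"ay": 0,"az": 0,"fingers": 1},{"dx": 0,"dy": 0,"dz": 0.033,"ax": 0,"ay": 0,"az": 0,"fingers": 1},{"dx": 0,"dy": 0,"dz": 0.033,"ax": 0,"ay": 0,"az": 0,"fingers": 1},{"dx": 0,"dy": 0,"dz": 0.033,"ax": 0,"ay": 0,"az": 0,"fingers": 1},{"dx": 0,"dy": 0,"dz": 0.033,"ax": 0,"ay": 0,"az": 0,"fingers": 1}]'

```text
t: 64.03
ee_pos: [457.1, 166.3, 103.4]
ee_rot: [[-0.883, -0.469, -0.002], [-0.469, 0.883, 0.001], [0.002, 0.002, -1.0]]
force: [-0.4, 0.5, 0.0]
width: -0.0
```

>>> jog_arm --motion '[{"dx": 0,"dy": 0,"dz": 0,"ax": 0,"ay": 0,"az": 0,"fingers": 1},{"dx": 0,"dy": 0,"dz": 0,"ax": 0,"ay": 0,"az": 0,"fingers": 1}]'

```text
t: 64.28
ee_pos: [457.8, 167.2, 105.9]
ee_rot: [[-0.883, -0.469, 0.0], [-0.469, 0.883, 0.002], [-0.001, 0.002, -1.0]]
force: [1.0, 0.5, 0.5]
width: -0.0
```

Run:
```python
from h import *
s=st();im=snap('wrist','w42'); snap('scene','s42')
```

```text
t 64.275 pos [457.8 167.2 105.9] F [1.  0.5 0.5] w -0.0
[[-0.883 -0.469  0.   ]
 [-0.469  0.883  0.002]
 [-0.001  0.002 -1.   ]]
```

View pics/w42.png

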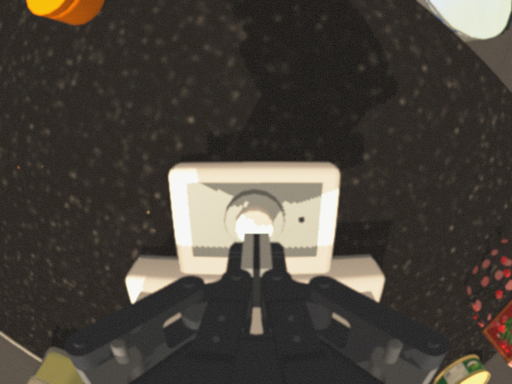

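>>> jog_arm --motion '[{"dx": 0,"dy": 0,"dz": 0.015,"ax": 0,"ay": 0,"az": 0,"fingers": 1},{"dx": 0,"dy": 0,"dz": 0.013,"ax": 0,"ay": 0,"az": 0,"fingers": 1},{"dx": 0,"dy": 0,"dz": 0,"ax": 0,"ay": 0,"az": 0,"fingers": 1},{"dx": 0,"dy": 0,"dz": 0.003,"ax": 0,"ay": 0,"az": 0,"fingers": 1},{"dx": 0,"dy": 0,"dz": 0.002,"ax": 0,"ay": 0,"az": 0,"fingers": 1},{"dx": 0,"dy": 0,"dz": 0,"ax": 0,"ay": 0,"az": 0,"fingers": 1}]'

```text
t: 65.12
ee_pos: [457.7, 167.1, 72.6]
ee_rot: [[-0.883, -0.469, 0.0], [-0.469, 0.883, 0.002], [-0.001, 0.001, -1.0]]
force: [-0.8, 0.4, 2.6]
width: -0.3
```

>>> jog_arm --motion '[{"dx": 0,"dy": 0,"dz": 0.003,"ax": 0,"ay": 0,"az": 0,"fingers": 1},{"dx": 0,"dy": 0,"dz": 0,"ax": 0,"ay": 0,"az": 0,"fingers": 1}]'

```text
t: 65.38
ee_pos: [457.8, 167.1, 69.5]
ee_rot: [[-0.883, -0.469, 0.0], [-0.469, 0.883, 0.002], [-0.001, 0.001, -1.0]]
force: [0.0, -0.1, 4.0]
width: -0.2
```

>>> jog_arm --motion '[{"dx": 0,"dy": 0,"dz": 0.001,"ax": 0,"ay": 0,"az": 0,"fingers": 1},{"dx": 0,"dy": 0,"dz": 0,"ax": 0,"ay": 0,"az": 0,"fingers": 1},{"dx": 0,"dy": 0,"dz": 0,"ax": 0,"ay": 0,"az": 0,"fingers": 1}]'

```text
t: 65.75
ee_pos: [457.8, 167.1, 69.1]
ee_rot: [[-0.883, -0.469, 0.001], [-0.469, 0.883, 0.001], [-0.001, 0.001, -1.0]]
force: [-1.5, -0.9, 8.3]
width: 0.3
```

>>> jog_arm --motion '[{"dx": 0,"dy": 0,"dz": -0.02,"ax": 0,"ay": 0,"az": 0,"fingers": 1},{"dx": 0,"dy": 0,"dz": -0.05,"ax": 0,"ay": 0,"az": 0,"fingers": 1},{"dx": 0,"dy": 0,"dz": -0.06,"ax": 0,"ay": 0,"az": 0,"fingers": 1},{"dx": 0,"dy": 0,"dz": -0.06,"ax": 0,"ay": 0,"az": 0,"fingers": 1},{"dx": 0,"dy": -0.05,"dz": -0.05,"ax": 0,"ay": 0,"az": 0,"fingers": 1},{"dx": 0,"dy": -0.05,"dz": 0,"ax": 0,"ay": 0,"az": 0,"fingers": 1},{"dx": -0.03,"dy": -0.05,"dz": 0,"ax": 0,"ay": 0,"az": 0,"fingers": 1},{"dx": -0.03,"dy": -0.05,"dz": 0,"ax": 0,"ay": 0,"az": 0,"fingers": 1},{"dx": 0,"dy": 0,"dz": 0,"ax": 0,"ay": 0,"az": 0,"fingers": 1},{"dx": 0,"dy": 0,"dz": 0,"ax": 0,"ay": 0,"az": 0,"fingers": 1}]'

```text
t: 67.0
ee_pos: [601.1, 23.6, 301.6]
ee_rot: [[-0.883, -0.47, -0.002], [-0.47, 0.883, 0.002], [0.001, 0.003, -1.0]]
force: [0.2, 0.5, 0.2]
width: 0.1
```

Run:
```python
from h import *
s=st();im=snap('wrist','w43'); t=snap('scene','s43');snap('top','t43');cv2.imwrite('pics/s43z.png',cv2.resize(t[60:300,110:330,::-1],None,fx=2.5,fy=2.5))
```

```text
t 67.0 pos [601.1  23.6 301.6] F [0.2 0.5 0.2] w 0.1
[[-0.883 -0.47  -0.002]
 [-0.47   0.883  0.002]
 [ 0.001  0.003 -1.   ]]
```

View pics/w43.png

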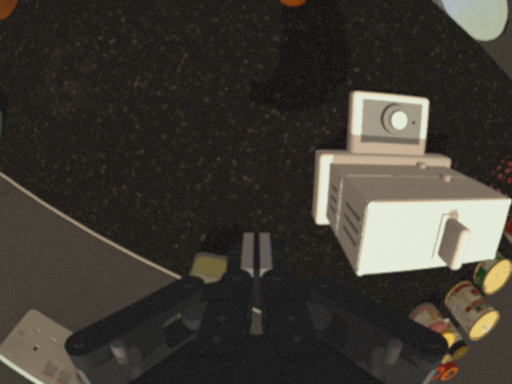

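View pics/t43.png

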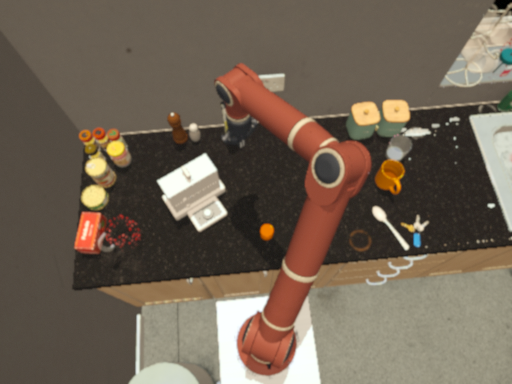

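View pics/s43z.png

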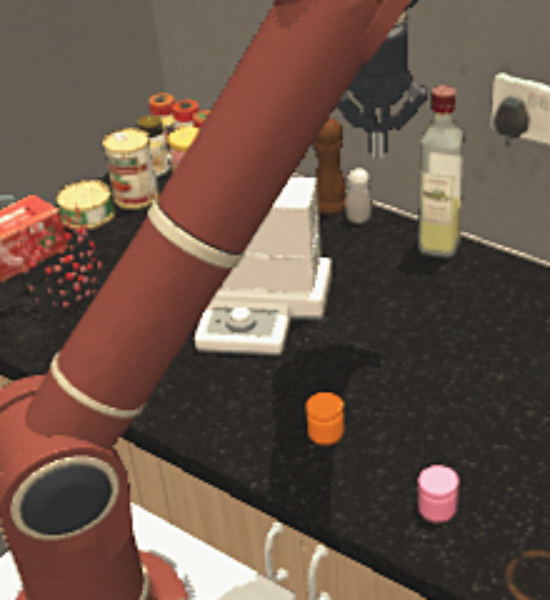

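```bash
python3 -c "
from plant import finish_job; print(finish_job())"
```

```text
the job is handed in; nothing more can be done
None
```

The yoghurt warmer is loaded, closed and started, and I handed the job in at about 67 s of the 208 s allowed. No verdict came back.

- **Low jars:** all three stand upright in a row on the tray. I gripped the third one off-centre and it tilted. Its foot touched something lightly over the tray, most likely the neighbouring jar, at about 7 N. I stood it back on the worktop, which took up to 47 N on the fingers, then regripped it and placed it upright.
- **Hood:** it had been knocked about 34 mm from where I first saw it, so I measured it again before gripping. It went over the warmer's key with no resistance. The tool stopped within 1 mm of the height expected for a fully seated hood.
- **Tall jars:** one stands on each side of the hood's handle. The wrist picture showed both upright before the lid went on.
- **Lid:** it went over the hood's key the same way, and the tool again stopped within 1 mm of the expected height.
- **Start button:** I pressed it to the bottom. The force was 4 N near full travel and rose to 8 N at the stop.

The last pictures show the stack closed and level, the gripper well clear, and the mug and decoy jars where they were. I moved nothing near the glass jug, but I never identified it clearly in the pictures. Two checks disagreed: camera readings were off by up to about 6 mm in places. I corrected for this with close-up views before the regrip, the tall-jar grips and both cover fits.

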